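# Load the brake-parts washer and start it at its lever-lock switch

## Robot

A 7-joint arm with a two-finger parallel gripper is mounted at the origin on the work surface. World frame = base frame: x ahead of the robot, y to its left, z up, the work surface at z = 0. Lengths are in m, angles in rad, forces in N, time in s.
With the tool pointing down it reaches from about 0.4 to 0.875 m from the base axis. Payload 19.3 kg.
Tool frame: the origin (TCP) lies at the very end of the fingers, on their centre line; the grasp point (between the pads) lies 19 mm behind it; x points along the fingers, y is the direction in which the jaws open and shut, and the axes are right-handed (so a half turn about x gives the same grasp; the last joint's range is limited). The gripper opens to 85 mm and grips with 20 to 120 N. Pads are 22 mm wide; open, the fingers measure 114 mm over their backs; the gripper's body (76 mm by 85 mm) begins 54 mm behind the grasp point. The pads swing forward as they close: fully open they stand 13 mm farther back than shut.
Start: joints at [-1.269, 0.521, -0.036, 1.599, 0.021, 1.021, -0.113], TCP at [0.227, 0.582, 0.231] pointing down, gripper open.
Joint ranges: [-2.91, 2.91], [-0.3, 2.13], [-1.5, 1.42], [0.17, 2.43], [-1.26, 4.41], [0.16, 1.93], [-2.52, 2.52]. Speed limits (rad/s): [1.89, 1.89, 2.39, 2.39, 3.01, 3.01, 3.01].

## Interface

Orientations are given as [roll, pitch, yaw] about the fixed x, y, z axes, in that order (R = Rz(yaw) Ry(pitch) Rx(roll)).
In Python, from station import arm gives the robot as it stands.
- The arm moves only by the tool apply_moves, never from a script. Its argument "targets" is one flat list of numbers, 5 for each row, row after row: the shift along the world's x, y, z in m, then the turn about the world's z in degrees, then the opening in per cent of the stroke, from 0 (shut) to 100 (fully open). In form: [x, y, z, spin, claw, x, y, z, spin, claw, ...]. A call has 1 to 12 rows; each row shifts and turns the pose as measured when the row begins; what a row does not reach is not made up. A row lasts 1/12 s, in which the tool goes at most 41.7 mm and 7.16 degrees, less where a joint would pass 70% of its speed; a pose out of reach is approached as far as the arm can. A call is refused whole if a number of a shift passes 0.0417 or a number of a turn 7.16, either way. A call with a gripper value outside its range is refused whole. The fingers move at their own pace and stop on an object; "grip_force" is the grip in N (left out, the last holds). Time passes only in rows, so rows that do not move let the fingers close. It gives the time, the measured TCP pose, the force and the opening at its end, in the units of the state.
- arm.read_state(): the state, without advancing time (a new reading comes with each control period).
- arm.capture(name): name is "scene" or "side" or "wrist"; returns the picture (400x640x3 uint8, red, green, blue); there is no depth.
- arm.camera_params(name): a dict with "mtx" (3x3 intrinsics, pixels), "origin" and "attitude" of the camera in the world. Camera axes: x right, y up, looking along -z (the intrinsics and any distortion apply to the point x, -y, -z); pixel columns grow to the right and rows downward; lengths in m; the calibration is good to about 2 mm. A picture is of the moment at which its call begins: read the wrist's pose just before it. camera_params takes no time and is no camera call; for the wrist camera it gives the pose at the moment of the call.
- arm.sign_off(): hands the job in, once; it reports no verdict.
The state is a dict: "t": time; "joint_pos": joint angles; "joint_vel": joint speeds; "joint_efforts": joint torques, N m; "position": TCP position; "ee_rot": TCP orientation; "ft_force": force on the tool from outside, world axes, zero at the start; "wrist_torque": the same for the moment, N m; "width": finger opening in m.
Only numpy, scipy, OpenCV 4.12 (cv2) and the standard library are available. Lean on these libraries where they do the work, as an engineer would, in place of code of your own. Each camera call takes 0.05 s, during which the arm holds its last target.

## Task

The parts washer is still live: lift the locking collar of its switch and throw the lever to off (towards the robot), and only then open the lid. Lay all the stripped metal brake parts, the caliper halves and pistons, on the grate in one layer, none on top of another, leaving the brake pads on the bench where they are. Then shut the lid fully and lift the collar again to throw the lever back on, with the collar dropped home in its notch.

Things in the scene. Friction and masses are not known exactly. Their poses are not given: they have to be found in the camera images.
- washer: bench-top parts washer, grey painted, fixed to the bench. Chest 170 (x) x 330 (y) x 125 high, walls 12 thick, so the opening is 146 x 306; a wire grate lies 50 below the rim (75 above the bench). Origin at the centre of the chest's underside, x from its front to its hinge side, y to its left. Beside it at -y a control pod 150 (x from -80 to +70) x 105 (y from -165 to -270) x 75 high carries the lever-lock switch
- grate (a point): centre of the grate's top, where parts lie; same axes as the washer
- washer_lid (a joint): lid angle, rad: 0 shut, 1.57 straight up, stop at 1.75; it turns about the washer's +y axis through lid_hinge. Stiff hinge: the lid stays wherever it is left; about 5 N at the handle moves it. Standing open it rises 210 above the rim along the far side: loading the nearer half of the grate leaves the gripper's body more room
- lid_hinge (a point): point on the lid's hinge line, middle of the top of the chest's far (+x) wall; fixed to the washer, same axes
- lid_handle (a point): middle of the lid's front grab bar: black round bar, 12 diameter, 170 long along y between two arms at y = -85 and +85, 210 from the hinge line and 34 clear of the lid's front edge; with the lid shut it lies 125 mm ahead (-x) of the washer's origin line at 129 height. From the hinge, with lid angle a, the bar lies at x = -0.210 cos a + 0.004 sin a, z = 0.210 sin a + 0.004 cos a (m, washer axes)
- switch_pivot (a point): pivot of the switch lever, 20 below the pod's top and 55 above the bench; fixed to the washer, same axes. The lever swings in the washer's x-z plane
- switch_lever (a joint): lever angle, rad, from upright: +0.35 leans away from the robot (washer +x) = on, -0.35 leans towards the robot = off. A cross-pin on the collar locks it in a notch at either end (with about 0.03 rad of play): it cannot be moved until the collar is lifted. It turns easily while the collar is up
- switch_collar (a joint): lift of the locking collar along the lever, m: 0 dropped home in a notch, stop at 0.011. It must be lifted at least 0.008 and kept up while the lever swings. A spring pulls it down (3.5 N at rest, 6 N at the top); let go over a notch it drops home by itself
- switch_grip (a point): centre of the collar's grip, 59 from the pivot along the lever when down: dark knurled cylinder, 24 diameter x 26 high, around the 7 mm lever rod; the rod's 11 mm end button is 94 from the pivot
- caliper_a: brake caliper half: grey cast-aluminium block with straight sides, 40 wide (y) x 40 high (z) at two round cylinder bosses (32 across) on top, body 86 long (x) with a low ear at each end (118 over the ears); small brass bleed nipple between the bosses; about 0.4 kg; origin at the centre of its underside, x along its length, z up. Lies on the bench at the start; it can be gripped across its 40 mm width. May be absent
- caliper_b: brake caliper half: grey cast-aluminium block with straight sides, 40 wide (y) x 40 high (z) at two round cylinder bosses (32 across) on top, body 86 long (x) with a low ear at each end (118 over the ears); small brass bleed nipple between the bosses; about 0.4 kg; origin at the centre of its underside, x along its length, z up. Lies on the bench at the start; it can be gripped across its 40 mm width. May be absent (the same as caliper_a)
- piston_a: brake piston: bright steel cup, 38 diameter x 32 high, standing on its closed end, open at the top (bore 30); about 0.11 kg; origin at the centre of its closed end, z along its axis towards the open end. May be absent
- piston_b: brake piston: bright steel cup, 38 diameter x 32 high, standing on its closed end, open at the top (bore 30); about 0.11 kg; origin at the centre of its closed end, z along its axis towards the open end. May be absent
- piston_c: brake piston: bright steel cup, 38 diameter x 32 high, standing on its closed end, open at the top (bore 30); about 0.11 kg; origin at the centre of its closed end, z along its axis towards the open end. May be absent
- pad_a: brake pad, not to be washed: flat steel backing plate 86 x 40 x 5 with a dark friction block 68 x 36 x 8 on it, lying among the parts; origin at the centre of its underside, x along its length
- pad_b: a second brake pad, the same, lying on the bench beyond the parts
Mind the look-alikes: they are no part of the job. Leave any red look-alike of the caliper_a alone.

How it is judged:
On the way, in this order (a step that is already met when the one before it is completed fails the run):
1. the switch lever is off (towards the robot) with its collar dropped home (value of joint switch_lever below -0.28 rad and value of joint switch_collar below 0.0025 m and value of joint washer_lid below 0.05 rad), for 0.2 s.
2. the lid stands open (value of joint washer_lid above 1.3 rad), for 0.2 s.
3. all the caliper halves and pistons that are there lie on the grate in one layer (x of caliper_a in the frame of grate between -0.075 and 0.075 m and y of caliper_a in the frame of grate between -0.155 and 0.155 m and z of caliper_a in the frame of grate between -0.01 and 0.03 m and x of caliper_b in the frame of grate between -0.075 and 0.075 m and y of caliper_b in the frame of grate between -0.155 and 0.155 m and z of caliper_b in the frame of grate between -0.01 and 0.03 m and x of piston_a in the frame of grate between -0.075 and 0.075 m and y of piston_a in the frame of grate between -0.155 and 0.155 m and z of piston_a in the frame of grate between -0.01 and 0.03 m and x of piston_b in the frame of grate between -0.075 and 0.075 m and y of piston_b in the frame of grate between -0.155 and 0.155 m and z of piston_b in the frame of grate between -0.01 and 0.03 m and x of piston_c in the frame of grate between -0.075 and 0.075 m and y of piston_c in the frame of grate between -0.155 and 0.155 m and z of piston_c in the frame of grate between -0.01 and 0.03 m), for 0.2 s.
4. the lid is shut (value of joint washer_lid below 0.05 rad), for 0.2 s.
5. the switch lever is on again with its collar dropped home (value of joint switch_lever above 0.28 rad and value of joint switch_collar below 0.0025 m), for 0.2 s.
At the end, for the whole second after the job is handed in: every caliper half and piston that is there lies still on the grate inside the chest, none more than 30 mm above it (one layer); the lid is shut (under 0.05 rad), the lever is on (over 0.28 rad) with its collar down (under 2.5 mm); the brake pads are within 80 mm of where they lay (all of step 3 and all of step 5 and value of joint washer_lid below 0.05 rad and linear speed of each of caliper_a, caliper_b, piston_a, piston_b, piston_c below 0.03 m/s and distance of each of pad_a, pad_b from where it was at the start of the episode below 0.08 m); the robot touches nothing.
It fails at once if the lid is raised (over 0.15 rad) while the switch is not off (value of joint washer_lid above 0.15 rad and value of joint switch_lever above -0.25 rad).
Of caliper_a, caliper_b, piston_a, piston_b, piston_c only 3 to 5 are there at a start; the rules pass over those that are not, and their reading is None.
At some moment in a run one of caliper_a, caliper_b, piston_a, piston_b, piston_c may be knocked a few centimetres aside while the robot is not near it.
Once in a run the grip may slacken for a moment while it holds something.
It also fails if it takes over 210 s, if anything falls off the work surface, if the arm or the gripper's body presses on something with over 40 N, if the wrist force passes 120 N, or if a joint passes its speed limit or range.

## Working session

There is one attempt and no reset: what is moved stays moved. The work goes in short steps, Python scripts to look and compute and a tool call to move; the robot and the scene stay as the last step left them, time stands still between calls to the robot, and variables do not carry over. Pictures are saved under pics/ and viewed, and the job is handed in when it is done.

Besides the shell and the picture viewer there is one more tool, called after "Emit:" as name(argument=value, ...) on one line, values as JSON. apply_moves: Moves the arm, as the interface text tells. Its arguments: {"type":"object","properties":{"targets":{"type":"array","items":{"type":"number"}},"grip_force":{"type":"number"}},"required":["targets"]}

```bash
mkdir -p pics; ls; cat > h.py <<'E'
import numpy as np, cv2, json
from station import arm
def snap(n,out):
    im=arm.capture(n); cv2.imwrite('pics/'+out+'.png',im[:,:,::-1]); return im
E
python3 - <<'E'
from h import *
for n in ['scene','side','wrist']:
    p=arm.camera_params(n); print(n,{k:np.round(np.array(v),4).tolist() if not isinstance(v,str) else v for k,v in p.items()})
    snap(n,n+'0')
s=arm.read_state(); print(s)
E
```

```text
pics
scene {'mtx': [[421.7601, 0.0, 324.5232], [0.0, 421.7601, 205.6429], [0.0, 0.0, 1.0]], 'origin': [1.1895, -0.2428, 0.8679], 'attitude': [0.6391, 0.0068, 1.2812]}
side {'mtx': [[411.4359, 0.0, 312.1396], [0.0, 411.4359, 192.7505], [0.0, 0.0, 1.0]], 'origin': [0.5015, -0.6714, 0.8784], 'attitude': [0.6601, 0.0028, -0.232]}
wrist {'mtx': [[282.6661, 0.0, 314.7364], [0.0, 282.6661, 204.1743], [0.0, 0.0, 1.0]], 'origin': [0.1669, 0.6053, 0.3736], 'attitude': [-0.2606, 0.0006, 1.1998]}
{'t': 0.15, 'joint_pos': array([-1.26920483,  0.52186597, -0.03628172,  1.59986116,  0.02120037,
        1.02111317, -0.1128075 ]), 'joint_vel': array([ 3.76641841e-06, -6.71709174e-04,  1.14490473e-03, -7.40319171e-04,
       -2.69792402e-04,  5.11210591e-04, -8.92656325e-04]), 'joint_efforts': array([ 1.74974248e-03, -9.27383924e+01,  1.98057689e+00, -3.70057976e+01,
        1.79582502e-02,  6.44436470e-03, -4.35698087e-05]), 'position': array([0.22701478, 0.58204465, 0.23087109]), 'ee_rot': array([-1.47651889,  1.56993336, -1.84836992]), 'ft_force': array([ 0.35364342, -0.51594023,  0.68064774]), 'wrist_torque': array([0.06103296, 0.02474418, 0.0011833 ]), 'width': 0.0851341235742098}
```

View pics/scene0.png

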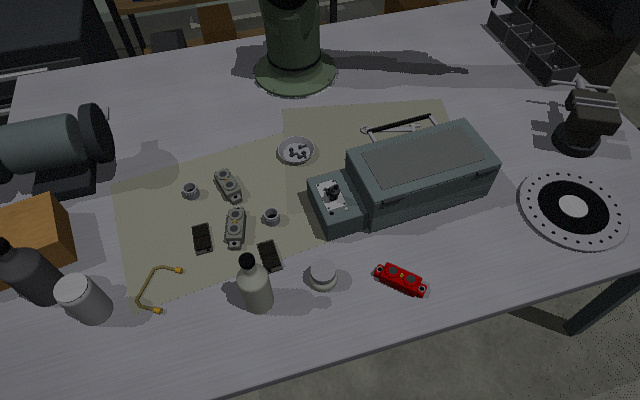

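View pics/side0.png

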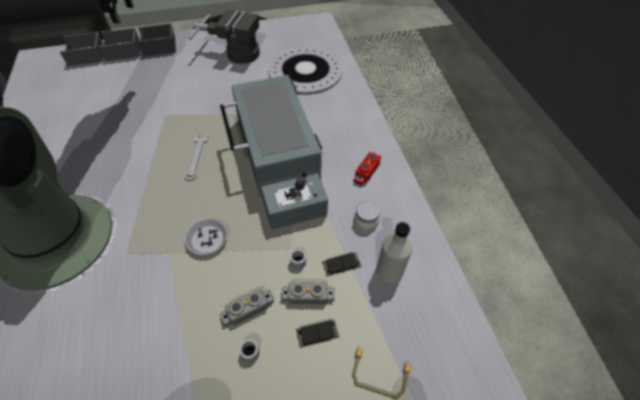

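View pics/wrist0.png

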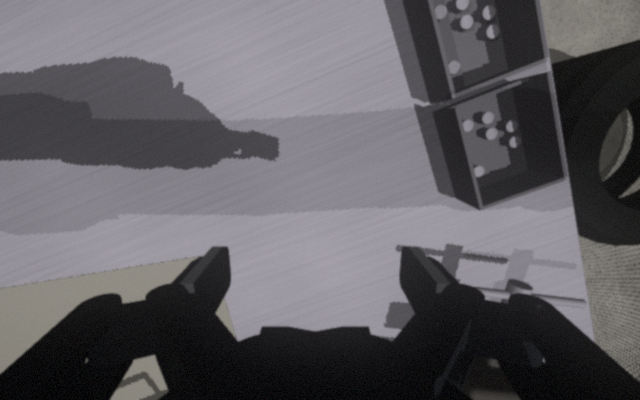

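The scene picture shows grey calipers at (228,185) and (235,228), and pistons at (190,190) and (272,216). The pads are at (202,238) and (269,256), the red look-alike at (400,280), a white jar at (322,275) and a bowl at (295,150). The washer sits around (420,170), with its switch at (333,192).

```bash
cat >> h.py <<'E'
from scipy.spatial.transform import Rotation as Ro
def cam(n):
    p=arm.camera_params(n); return np.array(p['mtx']),np.array(p['origin']),Ro.from_euler('xyz',p['attitude']).as_matrix()
def proj(c,P):
    K,o,R=c; q=(np.atleast_2d(P)-o)@R; q=q*[1,-1,-1]; u=q@K.T; return u[:,:2]/u[:,2:]
def ray(c,uv,z):
    K,o,R=c; d=np.linalg.inv(K)@np.array([uv[0],uv[1],1.]); d=R@(d*[1,-1,-1]); return o+d*(z-o[2])/d[2]
def crop(im,x0,y0,x1,y1,s,out):
    cv2.imwrite('pics/'+out+'.png',cv2.resize(im[y0:y1,x0:x1,::-1],None,fx=s,fy=s,interpolation=cv2.INTER_CUBIC))
E
python3 - <<'E'
from h import *
a=cv2.imread('pics/scene0.png')[:,:,::-1]; b=cv2.imread('pics/side0.png')[:,:,::-1]
crop(a,160,140,300,260,5,'c1'); crop(a,290,100,510,250,3.6,'c2'); crop(b,210,60,350,240,3.3,'c3');crop(b,210,230,370,370,4,'c4')
print(arm.camera_params('scene').keys())
E
```

```text
dict_keys(['mtx', 'origin', 'attitude'])
```

View pics/c1.png

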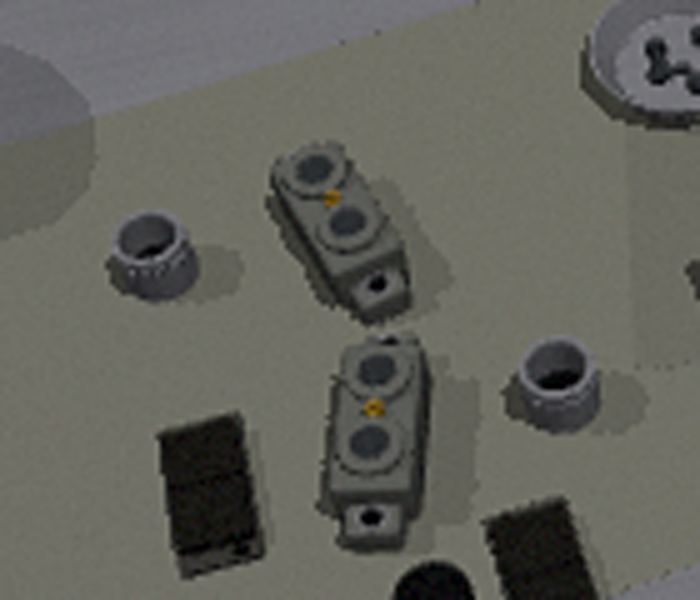

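View pics/c2.png

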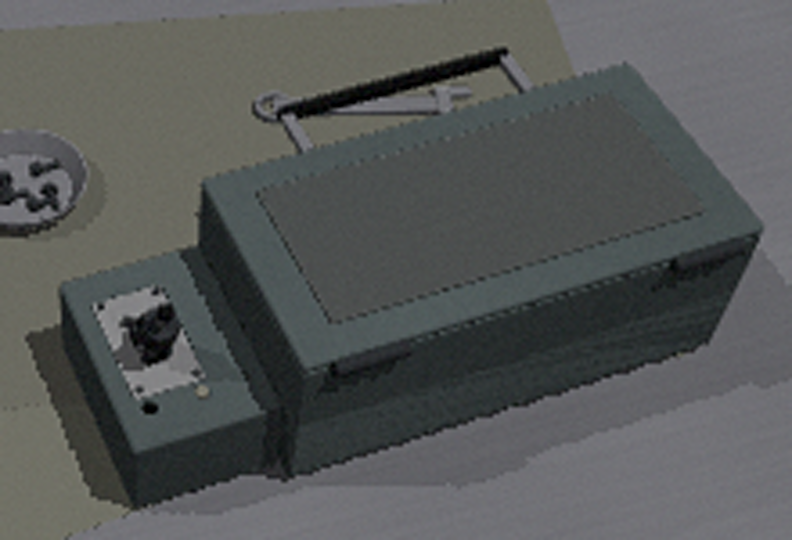

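View pics/c3.png

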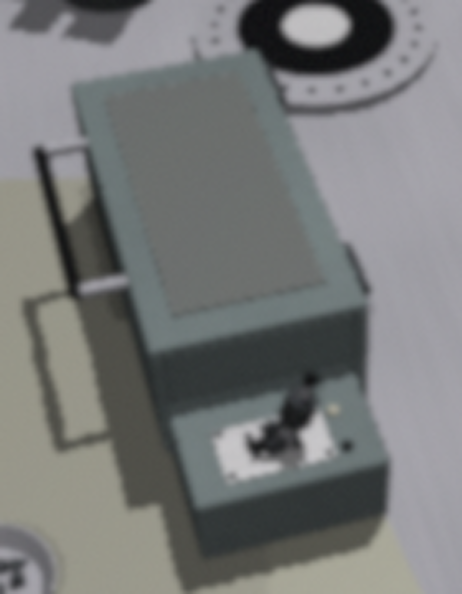

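View pics/c4.png

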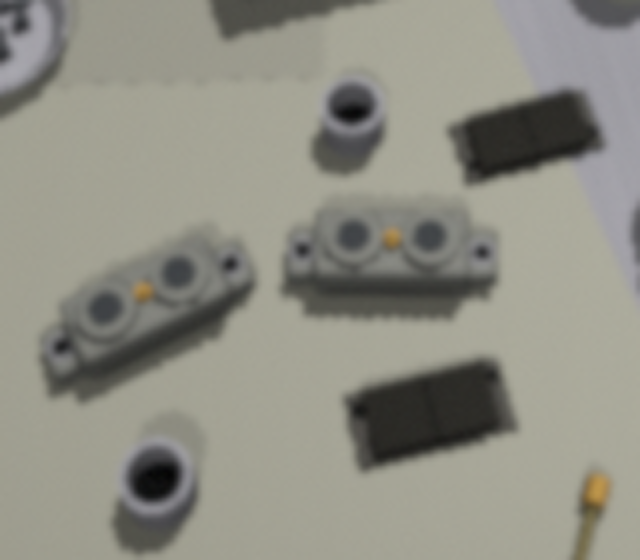

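```bash
cat > fit.py <<'E'
from h import *
from scipy.optimize import least_squares
S,D=cam('scene'),cam('side')
s=lambda x,y:(290+x/3.6,100+y/3.6); d=lambda x,y:(210+x/3.3,60+y/3.3)
obs=[(S,(-.08,-.27,.075),s(60,290)),(S,(.07,-.27,.075),s(135,445)),(S,(.07,-.165,.075),s(268,405)),
(S,(-.125,-.085,.129),s(280,112)),(S,(-.125,.085,.129),s(505,52)),
(D,(-.125,-.085,.129),d(75,292)),(D,(-.125,.085,.129),d(40,152)),(D,(-.08,-.27,.075),d(200,507)),(D,(.07,-.27,.075),d(387,460))]
def T(v,P):
    c,s_=np.cos(v[2]),np.sin(v[2]); return np.array([v[0]+c*P[0]-s_*P[1],v[1]+s_*P[0]+c*P[1],P[2]])
f=lambda v:np.concatenate([proj(c,T(v,P))[0]-uv for c,P,uv in obs])
r=least_squares(f,[.65,.2,0]); print(r.x,np.round(r.fun.reshape(-1,2),1))
v=r.x
for n,P in dict(bar=(-.125,0,.129),hinge=(.085,0,.125)).items(): print(n,T(v,P))
# white jar check and parts
q=lambda x,y:(160+x/5,140+y/5); w=lambda x,y:(210+x/4,230+y/4)
for n,(p1,p2,z) in dict(piA=(q(150,235),w(158,477),.032),piB=(q(557,367),w(353,105),.032),
 ca1=(q(316,167),w(105,308),.04),ca2=(q(349,222),w(179,270),.04),cb1=(q(378,370),w(353,235),.04),cb2=(q(369,440),w(431,236),.04)).items(): print(n,ray(S,p1,z)[:2],ray(D,p2,z)[:2])
# grip of switch : scene & side
E
python3 fit.py
```

```text
[0.59137677 0.17265504 0.06015714] [[-1.8 -2.6]
 [-1.6  1.8]
 [ 4.  -0.2]
 [ 0.5  0.4]
 [-1.7  1.1]
 [ 0.1 -0.4]
 [-0.  -0.6]
 [-1.9  0.2]
 [ 1.4 -0.2]]
bar [0.46660288 0.16513993 0.129     ]
hinge [0.67622301 0.17776531 0.125     ]
piA [ 0.43558334 -0.38339861] [ 0.43616146 -0.39001675]
piB [ 0.57754991 -0.20149128] [ 0.57594064 -0.20588338]
ca1 [ 0.42180529 -0.29458868] [ 0.42158606 -0.29895765]
ca2 [ 0.46370376 -0.28396064] [ 0.46294938 -0.28686699]
cb1 [ 0.56004285 -0.28507054] [ 0.55839909 -0.28877531]
cb2 [ 0.59911877 -0.29582277] [ 0.59969981 -0.29919052]
```

```bash
sed -i 's/^(S,(.07,-.165.*$//; s/(S,(.07,-.165,.075),s(268,405)),//' fit.py; cat >> fit.py <<'E'
v=least_squares(f,[.65,.2,0],loss='soft_l1').x; print('v',v)
for nm,(h,ps,pd) in dict(button=(94,s(163,312),d(312,378)),grip=(59,s(153,335),d(297,408))).items():
    z=.055+h/1000*np.cos(.35)
    for c,p in((S,ps),(D,pd)):
        P=ray(c,p,z); c_,s_=np.cos(v[2]),np.sin(v[2]); q_=P[:2]-v[:2]; loc=np.array([c_*q_[0]+s_*q_[1],-s_*q_[0]+c_*q_[1]]); print(nm,P,'local',loc,'pivot local x',loc[0]-h/1000*np.sin(.35))
R=Ro.from_euler('xyz',arm.read_state()['ee_rot']).as_matrix(); print(R.round(3))
E
python3 fit.py
python3 - <<'E'
from h import *
a=cv2.imread('pics/scene0.png')[:,:,::-1]; b=cv2.imread('pics/side0.png')[:,:,::-1]
crop(a,305,165,365,220,12,'d1'); crop(b,265,165,335,225,10,'d2')
E
```

```text
[0.59063943 0.17468048 0.06766223] [[-1.  -2.4]
 [-0.4  1.9]
 [ 0.9  0.3]
 [-1.5  0.7]
 [ 0.1 -0.7]
 [-0.5 -0.7]
 [-1.5 -0.5]
 [ 1.6 -1.2]]
bar [0.46592546 0.16622916 0.129     ]
hinge [0.67544494 0.18042739 0.125     ]
piA [ 0.43558334 -0.38339861] [ 0.43616146 -0.39001675]
piB [ 0.57754991 -0.20149128] [ 0.57594064 -0.20588338]
ca1 [ 0.42180529 -0.29458868] [ 0.42158606 -0.29895765]
ca2 [ 0.46370376 -0.28396064] [ 0.46294938 -0.28686699]
cb1 [ 0.56004285 -0.28507054] [ 0.55839909 -0.28877531]
cb2 [ 0.59911877 -0.29582277] [ 0.59969981 -0.29919052]
v [0.59038828 0.17447436 0.06853222]
button [ 0.62881031 -0.05596149  0.14330104] local [ 0.02255191 -0.23252601] pivot local x -0.009680480916740324
button [ 0.62590359 -0.05889858  0.14330104] local [ 0.01945089 -0.23525716] pivot local x -0.012781504355778343
grip [ 0.61949533 -0.0592198   0.11042299] local [ 0.01303567 -0.23513879] pivot local x -0.007195299401387474
grip [ 0.61455839 -0.05693158  0.11042299] local [ 0.00826701 -0.23251787] pivot local x -0.011963957932993954
[[-0.     0.363  0.932]
 [-0.001  0.932 -0.363]
 [-1.    -0.001  0.   ]]
```

View pics/d1.png

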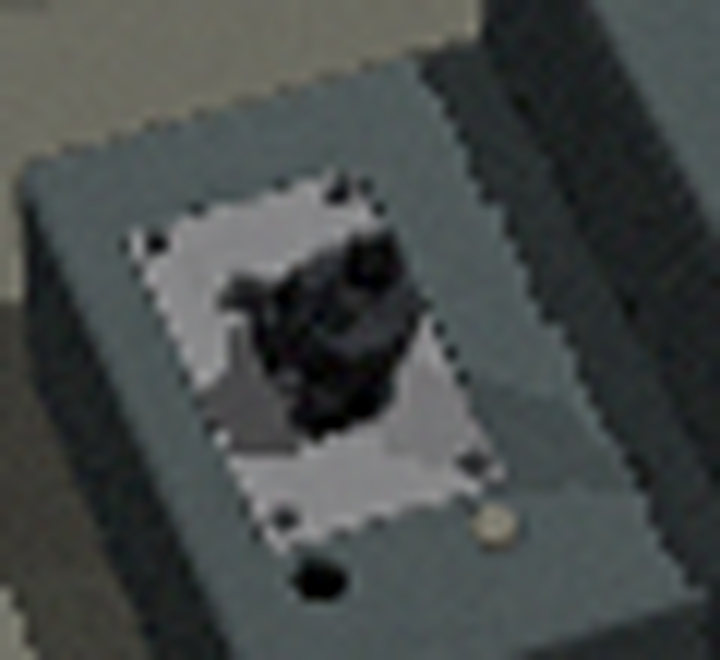

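View pics/d2.png

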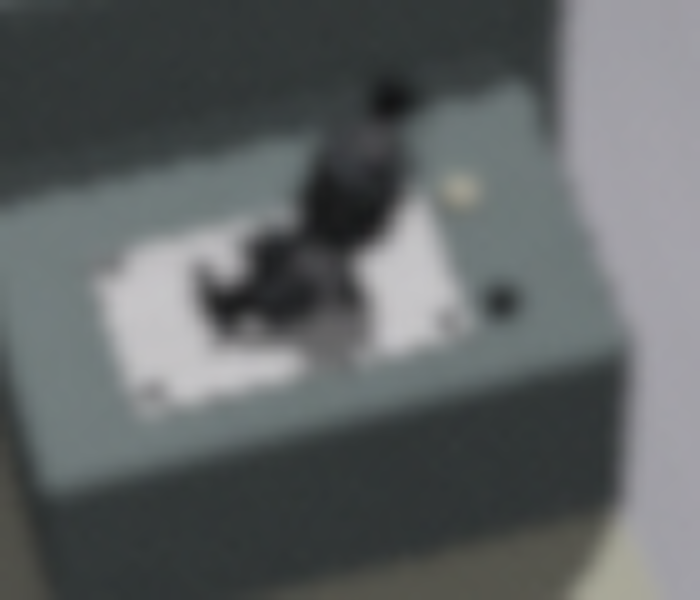

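Emit:
apply_moves(targets=[0.021,-0.034,0,2.1,45,0.021,-0.034,0,2.1,45,0.021,-0.034,0,2.1,45,0.021,-0.034,0,2.1,45,0.021,-0.034,0,2.1,45,0.021,-0.034,0,2.1,45,0.021,-0.034,0,2.1,45,0.021,-0.034,0,2.1,45,0.021,-0.034,0,2.1,45,0.021,-0.034,0,2.1,45,0.021,-0.034,0,2.1,45,0.021,-0.034,0,2.1,45], grip_force=40)

```text
t: 1.15
position: [0.4773, 0.1613, 0.2285]
ee_rot: [-2.695, 1.567, -2.592]
ft_force: [2.0, 0.5, -1.3]
width: 0.0384
```

Emit:
apply_moves(targets=[0.019,-0.031,0,0,45,0.019,-0.031,0,0,45,0.019,-0.031,0,0,45,0.019,-0.031,0,0,45,0.019,-0.031,0,0,45,0.019,-0.031,0,0,45,0.018,-0.03,-0.01,0,45,0,0,0,0,45])

```text
t: 1.82
position: [0.6156, -0.0761, 0.2178]
ee_rot: [-2.141, 1.565, -2.043]
ft_force: [-0.7, -1.0, 0.0]
width: 0.0382
```

```bash
cat >> h.py <<'E'
def st():
    s=arm.read_state(); R=Ro.from_euler('xyz',s['ee_rot']).as_matrix()
    print('t',round(s['t'],2),'pos',s['position'].round(4),'yawY',round(np.degrees(np.arctan2(R[1,1],R[0,1])),2),'tilt',R[2,0].round(4),'F',s['ft_force'].round(1),'w',round(s['width'],4)); return s
E
python3 - <<'E'
from h import *
st(); c=cam('wrist'); im=snap('wrist','w1'); snap('side','s1')
print(proj(c,[[.617,-.058,.110],[.627,-.057,.143]]))
E
```

```text
t 1.82 pos [ 0.6156 -0.0761  0.2178] yawY 95.62 tilt -1.0 F [-0.7 -1.   0. ] w 0.0382
[[335.17698026 205.66914474]
 [337.61725095 228.10520991]]
```

View pics/w1.png

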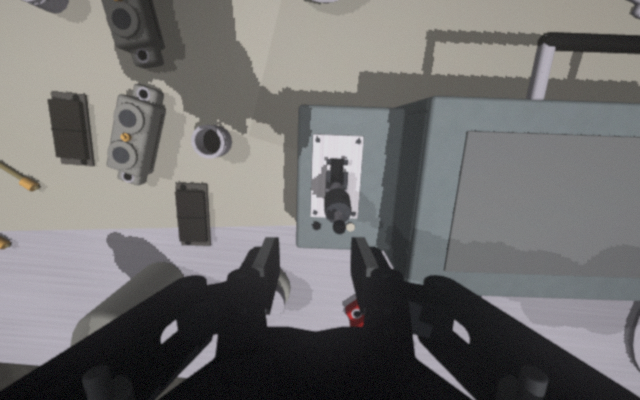

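```bash
python3 - <<'E'
from h import *
import numpy as np
W=cam('wrist')
im=cv2.imread('pics/w1.png')[:,:,::-1]
crop(im,280,90,440,260,3.5,'e1'); crop(im,420,20,640,160,3.5,'e2')
np.savez('W1.npz',K=W[0],o=W[1],R=W[2])
E
```

```text
(no output)
```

View pics/e1.png

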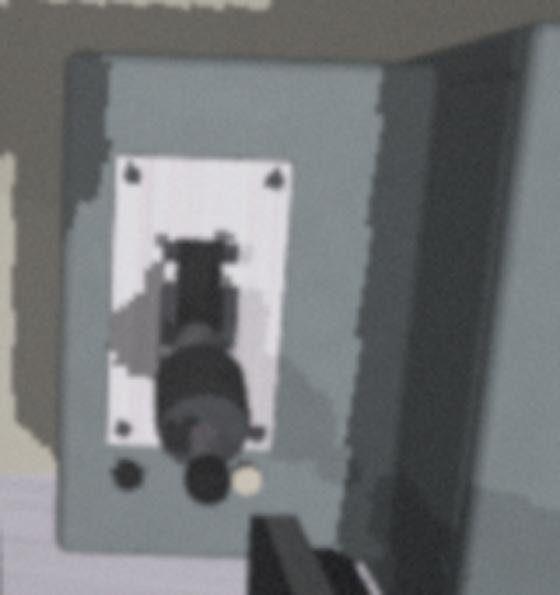

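View pics/e2.png

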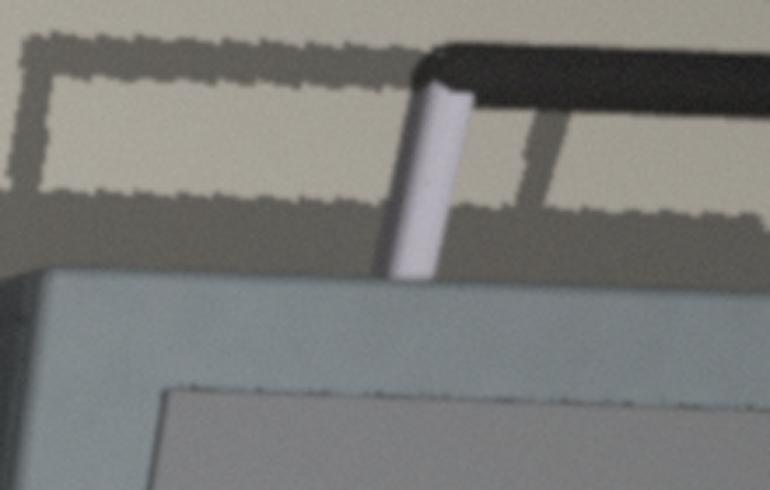

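```bash
cat > fit2.py <<'E'
exec(open('fit.py').read().split("r=least_squares")[0])
z=np.load('W1.npz'); W=(z['K'],z['o'],z['R'])
e=lambda x,y:(280+x/3.5,90+y/3.5)
obs+= [(W,(-.08,-.27,.075),e(68,52)),(W,(.07,-.27,.075),e(58,550)),(W,(-.125,-.085,.129),(420+440/3.5,20+74/3.5))]
r=least_squares(f,[.59,.17,.06],loss='soft_l1'); v=r.x; print(v,np.round(f(v).reshape(-1,2),1))
P=ray(W,e(208,478),.1433); P2=ray(W,e(203,392),.1104)
def loc(P): q=P[:2]-v[:2]; c,s=np.cos(v[2]),np.sin(v[2]); return c*q[0]+s*q[1],-s*q[0]+c*q[1]
print(P,loc(P),P2,loc(P2), T(v,(-.125,0,.129)),T(v,(.085,0,.125)))
E
python3 fit2.py
```

```text
[0.58926149 0.1785791  0.06895404] [[ 0.4 -3. ]
 [ 1.2  1.1]
 [ 2.1 -0.3]
 [-0.5  0. ]
 [-0.6 -1.7]
 [-1.2 -1.5]
 [-2.1 -1.7]
 [ 0.8 -2.3]
 [-1.2 -1.4]
 [-0.9  1.1]
 [-0.3  0.2]]
[ 0.62466335 -0.05001964  0.1433    ] (np.float64(0.019567409964250406), np.float64(-0.23049467565770354)) [ 0.612308  -0.0501496  0.1104   ] (np.float64(0.007232469940964312), np.float64(-0.22977305021733735)) [0.46455854 0.16996668 0.129     ] [0.6740595  0.18443555 0.125     ]
```

```bash
python3 - <<'E'
from h import *
st(); W=cam('wrist'); im=snap('wrist','w2'); st(); W2=cam('wrist'); print(W[1]-W2[1])
np.savez('W1.npz',K=W[0],o=W[1],R=W[2])
crop(im,280,90,440,260,3.5,'e1'); crop(im,420,20,640,160,3.5,'e2')
E
```

```text
t 1.92 pos [ 0.6144 -0.0708  0.2189] yawY 95.82 tilt -1.0 F [-0.   0.9 -0.3] w 0.0384
t 1.97 pos [ 0.6142 -0.0691  0.2193] yawY 95.94 tilt -1.0 F [-0.7  0.1  0.9] w 0.0388
[ 0.00023016 -0.00145733 -0.00034569]
```

View pics/e1.png

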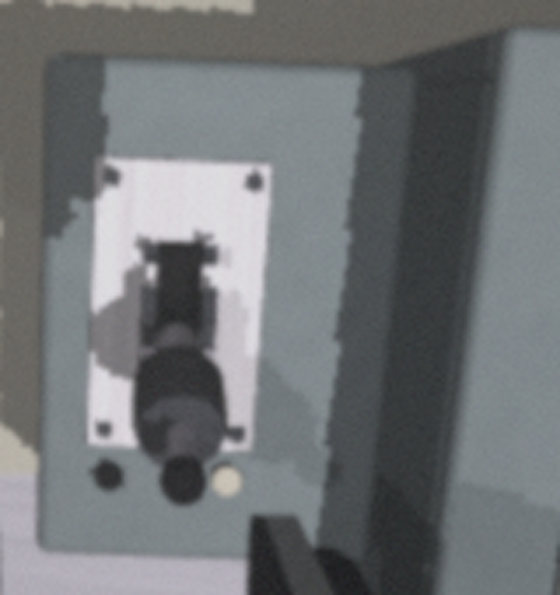

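View pics/e2.png

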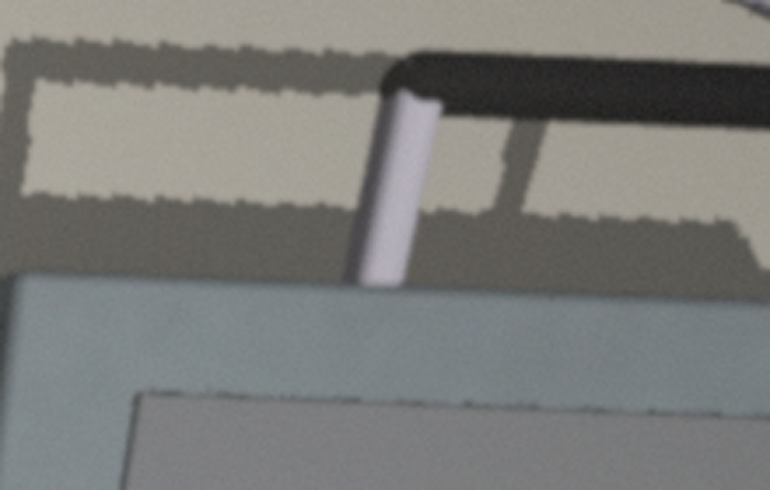

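```bash
sed -i 's/e(68,52)/e(47,57)/;s/e(58,550)/e(38,550)/;s/420+440/420+408/;s/20+74/20+82/;s/e(208,478)/e(183,480)/;s/e(203,392)/e(180,403)/' fit2.py; python3 fit2.py
```

```text
[0.59095277 0.17350057 0.07110564] [[-1.4 -1.9]
 [-0.6  2.4]
 [ 0.4  0.6]
 [-2.1  0.8]
 [ 0.4 -0.3]
 [-0.5 -0.4]
 [-0.8 -0.1]
 [ 2.2 -1. ]
 [-0.8 -0.9]
 [ 0.2  2.6]
 [ 1.1 -0.1]]
[ 0.62575349 -0.05576378  0.1433    ] (np.float64(0.01842451796715427), np.float64(-0.23115745801626938)) [ 0.61589482 -0.05580054  0.1104    ] (np.float64(0.008588151246356), np.float64(-0.23049370910245287)) [0.46626864 0.16461986 0.129     ] [0.67573798 0.17953946 0.125     ]
```

Emit:
apply_moves(targets=[0,0.006,-0.01,-1,45,0.001,0.006,-0.01,-1,45,0,0,-0.01,0,45,0,0,-0.01,0,45,0,0,0,0,45,0,0,0,0,45])

```text
t: 2.47
position: [0.614, -0.0502, 0.1773]
ee_rot: [3.026, 1.569, 3.101]
ft_force: [1.0, -0.3, 0.2]
width: 0.0384
```

```bash
python3 - <<'E'
from h import *
st(); 
E
```

```text
t 2.47 pos [ 0.614  -0.0502  0.1773] yawY 94.31 tilt -1.0 F [ 1.  -0.3  0.2] w 0.0384
```

Emit:
apply_moves(targets=[0.002,-0.006,-0.005,0,45,0,0,-0.015,0,45,0,0,-0.015,0,45,0,0,-0.015,0,45,0,0,-0.01,0,45,0,0,0,0,45,0,0,0,0,45])

```text
t: 3.05
position: [0.6178, -0.06, 0.1161]
ee_rot: [-0.647, 1.569, -0.572]
ft_force: [-0.6, -0.7, 1.1]
width: 0.0384
```

```bash
python3 - <<'E'
from h import *
st(); im=snap('wrist','w3'); im2=snap('side','s3'); crop(im,220,120,440,300,3.6,'w3c')
crop(im2,250,140,350,240,5,'s3c')
E
```

```text
t 3.05 pos [ 0.6178 -0.06    0.1161] yawY 94.29 tilt -1.0 F [-0.6 -0.7  1.1] w 0.0384
```

View pics/w3c.png

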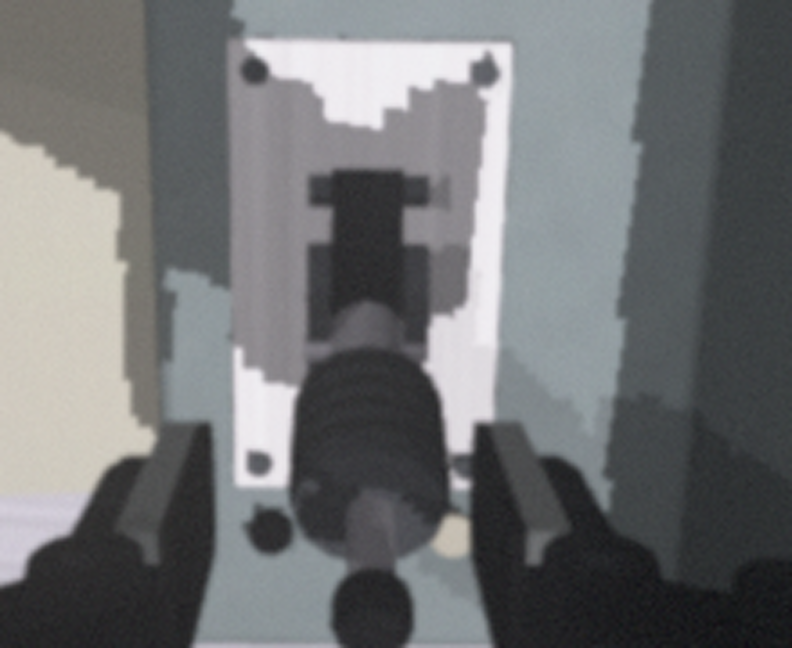

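View pics/s3c.png

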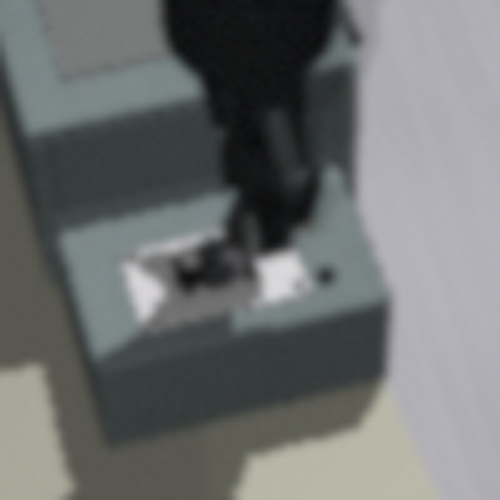

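Emit:
apply_moves(targets=[0,0.003,-0.008,0,45,0,0,-0.008,0,45,0,0,-0.006,0,45,0,0,0,0,45,0,0,0,0,45])

```text
t: 3.57
position: [0.6191, -0.0564, 0.0943]
ee_rot: [-0.245, 1.565, -0.17]
ft_force: [0.4, -0.3, 0.1]
width: 0.0383
```

```bash
python3 - <<'E'
from h import *
st(); im=snap('wrist','w4');st(); crop(im,220,150,440,320,3.6,'w4c')
E
```

```text
t 3.57 pos [ 0.6191 -0.0564  0.0943] yawY 94.32 tilt -1.0 F [ 0.4 -0.3  0.1] w 0.0383
t 3.62 pos [ 0.619  -0.0563  0.0943] yawY 94.32 tilt -1.0 F [ 0.8 -0.2  0.3] w 0.0388
```

View pics/w4c.png

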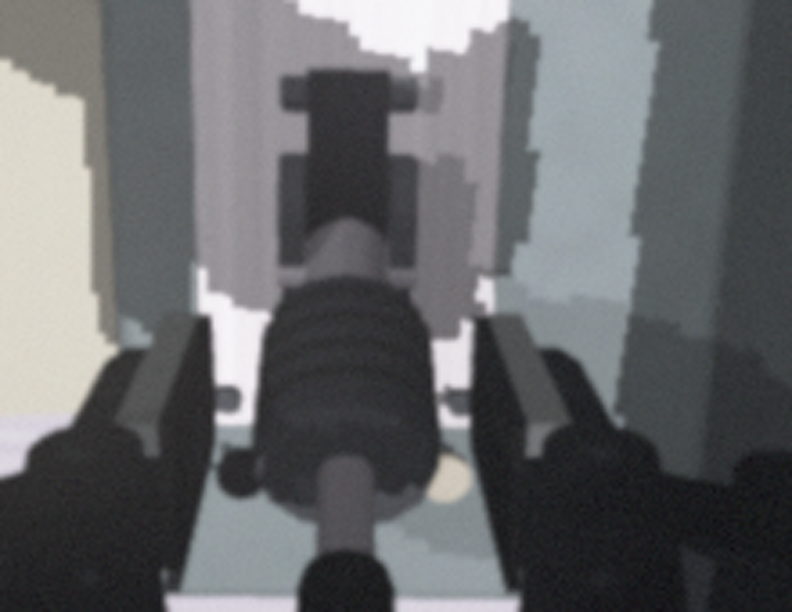

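Emit:
apply_moves(targets=[-0.002,0,-0.001,0,15,0,0,0,0,15,0,0,0,0,15,0,0,0,0,15,0,0,0,0,15,0,0,0,0,15], grip_force=50)

```text
t: 4.12
position: [0.6168, -0.0561, 0.0935]
ee_rot: [-0.183, 1.565, -0.108]
ft_force: [0.7, 0.9, -2.5]
width: 0.0223
```

Emit:
apply_moves(targets=[0.001,0,0.003,0,15,0.001,0,0.003,0,15,0.001,0,0.003,0,15,0,0,0,0,15,0,0,0,0,15])

```text
t: 4.53
position: [0.6196, -0.0559, 0.1029]
ee_rot: [-0.173, 1.567, -0.097]
ft_force: [-0.1, 0.2, -7.3]
width: 0.0228
```

```bash
python3 - <<'E'
from h import *
st()
E
```

```text
t 4.53 pos [ 0.6196 -0.0559  0.1029] yawY 94.33 tilt -1.0 F [-0.1  0.2 -7.3] w 0.0228
```

Emit:
apply_moves(targets=[-0.006,-0.0004,0.002,0,15,-0.006,-0.0004,0.0013,0,15,-0.006,-0.0004,0.0008,0,15,-0.006,-0.0004,0.0003,0,15,0,0,0,0,15])

```text
t: 4.95
position: [0.595, -0.0575, 0.1084]
ee_rot: [-0.117, 1.562, -0.041]
ft_force: [3.4, 1.0, -6.1]
width: 0.0225
```

```bash
python3 - <<'E'
from h import *
st(); im=snap('wrist','w5'); crop(im,220,150,440,320,3.6,'w5c')
E
```

```text
t 4.95 pos [ 0.595  -0.0575  0.1084] yawY 94.34 tilt -1.0 F [ 3.4  1.  -6.1] w 0.0225
```

View pics/w5c.png

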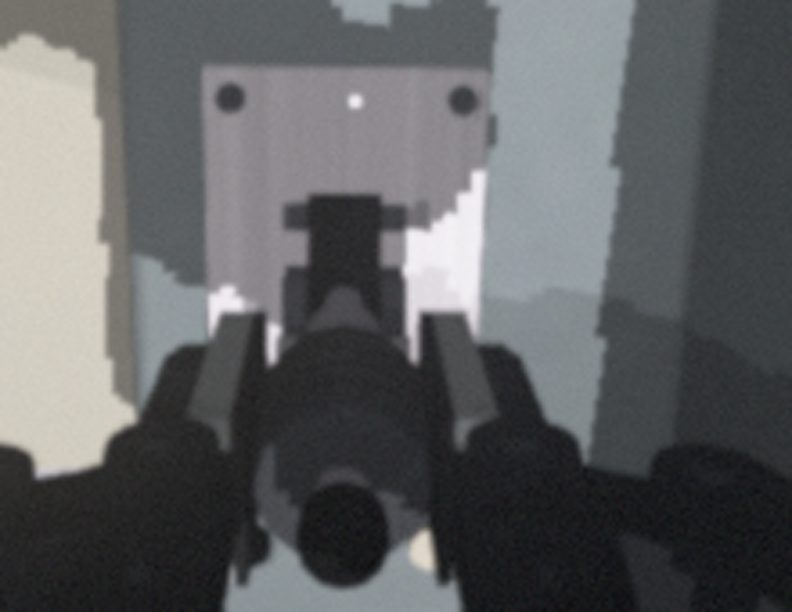

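Emit:
apply_moves(targets=[-0.006,-0.0004,-0.0003,0,15,-0.006,-0.0004,-0.0008,0,15,-0.006,-0.0004,-0.0013,0,15,-0.006,-0.0004,-0.0018,0,15,0,0,0,0,15,0,0,0,0,15])

```text
t: 5.5
position: [0.5736, -0.059, 0.1058]
ee_rot: [-0.1, 1.555, -0.024]
ft_force: [3.4, 0.9, -5.0]
width: 0.0223
```

Emit:
apply_moves(targets=[-0.003,0,-0.001,0,15,-0.002,0,-0.001,0,15,0,0,0,0,15])

```text
t: 5.75
position: [0.5708, -0.0592, 0.1046]
ee_rot: [-0.111, 1.552, -0.035]
ft_force: [3.4, 0.8, -5.1]
width: 0.0224
```

```bash
python3 - <<'E'
from h import *
st()
E
```

```text
t 5.75 pos [ 0.5708 -0.0592  0.1046] yawY 94.35 tilt -0.9998 F [ 3.4  0.8 -5.1] w 0.0224
```

Emit:
apply_moves(targets=[0.001,0,-0.003,0,15,0.001,0,-0.003,0,15,0.001,0,-0.003,0,15,0,0,0,0,15,0,0,0,0,15])

```text
t: 6.17
position: [0.5715, -0.0589, 0.0984]
ee_rot: [-0.066, 1.558, 0.01]
ft_force: [0.3, -2.8, 0.7]
width: 0.0225
```

```bash
python3 - <<'E'
from h import *
st(); im=snap('wrist','w6'); crop(im,220,150,440,320,3.6,'w6c')
E
```

```text
t 6.17 pos [ 0.5715 -0.0589  0.0984] yawY 94.36 tilt -0.9999 F [ 0.3 -2.8  0.7] w 0.0225
```

View pics/w6c.png

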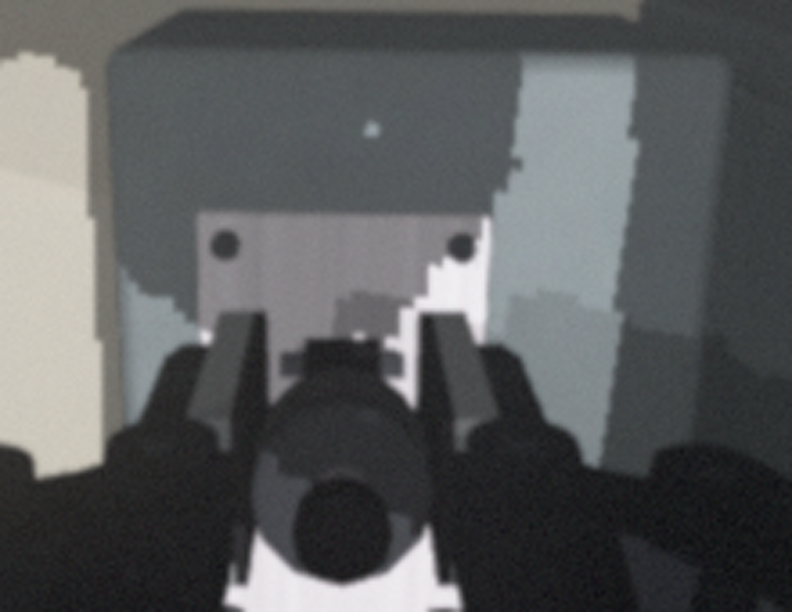

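Emit:
apply_moves(targets=[0,0,-0.001,0,15,0,0,-0.001,0,15,0,0,0,0,45,0,0,0,0,45,0,0,0,0,45,0,0,0,0,45,0,0,0,0,45])

```text
t: 6.8
position: [0.5707, -0.0597, 0.0961]
ee_rot: [-0.156, 1.562, -0.08]
ft_force: [0.3, -0.7, -0.4]
width: 0.0384
```

```bash
python3 - <<'E'
from h import *
st(); im=snap('wrist','w7'); crop(im,220,150,440,320,3.6,'w7c')
E
```

```text
t 6.8 pos [ 0.5707 -0.0597  0.0961] yawY 94.33 tilt -1.0 F [ 0.3 -0.7 -0.4] w 0.0384
```

View pics/w7c.png

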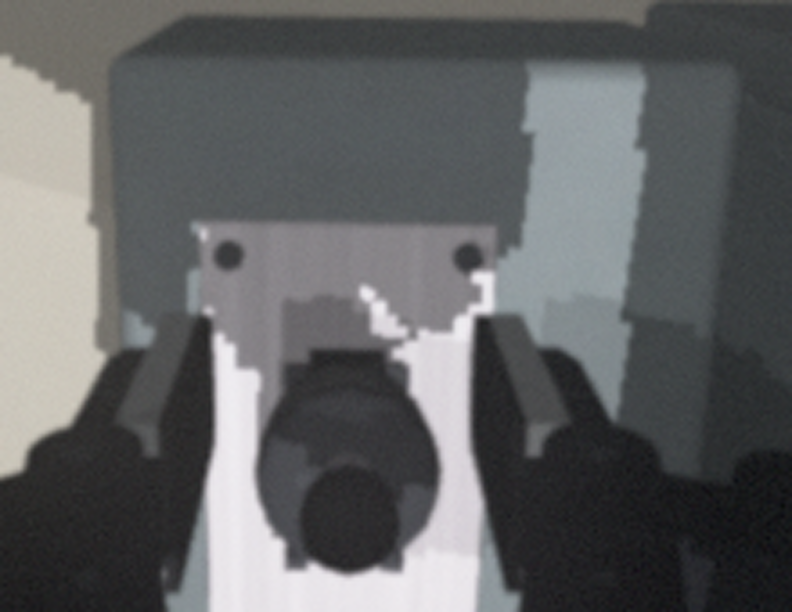

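Emit:
apply_moves(targets=[0,0,0.02,0,45,0,0,0.02,0,45,0,0,0.03,0,45,0,0,0.03,0,45,0,0.02,0.02,0,45,-0.01,0.03,0,0,45,-0.01,0.03,0,0,45,-0.01,0.03,0,0,45,-0.01,0,0,0,45,0,0,0,0,45,0,0,0,0,45,0,0,0,0,45])

```text
t: 7.85
position: [0.5282, 0.0536, 0.2222]
ee_rot: [-0.086, 1.561, -0.013]
ft_force: [0.0, -0.1, 0.9]
width: 0.0382
```

```bash
python3 - <<'E'
from h import *
st(); W=cam('wrist'); im=snap('wrist','w8'); S=cam('side'); C=cam('scene'); i2=snap('side','s8'); i3=snap('scene','sc8')
crop(i2,265,165,335,225,10,'s8c'); crop(i3,305,160,365,220,11,'sc8c')
# predicted positions
v=(.591,.1735,.0711)
c,s=np.cos(v[2]),np.sin(v[2])
piv=np.array([.616-.0202*c,-.056-.0202*s,.055])
for a in(-.35,-.31,-.2):
  for h in (.094,.072,.080,.046):
    P=piv+h*np.array([np.sin(a)*c,np.sin(a)*s,np.cos(a)]); print(a,h,proj(W,P).round(1),((proj(S,P)-[265,165])*10).round(0),((proj(C,P)-[305,160])*11).round(0))
E
```

```text
t 7.85 pos [0.5282 0.0536 0.2222] yawY 94.18 tilt -0.9999 F [ 0.  -0.1  0.9] w 0.0382
-0.35 0.094 [[177.9 240.6]] [[135. 146.]] [[222.  66.]]
-0.35 0.072 [[189.4 239.4]] [[171. 194.]] [[236. 157.]]
-0.35 0.08 [[185.5 239.8]] [[158. 177.]] [[231. 124.]]
-0.35 0.046 [[200.8 238.2]] [[213. 249.]] [[251. 261.]]
-0.31 0.094 [[177.8 245.1]] [[149. 139.]] [[228.  74.]]
-0.31 0.072 [[189.3 242.5]] [[182. 189.]] [[240. 163.]]
-0.31 0.08 [[185.4 243.4]] [[170. 171.]] [[236. 131.]]
-0.31 0.046 [[200.7 240.1]] [[220. 246.]] [[254. 265.]]
-0.2 0.094 [[177.8 257.3]] [[190. 122.]] [[246. 100.]]
-0.2 0.072 [[189.4 251.1]] [[213. 176.]] [[253. 183.]]
-0.2 0.08 [[185.4 253.3]] [[205. 156.]] [[250. 153.]]
-0.2 0.046 [[200.8 245. ]] [[239. 238.]] [[262. 277.]]
```

View pics/w8.png

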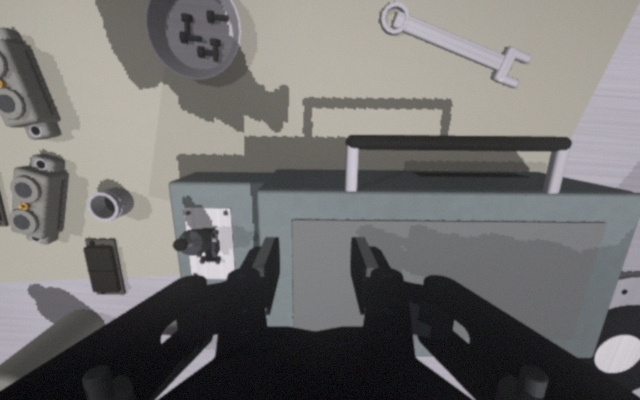

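View pics/s8c.png

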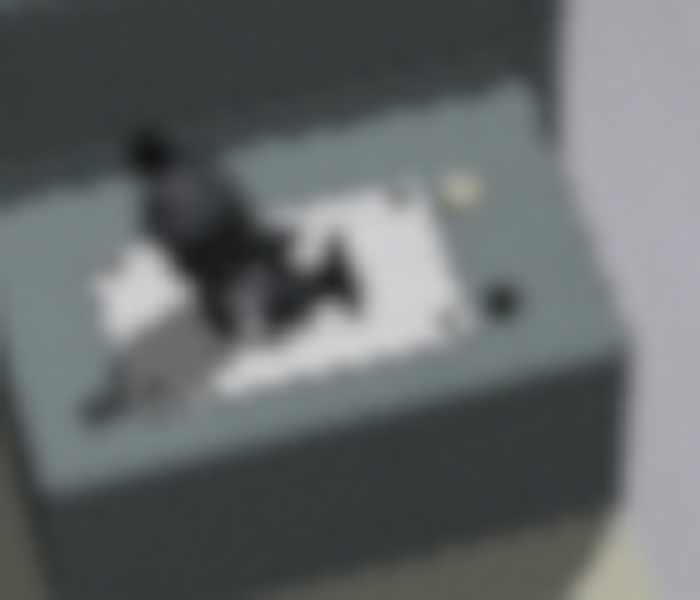

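View pics/sc8c.png

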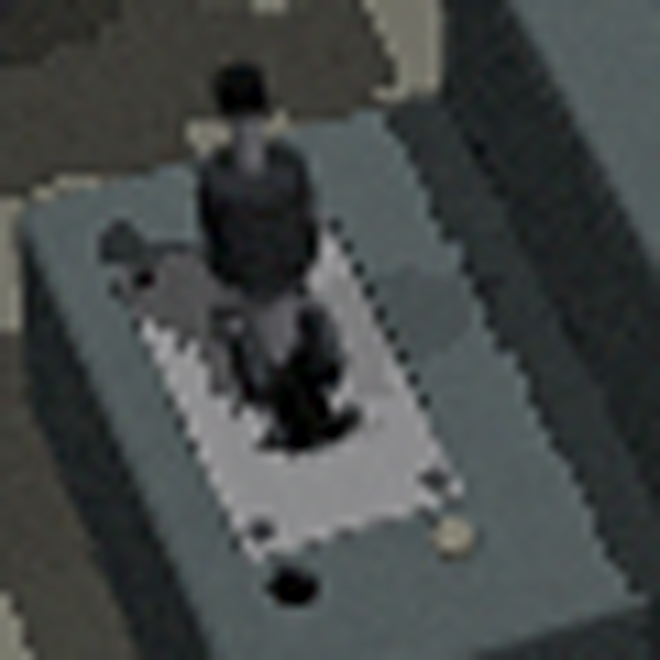

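```bash
python3 - <<'E'
from h import *
im=cv2.imread('pics/w8.png')[:,:,::-1]
crop(im,160,190,260,280,7,'w8c')
im=cv2.imread('pics/w2.png')[:,:,::-1]
C=cam('scene');S=cam('side')
c,s=np.cos(.0711),np.sin(.0711)
piv=np.array([.616-.0202*c,-.056-.0202*s,.055]);a=.35
for h in(.094,.072):
    P=piv+h*np.array([np.sin(a)*c,np.sin(a)*s,np.cos(a)]);print(((proj(S,P)-[265,165])*10).round(0),((proj(C,P)-[305,165])*12).round(0))
E
```

```text
[[401.  82.]] [[366. 256.]]
[[372. 146.]] [[350. 296.]]
```

View pics/w8c.png

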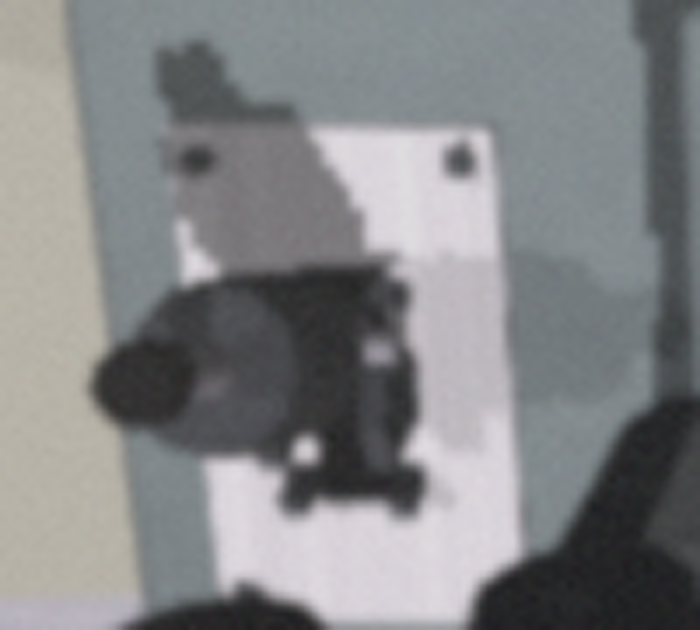

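Emit:
apply_moves(targets=[0.01,-0.03,0,0,45,0.01,-0.03,0,0,45,0.01,-0.03,0,0,45,0.008,-0.02,0,0,45,0.003,-0.002,0,0,45,0,0,0,0,45,0,0,0,0,45,0,0,0,0,45])

```text
t: 8.67
position: [0.5711, -0.0669, 0.2206]
ee_rot: [-0.165, 1.562, -0.096]
ft_force: [0.1, 0.5, -0.5]
width: 0.0383
```

```bash
python3 - <<'E'
from h import *
st(); W=cam('wrist'); im=snap('wrist','w9'); crop(im,260,90,400,260,3.5,'w9c')
c,s=np.cos(.0711),np.sin(.0711)
piv=np.array([.616-.0202*c,-.056-.0202*s,.055])
for a in(-.35,-.31,-.25):
    P=[piv+h*np.array([np.sin(a)*c,np.sin(a)*s,np.cos(a)]) for h in (.094,.072)]; print(a,((proj(W,P)-[260,90])*3.5).round(0).tolist())
E
```

```text
t 8.67 pos [ 0.5711 -0.0669  0.2206] yawY 93.91 tilt -1.0 F [ 0.1  0.5 -0.5] w 0.0383
-0.35 [[227.0, 393.0], [224.0, 400.0]]
-0.31 [[227.0, 409.0], [224.0, 412.0]]
-0.25 [[227.0, 434.0], [224.0, 429.0]]
```

View pics/w9c.png

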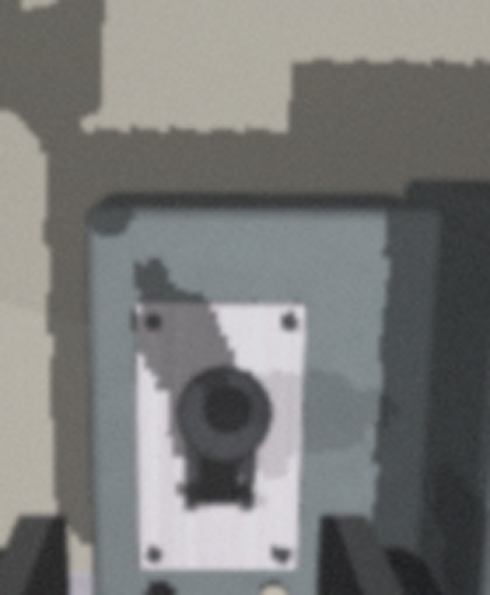

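Emit:
apply_moves(targets=[0.002,0.004,-0.02,0,45,0.001,0.003,-0.03,0,45,0,0,-0.03,0,45,0,0,-0.025,0,45,0,0,-0.01,0,45,0,0,0,0,45,0,0,0,0,45])

```text
t: 9.3
position: [0.5743, -0.0524, 0.1042]
ee_rot: [0.047, 1.558, 0.124]
ft_force: [-0.9, -0.5, 0.5]
width: 0.0385
```

```bash
python3 - <<'E'
from h import *
st(); im=snap('wrist','w10'); crop(im,220,150,440,320,3.6,'w10c')
E
```

```text
t 9.3 pos [ 0.5743 -0.0524  0.1042] yawY 94.4 tilt -0.9999 F [-0.9 -0.5  0.5] w 0.0385
```

View pics/w10c.png

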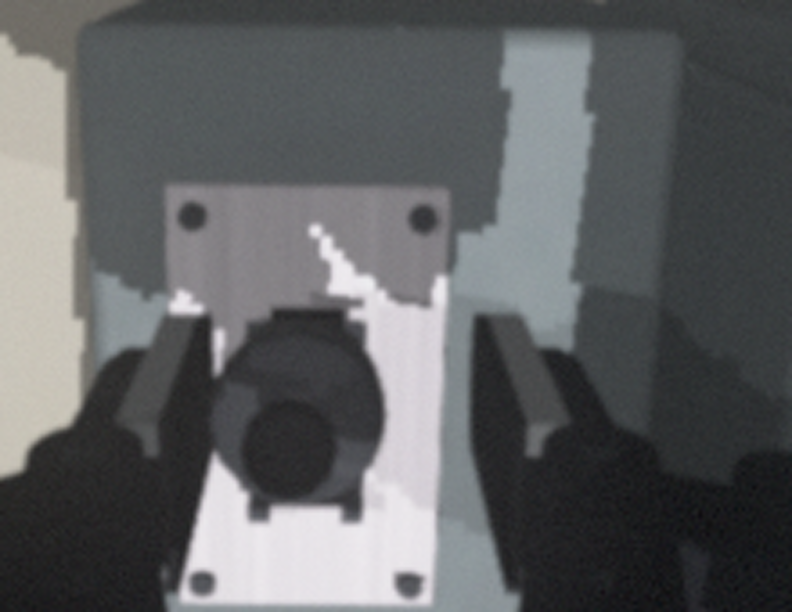

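Emit:
apply_moves(targets=[-0.001,-0.006,-0.003,0,45,0,0,-0.004,0,45,0,0,0,0,45,0,0,0,0,15,0,0,0,0,15,0,0,0,0,15,0,0,0,0,15,0,0,0,0,15])

```text
t: 10.02
position: [0.5755, -0.0588, 0.1018]
ee_rot: [0.025, 1.551, 0.102]
ft_force: [0.7, 0.2, -3.0]
width: 0.0222
```

Emit:
apply_moves(targets=[-0.003,0,-0.001,0,15,-0.003,0,-0.001,0,15,-0.003,0,-0.001,0,15])

```text
t: 10.27
position: [0.5732, -0.0589, 0.1012]
ee_rot: [-0.032, 1.536, 0.045]
ft_force: [15.4, -0.3, 1.6]
width: 0.0221
```

Emit:
apply_moves(targets=[0.001,0,0,0,45,0,0,0,0,45,0,0,0,0,45,0,0,0,0,45,0,0,0.02,0,45,0,0,0.03,0,45,0,0,0.04,0,45,0,0,0.03,0,45,0,0,0,0,45])

```text
t: 11.02
position: [0.5707, -0.0594, 0.224]
ee_rot: [-0.039, 1.542, 0.038]
ft_force: [0.2, 0.1, 0.1]
width: 0.0381
```

```bash
python3 - <<'E'
from h import *
s=st(); print(s['joint_pos'].round(2))
snap('side','s11'); im=snap('wrist','w11')
E
```

```text
t 11.02 pos [ 0.5707 -0.0594  0.224 ] yawY 94.38 tilt -0.9996 F [0.2 0.1 0.1] w 0.0381
[-0.05  0.43  0.07  1.77 -0.04  0.91  1.68]
```

View pics/w11.png

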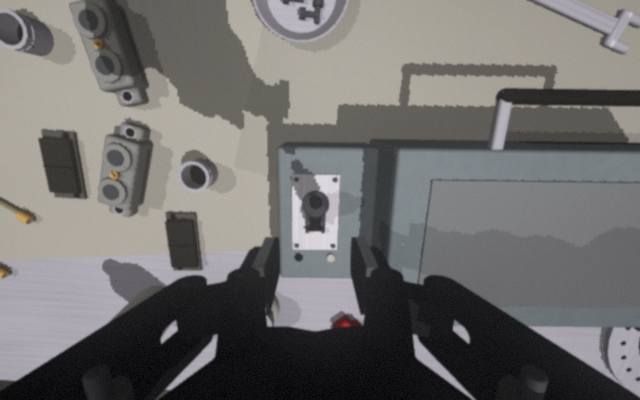

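Emit:
apply_moves(targets=[-0.008,0.017,0,-7,32,-0.008,0.017,0,-7,32,-0.008,0.017,0,-7,32,-0.008,0.017,0,-7,32,-0.008,0.017,0,-7,32,-0.008,0.017,0,-7,32,-0.008,0.017,0,-7,32,-0.008,0.017,0,-7,32,-0.008,0.017,0,-7,32,-0.008,0.017,0,-7,32,-0.008,0.017,0,-7,32,-0.008,0.017,0,-7,32])

```text
t: 12.12
position: [0.4602, 0.1461, 0.2048]
ee_rot: [-0.91, 1.543, -2.333]
ft_force: [0.7, 0.3, 0.2]
width: 0.0275
```

Emit:
apply_moves(targets=[-0.005,0.01,0,-4,32,0,0,0,0,32,0,0,0,0,32,0,0,0,0,32])

```text
t: 12.45
position: [0.451, 0.1588, 0.2005]
ee_rot: [-0.942, 1.535, -2.438]
ft_force: [0.2, 0.7, 0.7]
width: 0.0275
```

```bash
python3 - <<'E'
from h import *
s=st(); print(s['joint_pos'].round(2)); W=cam('wrist')
im=snap('wrist','w12'); print(proj(W,[[.4663,.1646,.129],[.472,.08,.129],[.460,.249,.129]])); st()
E
```

```text
t 12.45 pos [0.451  0.1588 0.2005] yawY 4.29 tilt -0.9994 F [0.2 0.7 0.7] w 0.0275
[-0.78  0.37  0.4   2.   -0.18  0.84 -0.21]
[[336.72444964 205.99482546]
 [333.78328757 299.73912327]
 [339.48341     90.14937325]]
t 12.5 pos [0.4512 0.1585 0.2006] yawY 4.28 tilt -0.9994 F [ 0.4  0.  -1. ] w 0.0272
```

View pics/w12.png

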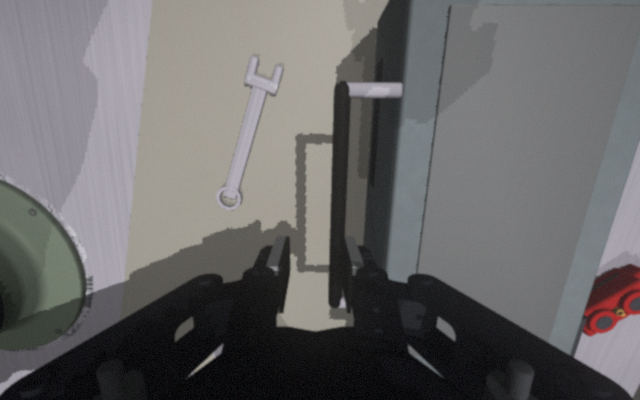

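Emit:
apply_moves(targets=[0.008,0,-0.01,0,32,0.007,0,-0.01,0,32,0,0,-0.01,0,32,0,0,-0.01,0,32,0,0,0,0,32,0,0,0,0,32,0,0,0,0,32])

```text
t: 13.08
position: [0.4672, 0.1541, 0.1564]
ee_rot: [-0.937, 1.532, -2.433]
ft_force: [-0.0, -0.2, 1.4]
width: 0.0275
```

```bash
python3 - <<'E'
from h import *
s=st(); im=snap('wrist','w13'); crop(im,220,150,440,320,3.6,'w13c')
E
```

```text
t 13.08 pos [0.4672 0.1541 0.1564] yawY 4.28 tilt -0.9993 F [-0.  -0.2  1.4] w 0.0275
```

View pics/w13c.png

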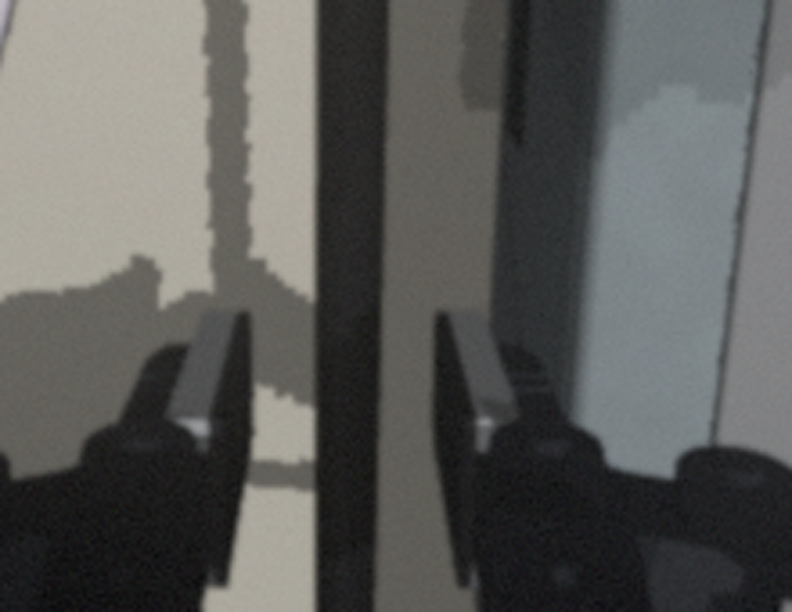

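Emit:
apply_moves(targets=[0,0.003,-0.01,0,32,0,0,-0.01,0,32,0,0,-0.01,0,32,0,0,-0.007,0,32,0,0,0,0,32,0,0,0,0,5,0,0,0,0,5,0,0,0,0,5,0,0,0,0,5,0,0,0,0,5], grip_force=50)

```text
t: 13.97
position: [0.4668, 0.1581, 0.116]
ee_rot: [-0.946, 1.533, -2.441]
ft_force: [0.6, 0.2, -6.0]
width: 0.0105
```

Emit:
apply_moves(targets=[0.001,0,0.02,0,5,0.003,0,0.02,0,5,0.005,0.0004,0.02,0,5,0,0,0,0,5], grip_force=60)

```text
t: 14.3
position: [0.4774, 0.1588, 0.1783]
ee_rot: [-0.902, 1.535, -2.398]
ft_force: [-2.7, -2.2, 1.0]
width: 0.0095
```

```bash
cat >> h.py <<'E'
def lid():
    s=st(); p=s['position']; w=.0711
    xx=(p[0]-.6757)*np.cos(w)+(p[1]-.1795)*np.sin(w); z=p[2]+.013-.125
    print('bar x,z rel',round(xx,4),round(z,4),'phi',round(np.arctan2(z,-xx),3),'r',round(np.hypot(xx,z),4))
E
python3 -c "
from h import *
lid()"
```

```text
t 14.3 pos [0.4774 0.1588 0.1783] yawY 4.3 tilt -0.9994 F [-2.7 -2.2  1. ] w 0.0095
bar x,z rel -0.1993 0.0663 phi 0.321 r 0.21
```

Emit:
apply_moves(targets=[0.007,0.0005,0.02,0,5,0.009,0.0006,0.019,0,5,0.011,0.0008,0.018,0,5,0,0,0,0,5])

```text
t: 14.63
position: [0.5072, 0.1606, 0.238]
ee_rot: [-0.788, 1.54, -2.284]
ft_force: [-1.6, 1.1, 2.5]
width: 0.0096
```

```bash
python3 -c "
from h import *
lid(); snap('scene','sc14')"
```

```text
t 14.63 pos [0.5072 0.1606 0.238 ] yawY 4.28 tilt -0.9995 F [-1.6  1.1  2.5] w 0.0096
bar x,z rel -0.1694 0.126 phi 0.64 r 0.2111
```

View pics/sc14.png

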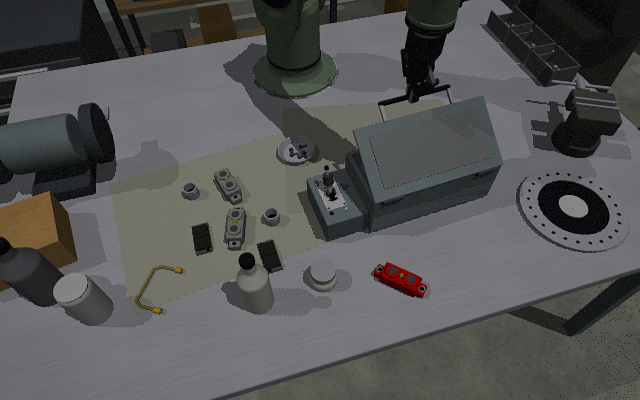

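Emit:
apply_moves(targets=[0.0133,0.0009,0.016,0,5,0.015,0.001,0.0145,0,5,0.0165,0.0011,0.013,0,5,0.0177,0.0012,0.011,0,5])

```text
t: 15.02
position: [0.5554, 0.1637, 0.2868]
ee_rot: [-1.152, 1.514, -2.646]
ft_force: [-32.6, -4.5, 31.8]
width: 0.0093
```

```bash
python3 -c "
from h import *
lid()"
```

```text
t 15.02 pos [0.5554 0.1637 0.2868] yawY 4.39 tilt -0.9984 F [-32.6  -4.5  31.8] w 0.0093
bar x,z rel -0.1211 0.1748 phi 0.965 r 0.2127
```

Emit:
apply_moves(targets=[-0.015,-0.001,-0.009,0,5,-0.008,-0.0005,-0.005,0,5,0,0,0,0,5])

```text
t: 15.27
position: [0.5353, 0.1624, 0.271]
ee_rot: [-1.11, 1.519, -2.605]
ft_force: [-8.3, -1.5, 12.0]
width: 0.0093
```

```bash
python3 -c "
from h import *
lid(); i=snap('wrist','w15'); crop(i,200,150,460,350,3,'w15c')
i=snap('side','s15'); crop(i,180,40,340,200,3.5,'s15c')"
```

```text
t 15.27 pos [0.5353 0.1624 0.271 ] yawY 4.35 tilt -0.9987 F [-8.3 -1.5 12. ] w 0.0093
bar x,z rel -0.1413 0.159 phi 0.844 r 0.2127
```

View pics/w15c.png

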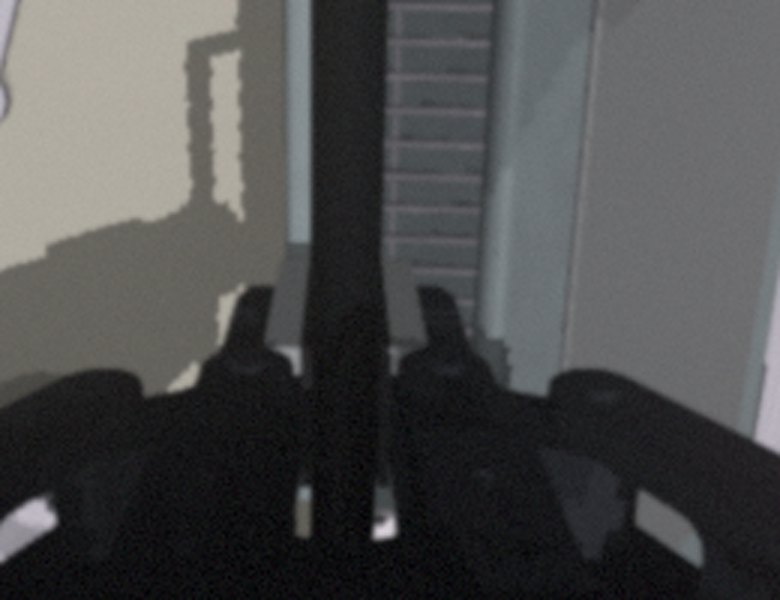

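View pics/s15c.png

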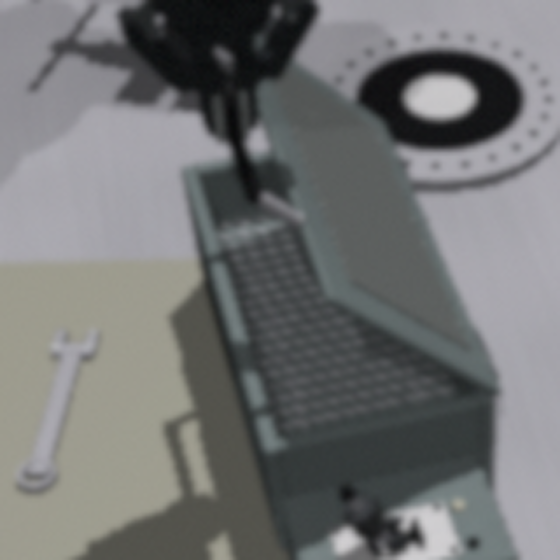

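Emit:
apply_moves(targets=[-0.006,0,-0.004,0,5,-0.002,0,0,0,20,0,0,0.002,0,20,0,0,0.006,0,22,0,0,0.01,0,25,0,0,0.015,0,25,0,0,0.02,0,25,0,0,0,0,25])

```text
t: 16.03
position: [0.5272, 0.1619, 0.3228]
ee_rot: [-1.09, 1.518, -2.584]
ft_force: [1.1, 0.5, -0.4]
width: 0.0215
```

```bash
python3 -c "
from h import *
lid(); i=snap('wrist','w16'); crop(i,180,100,500,350,2.4,'w16c')"
```

```text
t 16.03 pos [0.5272 0.1619 0.3228] yawY 4.35 tilt -0.9986 F [ 1.1  0.5 -0.4] w 0.0215
bar x,z rel -0.1494 0.2108 phi 0.954 r 0.2584
```

View pics/w16c.png

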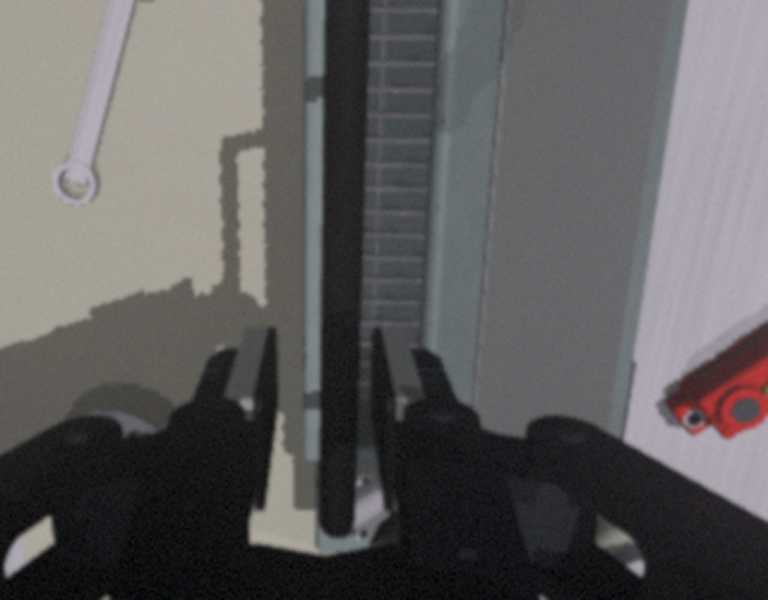

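Emit:
apply_moves(targets=[-0.004,0,0,7,0,-0.004,0,0,7,0,-0.004,0,0,7,0,-0.004,0,0,7,0,-0.004,0,0,7,0,-0.004,0,0,7,0,-0.004,0,0,7,0,-0.004,0,0,7,0,-0.004,0,0,7,0,-0.004,0,0,7,0,-0.003,0,0,7,0,0,0,0,7,0])

```text
t: 17.08
position: [0.481, 0.162, 0.3221]
ee_rot: [-1.11, 1.516, -1.106]
ft_force: [0.5, 0.0, 0.0]
width: -0.0003
```

Emit:
apply_moves(targets=[0,0,-0.01,5,0,0,0,-0.02,0,0,0,0,-0.02,0,0,0,0,-0.01,0,0,0,0,0,0,0,0,0,0,0,0])

```text
t: 17.58
position: [0.4805, 0.1616, 0.2612]
ee_rot: [-1.079, 1.516, -0.973]
ft_force: [-0.5, 0.4, -0.2]
width: 0.0001
```

```bash
python3 -c "
from h import *
lid(); i=snap('wrist','w17')
i=snap('side','s17'); crop(i,180,20,340,200,3.3,'s17c')"
```

```text
t 17.58 pos [0.4805 0.1616 0.2612] yawY 96.03 tilt -0.9985 F [-0.5  0.4 -0.2] w 0.0001
bar x,z rel -0.196 0.1492 phi 0.651 r 0.2463
```

View pics/w17.png

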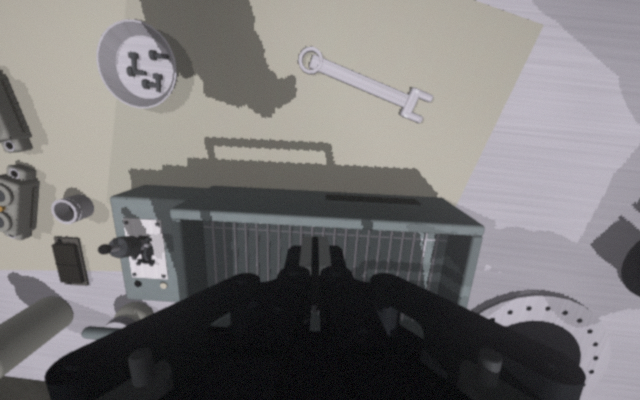

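View pics/s17c.png

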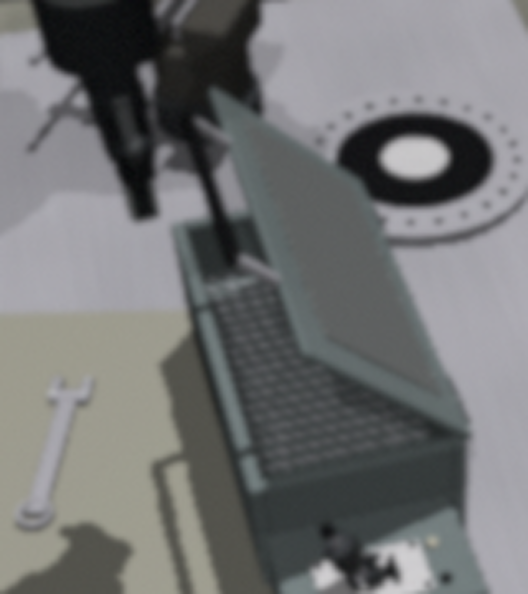

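Emit:
apply_moves(targets=[0.015,0.001,0,0,0,0.015,0.001,0,0,0,0.015,0.001,0.01,0,0,0.016,0.001,0.012,0,0,0.017,0.001,0.011,0,0,0.018,0.001,0.01,0,0])

```text
t: 18.18
position: [0.5742, 0.1682, 0.3096]
ee_rot: [-1.186, 1.52, -1.078]
ft_force: [-2.7, 0.3, -2.2]
width: 0.0001
```

```bash
python3 -c "
from h import *
lid(); 
i=snap('side','s18'); crop(i,180,20,340,200,3.3,'s18c')"
```

```text
t 18.18 pos [0.5742 0.1682 0.3096] yawY 96.17 tilt -0.9987 F [-2.7  0.3 -2.2] w 0.0001
bar x,z rel -0.102 0.1976 phi 1.094 r 0.2224
```

View pics/s18c.png

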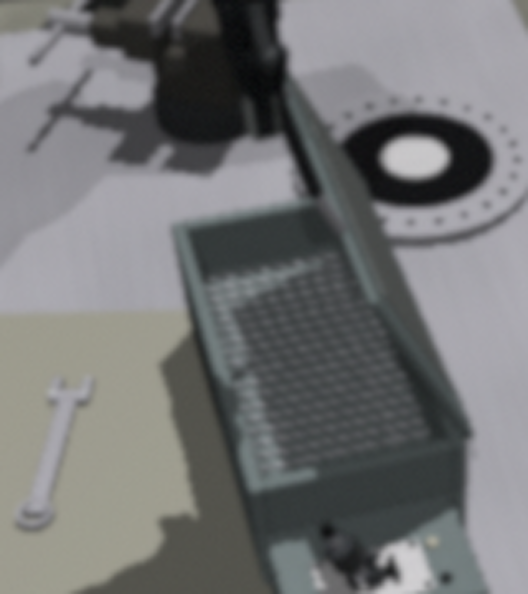

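Emit:
apply_moves(targets=[0.017,0.001,0,0,0,0.018,0.001,0,0,0,0.018,0.001,0,0,0,0.018,0.001,0,0,0,0.018,0.001,0,0,0,0,0,0,0,0])

```text
t: 18.73
position: [0.6682, 0.1738, 0.316]
ee_rot: [-1.074, 1.52, -0.967]
ft_force: [-1.0, 0.1, 0.3]
width: 0.0003
```

```bash
python3 -c "
from h import *
lid(); 
i=snap('side','s19'); crop(i,180,20,340,200,3.3,'s19c')"
```

```text
t 18.73 pos [0.6682 0.1738 0.316 ] yawY 96.11 tilt -0.9987 F [-1.   0.1  0.3] w 0.0003
bar x,z rel -0.0079 0.204 phi 1.532 r 0.2042
```

View pics/s19c.png

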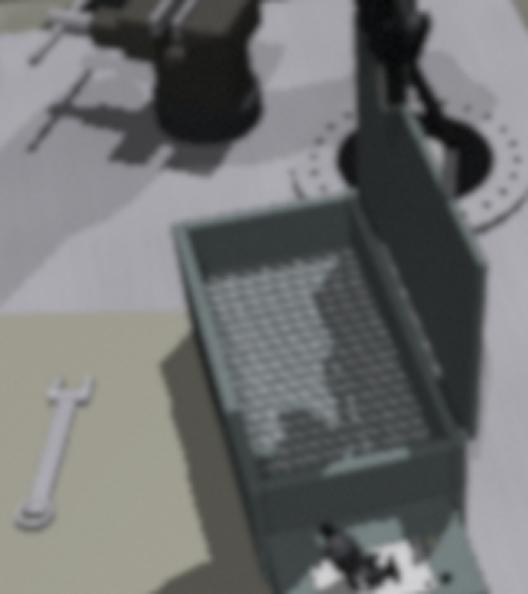

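Emit:
apply_moves(targets=[-0.03,0,0,0,40,-0.03,0,0,0,60,-0.02,-0.03,0,0,80,-0.008,-0.04,0,0,80,-0.008,-0.04,-0.005,0,80,-0.008,-0.04,-0.005,0,80,-0.008,-0.04,-0.005,0,80,-0.008,-0.04,-0.005,0,80,-0.008,-0.04,-0.005,0,80,-0.008,-0.04,0,0,80,0,-0.03,0,0,80,0,-0.03,0,0,80])

```text
t: 19.78
position: [0.5093, -0.1962, 0.2929]
ee_rot: [-0.868, 1.519, -0.746]
ft_force: [0.7, 0.9, -0.5]
width: 0.068
```

Emit:
apply_moves(targets=[0,0,0,0,80,0,0,0,0,80,0,0,0,0,80])

```text
t: 20.03
position: [0.5051, -0.2024, 0.2941]
ee_rot: [-0.863, 1.517, -0.75]
ft_force: [0.5, -0.3, -0.3]
width: 0.068
```

```bash
python3 -c "
from h import *
s=st();print(s['joint_pos'].round(2)); W=cam('wrist'); np.savez('W2.npz',K=W[0],o=W[1],R=W[2]); i=snap('wrist','w20'); snap('scene','sc20')"
```

```text
t 20.03 pos [ 0.5051 -0.2024  0.2941] yawY 96.45 tilt -0.9985 F [ 0.5 -0.3 -0.3] w 0.068
[ 0.04  0.31  0.28  1.79 -0.07  1.01  2.02]
```

View pics/w20.png

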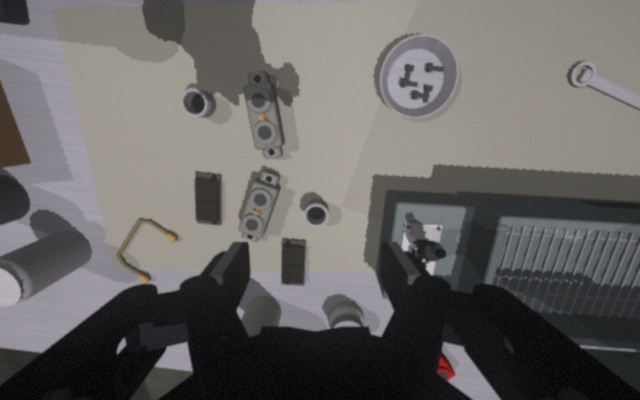

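View pics/sc20.png

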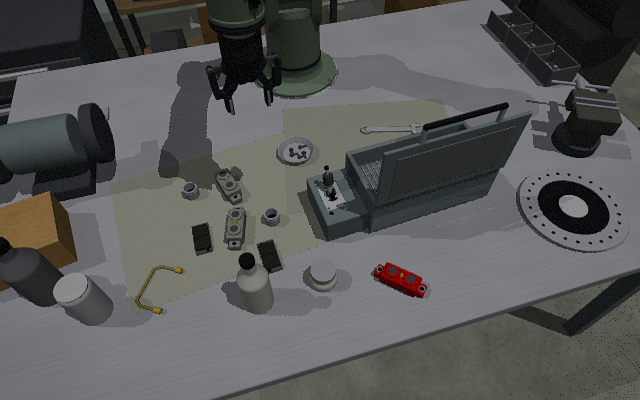

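```bash
python3 -c "
from h import *
i=cv2.imread('pics/w20.png')[:,:,::-1]; crop(i,170,60,350,260,3.5,'w20c')"
```

```text
(no output)
```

View pics/w20c.png

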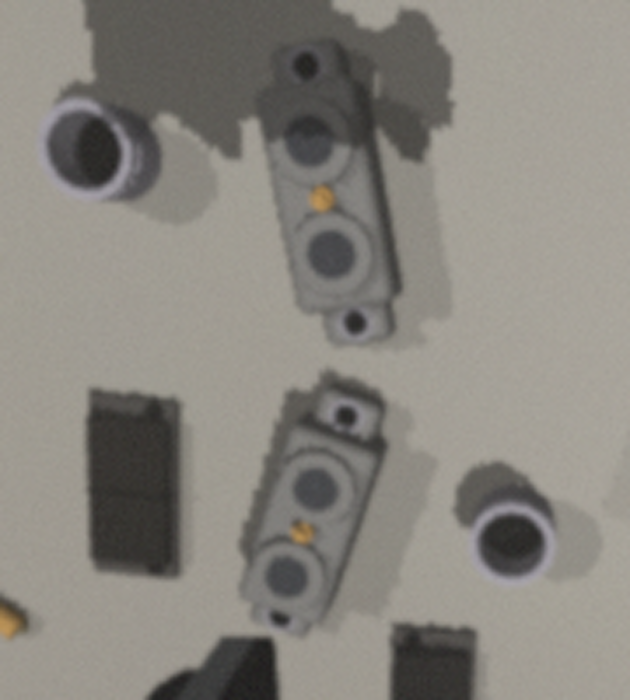

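```bash
python3 - <<'E'
from h import *
z=np.load('W2.npz'); W=(z['K'],z['o'],z['R'])
w=lambda x,y:(170+x/3.5,60+y/3.5)
for n,(p,zz) in dict(piA=(w(83,148),.032),piB=(w(513,540),.032),ca1=(w(310,138),.04),ca2=(w(332,253),.04),cb1=(w(316,489),.04),cb2=(w(286,577),.04)).items(): print(n,ray(W,p,zz)[:2].round(4))
E
```

```text
piA [ 0.4355 -0.3878]
piB [ 0.5747 -0.2029]
ca1 [ 0.4222 -0.2975]
ca2 [ 0.4634 -0.2866]
cb1 [ 0.5599 -0.2874]
cb2 [ 0.601  -0.2981]
```

```bash
python3 - <<'E'
from h import *
z=np.load('W2.npz'); W=(z['K'],z['o'],z['R'])
w=lambda x,y:(170+x/3.5,60+y/3.5)
for p in [(180,405),(183,572),(92,390),(90,570),(393,630)]: print(p,ray(W,w(*p),.009)[:2].round(4))
E
```

```text
(180, 405) [ 0.5386 -0.3563]
(183, 572) [ 0.6178 -0.3536]
(92, 390) [ 0.5366 -0.3956]
(90, 570) [ 0.6225 -0.3974]
(393, 630) [ 0.6342 -0.2536]
```

Emit:
apply_moves(targets=[0.009,-0.011,-0.01,-3,62,0.009,-0.011,-0.015,-3,62,0.009,-0.011,-0.015,-3,62,0.009,-0.011,-0.015,-3,62,0.009,-0.011,-0.015,-3,62,0.009,-0.011,-0.015,-3,62,0.009,-0.011,-0.015,-3,62,0.009,-0.011,-0.015,0,62,0,0,0,0,62,0,0,0,0,62,0,0,0,0,62])

```text
t: 21.05
position: [0.5849, -0.2765, 0.1744]
ee_rot: [-0.758, 1.517, -1.006]
ft_force: [0.1, 0.2, 0.0]
width: 0.0529
```

```bash
python3 -c "
from h import *
s=st(); R=Ro.from_euler('xyz',s['ee_rot']).as_matrix(); print(R.round(3)); i=snap('wrist','w21')"
```

```text
t 21.05 pos [ 0.5849 -0.2765  0.1744] yawY 75.74 tilt -0.9986 F [0.1 0.2 0. ] w 0.0529
[[ 0.029  0.246  0.969]
 [-0.045  0.969 -0.245]
 [-0.999 -0.037  0.039]]
```

View pics/w21.png

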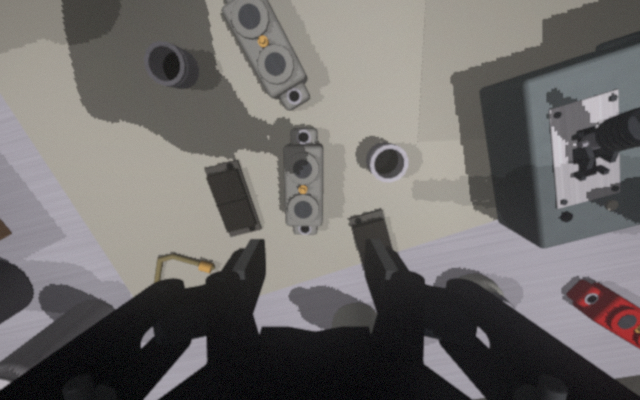

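Emit:
apply_moves(targets=[-0.002,-0.008,-0.02,0,62,-0.002,-0.008,-0.02,0,62,0,0,-0.02,0,62,0,0,-0.02,0,62,0,0,-0.02,0,62,0,0,-0.01,0,62,0,0,0,0,62,0,0,0,0,62,0,0,0,0,62])

```text
t: 21.85
position: [0.5848, -0.2877, 0.0708]
ee_rot: [-0.585, 1.508, -0.825]
ft_force: [1.1, 0.3, 0.2]
width: 0.0529
```

```bash
python3 -c "
from h import *
s=st(); i=snap('wrist','w22'); crop(i,160,100,480,350,2.4,'w22c')"
```

```text
t 21.85 pos [ 0.5848 -0.2877  0.0708] yawY 76.18 tilt -0.998 F [1.1 0.3 0.2] w 0.0529
```

View pics/w22c.png

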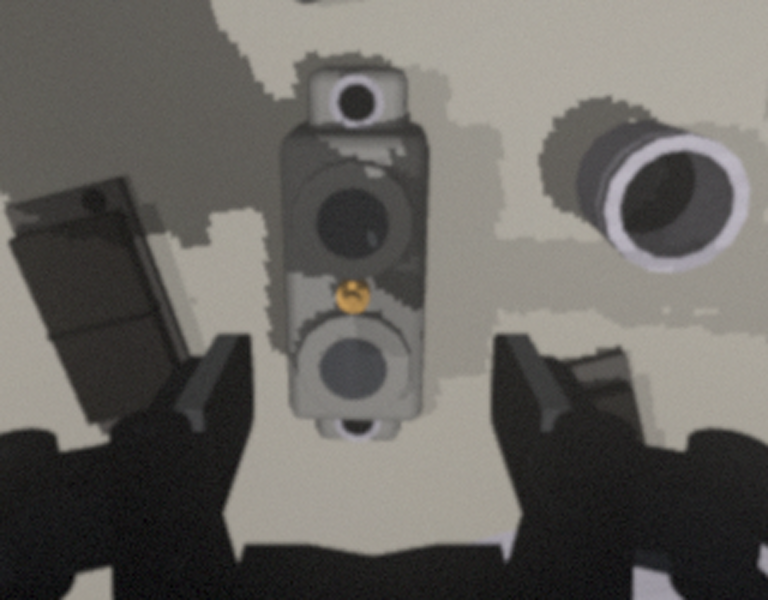

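Emit:
apply_moves(targets=[-0.003,-0.005,-0.012,0,62,0,0,-0.015,0,62,0,0,-0.015,0,62,0,0,-0.012,0,62,0,0,0,0,62,0,0,0,0,62])

```text
t: 22.4
position: [0.5835, -0.2953, 0.018]
ee_rot: [-0.539, 1.5, -0.779]
ft_force: [0.1, -0.2, 1.0]
width: 0.0528
```

```bash
python3 -c "
from h import *
s=st()"
```

```text
t 22.4 pos [ 0.5835 -0.2953  0.018 ] yawY 76.17 tilt -0.9975 F [ 0.1 -0.2  1. ] w 0.0528
```

Emit:
apply_moves(targets=[-0.002,0.002,-0.006,0,62,0,0,-0.005,0,62,0,0,0,0,62,0,0,0,0,40,0,0,0,0,40,0,0,0,0,40,0,0,0,0,40], grip_force=80)

```text
t: 22.98
position: [0.5819, -0.2936, 0.0084]
ee_rot: [-0.527, 1.499, -0.768]
ft_force: [0.3, -0.4, -4.5]
width: 0.0393
```

```bash
python3 -c "
from h import *
s=st()"
```

```text
t 22.98 pos [ 0.5819 -0.2936  0.0084] yawY 76.16 tilt -0.9974 F [ 0.3 -0.4 -4.5] w 0.0393
```

Emit:
apply_moves(targets=[0,0,0.015,0,40,0,0,0.03,0,40,0,0,0.035,0,40,0,0,0.035,0,40,0,0,0.035,0,40,0,0,0.035,0,40,0,0,0.03,0,40,0,0,0,0,40,0,0,0,0,40])

```text
t: 23.73
position: [0.577, -0.292, 0.2398]
ee_rot: [-0.529, 1.501, -0.771]
ft_force: [-0.6, -0.2, -6.3]
width: 0.0385
```

```bash
python3 -c "
from h import *
s=st(); i=snap('wrist','w23')"
```

```text
t 23.73 pos [ 0.577  -0.292   0.2398] yawY 76.08 tilt -0.9976 F [-0.6 -0.2 -6.3] w 0.0385
```

View pics/w23.png

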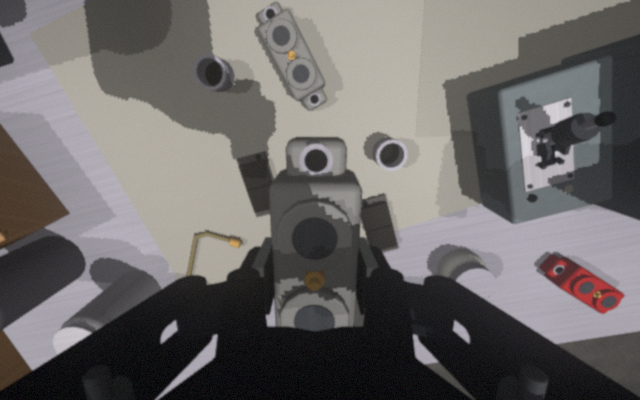

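Held firmly. Next it goes over the chest.

Emit:
apply_moves(targets=[0.001,0.03,0,1.8,40,0.001,0.035,0,1.8,40,0.002,0.035,0,1.8,40,0.002,0.035,0,1.8,40,0.002,0.035,0,1.8,40,0.002,0.035,0,1.8,40,0.002,0.035,0,1.8,40,0.002,0.035,0,1.8,40,0.002,0.035,0,1.8,40,0.002,0.03,0,1.8,40,0,0.01,0,0,40,0,0,0,0,40])

```text
t: 24.78
position: [0.5829, 0.0725, 0.2266]
ee_rot: [-0.776, 1.516, -0.692]
ft_force: [0.6, 0.6, -4.7]
width: 0.0382
```

Emit:
apply_moves(targets=[0,0,0,0,40,0,0,0,0,40])

```text
t: 24.95
position: [0.5818, 0.0722, 0.2248]
ee_rot: [-0.829, 1.517, -0.744]
ft_force: [-0.2, -0.8, -3.8]
width: 0.0388
```

```bash
python3 -c "
from h import *
s=st(); i=snap('wrist','w24'); snap('side','s24')"
```

```text
t 24.95 pos [0.5818 0.0722 0.2248] yawY 94.8 tilt -0.9986 F [-0.2 -0.8 -3.8] w 0.0388
```

View pics/w24.png

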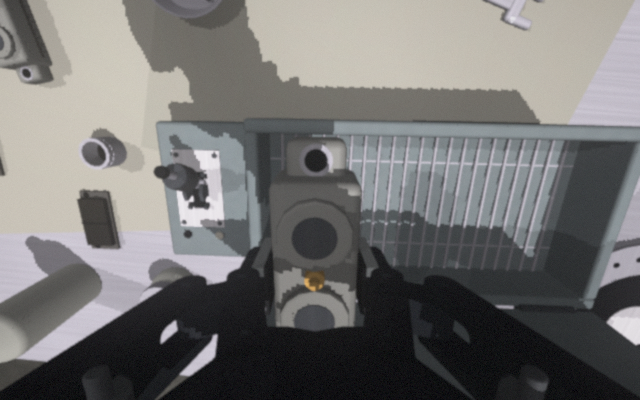

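View pics/s24.png

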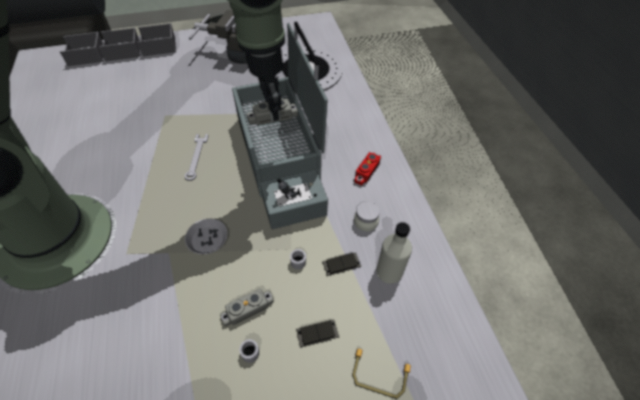

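Emit:
apply_moves(targets=[0.007,0,-0.005,0,40,0.006,0,-0.02,0,40,0,0,-0.02,0,40,0,0,-0.02,0,40,0,0,-0.01,0,40,0,0,0,0,40,0,0,0,0,40,0,0,0,0,40])

```text
t: 25.72
position: [0.599, 0.0634, 0.1477]
ee_rot: [-0.8, 1.513, -0.728]
ft_force: [0.0, 0.9, -4.0]
width: 0.0383
```

```bash
python3 -c "
from h import *
s=st(); i=snap('wrist','w25'); j=snap('side','s25'); crop(j,220,60,340,220,3.7,'s25c'); j=snap('scene','sc25'); crop(j,300,60,520,240,3.5,'sc25c')"
```

```text
t 25.72 pos [0.599  0.0634 0.1477] yawY 94.09 tilt -0.9984 F [ 0.   0.9 -4. ] w 0.0383
```

View pics/w25.png

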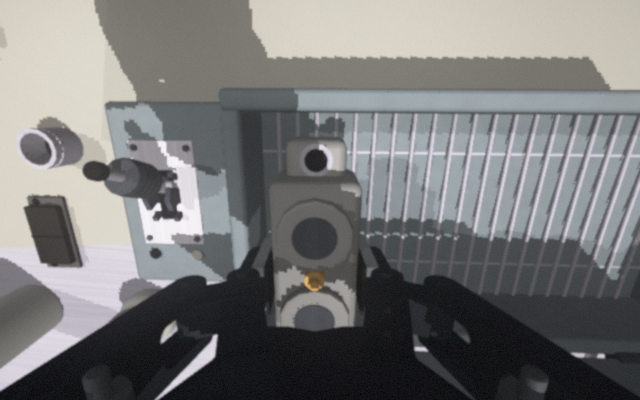

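View pics/s25c.png

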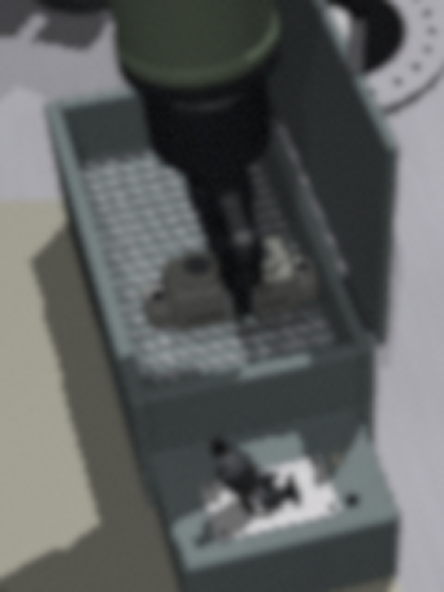

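Emit:
apply_moves(targets=[-0.002,0.006,0,0.3,40,-0.002,0.005,-0.01,0.4,40,0,0,-0.015,0,40,0,0,-0.012,0,40,0,0,0,0,40,0,0,0,0,40])

```text
t: 26.37
position: [0.5952, 0.0791, 0.111]
ee_rot: [-0.702, 1.511, -0.612]
ft_force: [0.5, -0.2, -3.1]
width: 0.0386
```

```bash
python3 -c "
from h import *
s=st()"
```

```text
t 26.37 pos [0.5952 0.0791 0.111 ] yawY 95.1 tilt -0.9982 F [ 0.5 -0.2 -3.1] w 0.0386
```

Emit:
apply_moves(targets=[0,-0.004,-0.008,0,40,0,0,-0.008,0,40,0,0,-0.006,0,40,0,0,0,0,40,0,0,0,0,40])

```text
t: 26.78
position: [0.5955, 0.0753, 0.0878]
ee_rot: [-0.684, 1.51, -0.593]
ft_force: [0.1, 0.2, -3.9]
width: 0.0389
```

```bash
python3 -c "
from h import *
s=st(); i=snap('wrist','w26')"
```

```text
t 26.78 pos [0.5955 0.0753 0.0878] yawY 95.14 tilt -0.9982 F [ 0.1  0.2 -3.9] w 0.0389
```

View pics/w26.png

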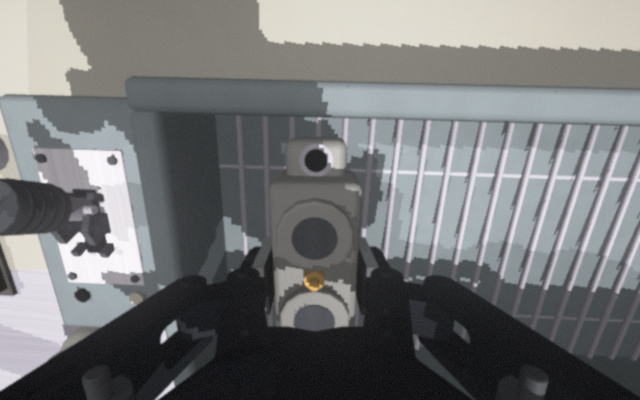

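Emit:
apply_moves(targets=[0,0,-0.003,0,40,0,0,-0.002,0,40,0,0,0,0,58,0,0,0,0,58,0,0,0,0,58,0,0,0,0,58,0,0,0.015,0,58,0,0,0.03,0,58,0,0,0.035,0,58,0,0,0.035,0,58,0,0,0.03,0,58,0,0,0,0,58])

```text
t: 27.83
position: [0.5954, 0.0748, 0.2349]
ee_rot: [-0.673, 1.509, -0.583]
ft_force: [0.3, 0.4, -0.0]
width: 0.0495
```

```bash
python3 -c "
from h import *
s=st(); i=snap('wrist','w27')"
```

```text
t 27.83 pos [0.5954 0.0748 0.2349] yawY 95.11 tilt -0.9981 F [ 0.3  0.4 -0. ] w 0.0495
```

View pics/w27.png

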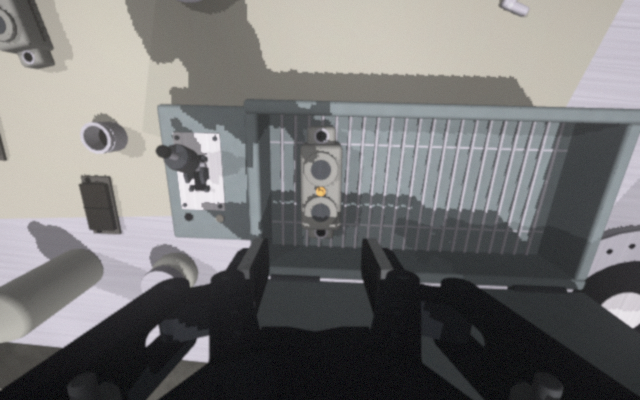

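Emit:
apply_moves(targets=[-0.014,-0.034,0,0.9,62,-0.014,-0.034,0,0.9,62,-0.014,-0.034,0,0.9,62,-0.014,-0.034,0,0.9,62,-0.014,-0.034,0,0.9,62,-0.014,-0.034,0,0.9,62,-0.014,-0.034,0,0.9,62,-0.014,-0.034,0,0.9,62,-0.014,-0.034,0,0.9,62,-0.014,-0.034,0,0.9,62,0,0,0,0,62,0,0,0,0,62])

```text
t: 28.88
position: [0.4416, -0.2756, 0.2264]
ee_rot: [-0.704, 1.515, -0.444]
ft_force: [0.2, 0.5, -0.7]
width: 0.0529
```

```bash
python3 -c "
from h import *
s=st(); print(s['joint_pos'].round(2)); i=snap('wrist','w28')"
```

```text
t 28.88 pos [ 0.4416 -0.2756  0.2264] yawY 104.86 tilt -0.9985 F [ 0.2  0.5 -0.7] w 0.0529
[ 0.23  0.34  0.27  1.93 -0.13  0.82  2.4 ]
```

View pics/w28.png

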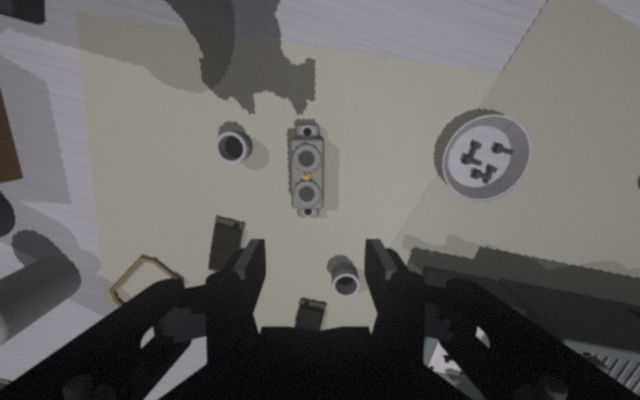

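Emit:
apply_moves(targets=[0,-0.007,-0.02,0,62,0,-0.006,-0.025,0,62,0,0,-0.025,0,62,0,0,-0.025,0,62,0,0,-0.025,0,62,0,0,-0.025,0,62,0,0,0,0,62,0,0,0,0,62,0,0,0,0,62])

```text
t: 29.68
position: [0.4454, -0.2808, 0.0749]
ee_rot: [-0.664, 1.515, -0.394]
ft_force: [-0.5, 0.1, -0.2]
width: 0.0526
```

```bash
python3 -c "
from h import *
s=st(); print(s['joint_pos'].round(2)); i=snap('wrist','w29'); crop(i,160,100,480,350,2.4,'w29c')"
```

```text
t 29.68 pos [ 0.4454 -0.2808  0.0749] yawY 105.44 tilt -0.9984 F [-0.5  0.1 -0.2] w 0.0526
[ 0.34  0.59  0.15  2.03 -0.19  0.48  2.47]
```

View pics/w29c.png

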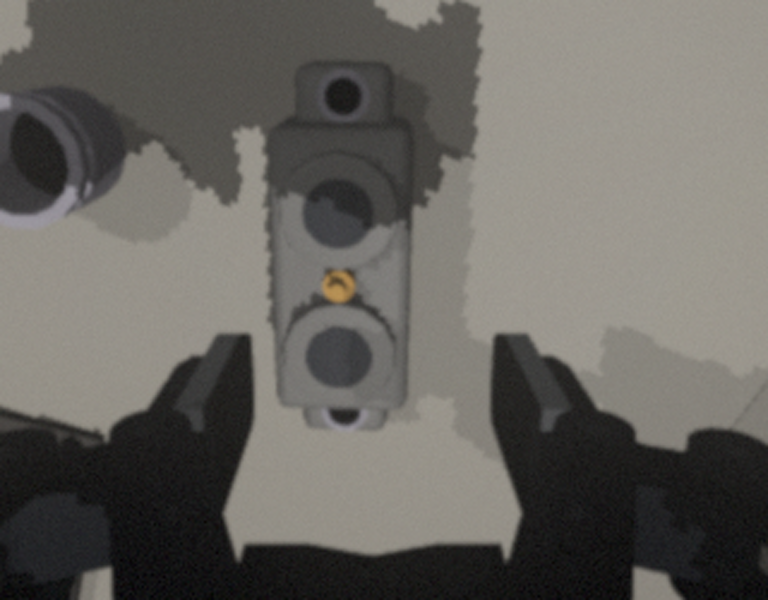

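Emit:
apply_moves(targets=[-0.001,-0.006,-0.008,-2,62,-0.001,-0.005,-0.012,-1,62,0,0,-0.015,0,62,0,0,-0.01,0,62,0,0,0,0,62,0,0,0,0,62])

```text
t: 30.23
position: [0.4461, -0.2952, 0.0309]
ee_rot: [-0.677, 1.506, -0.468]
ft_force: [-0.5, 0.4, -0.2]
width: 0.0528
```

```bash
python3 -c "
from h import *
s=st(); print(s['joint_pos'].round(2)); i=snap('wrist','w30'); crop(i,160,100,480,350,2.4,'w30c')"
```

```text
t 30.23 pos [ 0.4461 -0.2952  0.0309] yawY 101.93 tilt -0.9979 F [-0.5  0.4 -0.2] w 0.0528
[ 0.38  0.67  0.13  2.03 -0.22  0.38  2.46]
```

View pics/w30c.png

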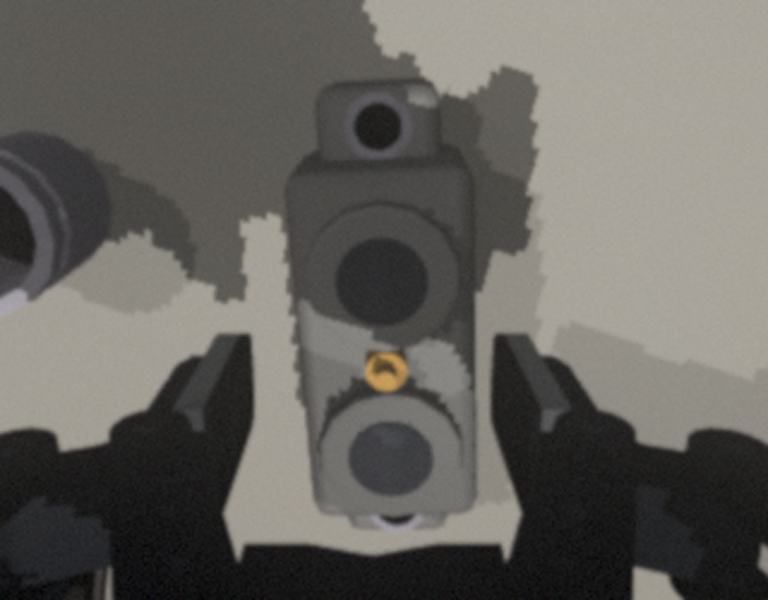

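Emit:
apply_moves(targets=[-0.001,0.003,-0.008,-0.5,62,-0.001,0,-0.008,-0.5,62,0,0,-0.006,0,62,0,0,0,0,62,0,0,0,0,62])

```text
t: 30.7
position: [0.4444, -0.292, 0.0079]
ee_rot: [-0.677, 1.504, -0.487]
ft_force: [-0.4, -0.2, -0.1]
width: 0.0528
```

```bash
python3 -c "
from h import *
s=st(); print(s['joint_pos'].round(2))"
```

```text
t 30.7 pos [ 0.4444 -0.292   0.0079] yawY 100.81 tilt -0.9978 F [-0.4 -0.2 -0.1] w 0.0528
[ 0.38  0.71  0.12  2.04 -0.23  0.33  2.45]
```

Emit:
apply_moves(targets=[0,0,0,0,40,0,0,0,0,40,0,0,0,0,40,0,0,0,0,40,0,0,0,0,40,0,0,0.015,0,40,0,0,0.03,0,40,0,0,0.035,0,40,0,0,0.035,0,40,0,0,0.035,0,40,0,0,0.035,0,40,0,0,0.03,0,40])

```text
t: 31.7
position: [0.4384, -0.2891, 0.226]
ee_rot: [-0.679, 1.519, -0.49]
ft_force: [0.9, -0.6, -3.4]
width: 0.0388
```

```bash
python3 -c "
from h import *
s=st(); print(s['joint_pos'].round(2)); i=snap('wrist','w31')"
```

```text
t 31.7 pos [ 0.4384 -0.2891  0.226 ] yawY 100.82 tilt -0.9986 F [ 0.9 -0.6 -3.4] w 0.0388
[ 0.26  0.35  0.26  1.92 -0.12  0.83  2.35]
```

View pics/w31.png

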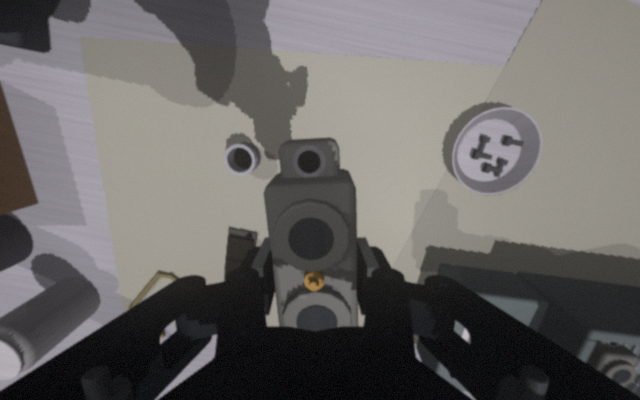

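Emit:
apply_moves(targets=[0.008,0.03,0.002,-0.6,40,0.009,0.035,0.001,-0.6,40,0.009,0.037,0.001,-0.6,40,0.009,0.037,0.001,-0.6,40,0.009,0.037,0,-0.6,40,0.009,0.037,0,-0.6,40,0.009,0.037,0,-0.6,40,0.009,0.037,0,-0.6,40,0.009,0.037,0,-0.6,40,0.009,0.037,0,-0.6,40,0.009,0.037,0,-0.6,40,0.009,0.037,0,-0.6,40])

```text
t: 32.75
position: [0.5447, 0.1557, 0.2386]
ee_rot: [-0.682, 1.504, -0.64]
ft_force: [0.7, -1.3, -4.1]
width: 0.0386
```

Emit:
apply_moves(targets=[0.009,0.037,0,-0.6,40,0.009,0.037,0,-0.6,40,0.005,0.02,0,0,40,0,0,0,0,40,0,0,0,0,40,0,0,0,0,40])

```text
t: 33.25
position: [0.5655, 0.2654, 0.234]
ee_rot: [-0.707, 1.508, -0.676]
ft_force: [0.3, -0.5, -4.2]
width: 0.0391
```

```bash
python3 -c "
from h import *
s=st(); print(s['joint_pos'].round(2)); i=snap('wrist','w32')"
```

```text
t 33.25 pos [0.5655 0.2654 0.234 ] yawY 91.72 tilt -0.9981 F [ 0.3 -0.5 -4.2] w 0.0391
[-0.67  0.51  0.15  1.63 -0.02  0.98  1.07]
```

View pics/w32.png

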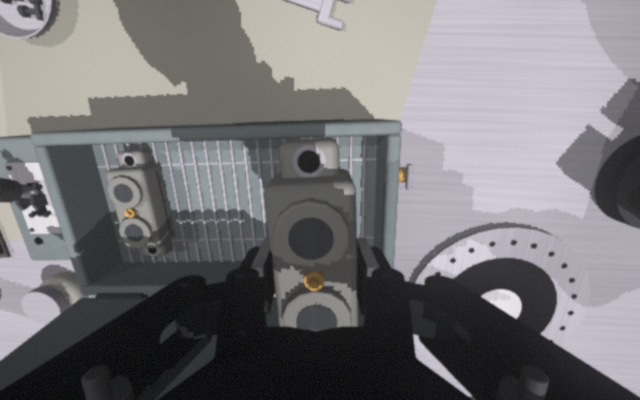

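Emit:
apply_moves(targets=[0.008,0.003,0,0,40,0.007,0.002,-0.015,0,40,0,0,-0.02,0,40,0,0,-0.02,0,40,0,0,-0.02,0,40,0,0,-0.01,0,40,0,0,0,0,40,0,0,0,0,40,0,0,0,0,40])

```text
t: 34.05
position: [0.5867, 0.2617, 0.1494]
ee_rot: [-0.654, 1.504, -0.635]
ft_force: [-0.0, 0.2, -3.9]
width: 0.039
```

```bash
python3 -c "
from h import *
s=st(); i=snap('wrist','w33')"
```

```text
t 34.05 pos [0.5867 0.2617 0.1494] yawY 91.04 tilt -0.9978 F [-0.   0.2 -3.9] w 0.039
```

View pics/w33.png

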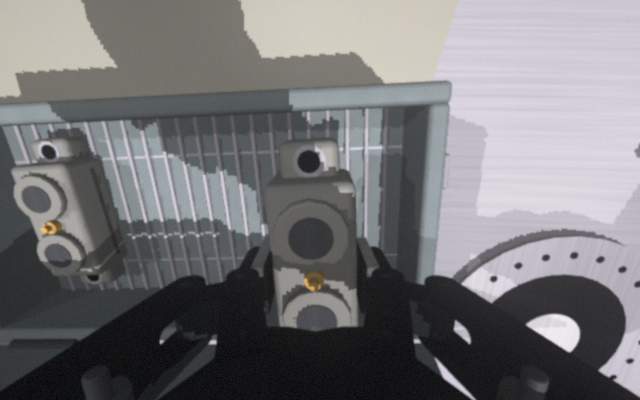

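Emit:
apply_moves(targets=[-0.003,0.005,-0.003,1,40,-0.002,0.004,-0.01,1,40,0,0,-0.015,0,40,0,0,-0.012,0,40,0,0,0,0,40,0,0,0,0,40])

```text
t: 34.6
position: [0.582, 0.2742, 0.1101]
ee_rot: [-0.562, 1.502, -0.501]
ft_force: [-0.6, -0.1, -3.2]
width: 0.0395
```

```bash
python3 -c "
from h import *
s=st(); i=snap('wrist','w34')"
```

```text
t 34.6 pos [0.582  0.2742 0.1101] yawY 93.47 tilt -0.9976 F [-0.6 -0.1 -3.2] w 0.0395
```

View pics/w34.png

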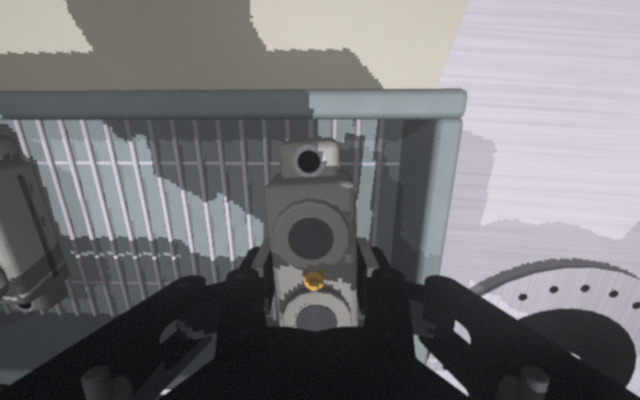

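Emit:
apply_moves(targets=[0,-0.004,-0.008,0,40,0,0,-0.008,0,40,0,0,-0.006,0,40,0,0,0,0,40,0,0,0,0,40,0,0,-0.003,0,40,0,0,0,0,40])

```text
t: 35.23
position: [0.5827, 0.2697, 0.0838]
ee_rot: [-0.544, 1.501, -0.483]
ft_force: [-0.2, -0.2, -3.3]
width: 0.0392
```

```bash
python3 -c "
from h import *
s=st()"
```

```text
t 35.23 pos [0.5827 0.2697 0.0838] yawY 93.45 tilt -0.9976 F [-0.2 -0.2 -3.3] w 0.0392
```

Emit:
apply_moves(targets=[0,0,-0.002,0,40,0,0,0,0,57,0,0,0,0,57,0,0,0,0,57,0,0,0,0,57,0,0,0.015,0,57,0,0,0.03,0,57,0,0,0.035,0,57,0,0,0.035,0,57,0,0,0.03,0,57,0,0,0,0,57,0,0,0,0,57])

```text
t: 36.23
position: [0.5828, 0.2698, 0.2356]
ee_rot: [-0.513, 1.5, -0.452]
ft_force: [-0.4, -0.8, -1.7]
width: 0.0486
```

```bash
python3 -c "
from h import *
s=st(); i=snap('wrist','w35'); j=snap('scene','sc35')"
```

```text
t 36.23 pos [0.5828 0.2698 0.2356] yawY 93.45 tilt -0.9975 F [-0.4 -0.8 -1.7] w 0.0486
```

View pics/w35.png

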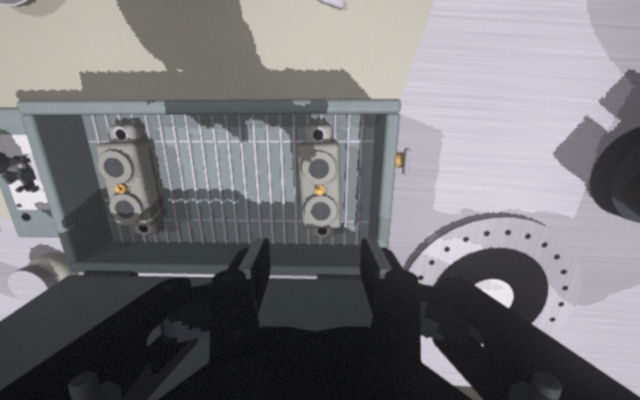

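View pics/sc35.png

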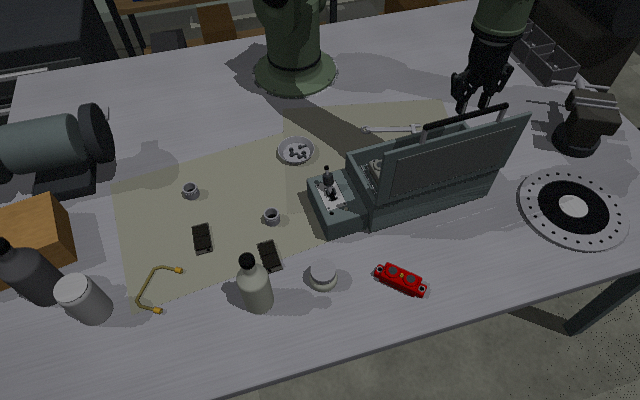

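Emit:
apply_moves(targets=[0,-0.03,0,0,62,0,-0.035,0,0,62,0,-0.038,0,0,62,-0.001,-0.038,0,0,62,-0.001,-0.038,0,0,62,-0.001,-0.038,0,0,62,-0.001,-0.038,0,0,62,-0.001,-0.038,0,0,62,-0.001,-0.038,0,0,62,-0.001,-0.038,0,0,62,0,-0.038,0,0,62,0,-0.03,0,0,62])

```text
t: 37.33
position: [0.5643, -0.1776, 0.2181]
ee_rot: [-0.728, 1.518, -0.652]
ft_force: [-0.7, -0.6, 0.1]
width: 0.0525
```

Emit:
apply_moves(targets=[0,-0.02,-0.01,0,62,0,0,-0.02,0,62,0,0,-0.02,0,62,0,0,-0.02,0,62,0,0,0,0,62,0,0,0,0,62,0,0,0,0,62])

```text
t: 37.92
position: [0.5583, -0.209, 0.1387]
ee_rot: [-0.903, 1.524, -0.84]
ft_force: [-0.4, 0.6, -0.5]
width: 0.0527
```

```bash
python3 -c "
from h import *
s=st(); W=cam('wrist'); i=snap('wrist','w36'); print(proj(W,[[.5755,-.2035,.032],[.4355,-.3875,.032]]))
np.savez('W3.npz',K=W[0],o=W[1],R=W[2])"
```

```text
t 37.92 pos [ 0.5583 -0.209   0.1387] yawY 93.6 tilt -0.9989 F [-0.4  0.6 -0.5] w 0.0527
[[324.1067441  217.22933733]
 [105.68924331  34.37431387]]
```

View pics/w36.png

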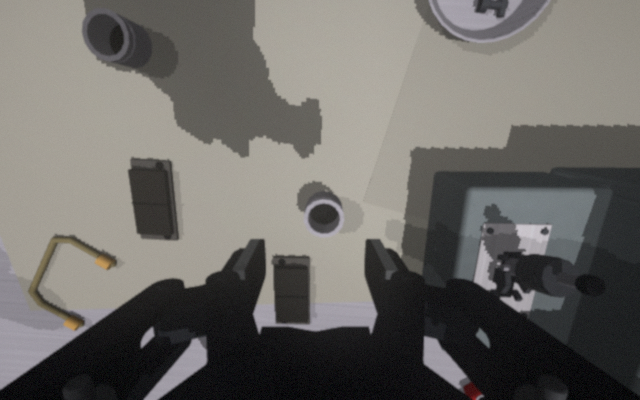

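Emit:
apply_moves(targets=[0.009,0.003,-0.015,0,62,0.008,0.003,-0.02,0,62,0,0,-0.02,0,62,0,0,-0.02,0,62,0,0,0,0,62,0,0,0,0,62,0,0,0,0,62])

```text
t: 38.55
position: [0.5812, -0.2022, 0.0702]
ee_rot: [-0.771, 1.514, -0.705]
ft_force: [0.0, 1.1, 0.2]
width: 0.0524
```

```bash
python3 -c "
from h import *
s=st(); i=snap('wrist','w37'); crop(i,160,100,480,350,2.4,'w37c')"
```

```text
t 38.55 pos [ 0.5812 -0.2022  0.0702] yawY 93.72 tilt -0.9984 F [0.  1.1 0.2] w 0.0524
```

View pics/w37c.png

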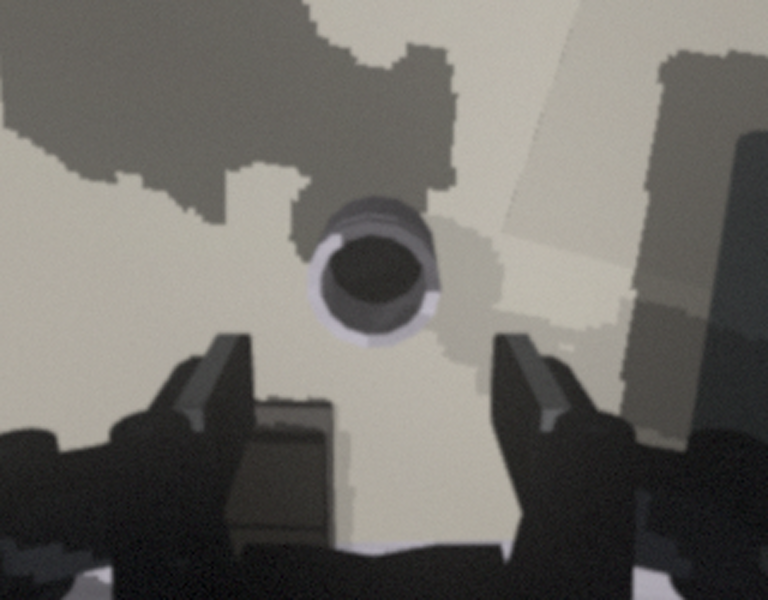

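Emit:
apply_moves(targets=[-0.005,-0.001,-0.012,0,62,0,0,-0.015,0,62,0,0,-0.015,0,62,0,0,-0.01,0,62,0,0,0,0,62,0,0,0,0,62])

```text
t: 39.1
position: [0.5808, -0.2048, 0.0256]
ee_rot: [-0.688, 1.502, -0.623]
ft_force: [-0.1, 0.1, 1.1]
width: 0.0529
```

```bash
python3 -c "
from h import *
s=st()"
```

```text
t 39.1 pos [ 0.5808 -0.2048  0.0256] yawY 93.67 tilt -0.9977 F [-0.1  0.1  1.1] w 0.0529
```

Emit:
apply_moves(targets=[-0.004,0.001,-0.008,0,62,-0.002,0,-0.008,0,62,0,0,-0.004,0,62,0,0,0,0,62,0,0,0,0,38,0,0,0,0,38,0,0,0,0,38,0,0,0,0,38], grip_force=60)

```text
t: 39.77
position: [0.5755, -0.204, 0.0072]
ee_rot: [-0.668, 1.499, -0.603]
ft_force: [-1.1, 0.0, -0.4]
width: 0.0365
```

```bash
python3 -c "
from h import *
s=st()"
```

```text
t 39.77 pos [ 0.5755 -0.204   0.0072] yawY 93.67 tilt -0.9975 F [-1.1  0.  -0.4] w 0.0365
```

Emit:
apply_moves(targets=[0,0,0.015,0,36,0,0,0.03,0,36,0,0,0.035,0,36,0,0,0.035,0,36,0,0,0.035,0,36,0,0,0.035,0,36,0,0,0.03,0,36,0.001,0.02,0,0,36,0.001,0.035,0,0,36,0.001,0.035,0,0,36,0.001,0.035,0,0,36,0.001,0.035,0,0,36])

```text
t: 40.77
position: [0.5764, -0.0474, 0.235]
ee_rot: [-0.676, 1.496, -0.625]
ft_force: [0.3, 0.2, -0.6]
width: 0.0365
```

Emit:
apply_moves(targets=[0.001,0.035,0,0,36,0.001,0.035,0,0,36,0.001,0.035,0,0,36,0.001,0.03,0,0,36,0.001,0.025,0,0,36,0,0,0,0,36,0,0,0,0,36,0,0,0,0,36])

```text
t: 41.43
position: [0.5791, 0.1304, 0.236]
ee_rot: [-0.629, 1.496, -0.567]
ft_force: [0.4, 1.1, -0.7]
width: 0.0364
```

```bash
python3 -c "
from h import *
s=st(); i=snap('wrist','w38')"
```

```text
t 41.43 pos [0.5791 0.1304 0.236 ] yawY 93.44 tilt -0.9972 F [ 0.4  1.1 -0.7] w 0.0364
```

View pics/w38.png

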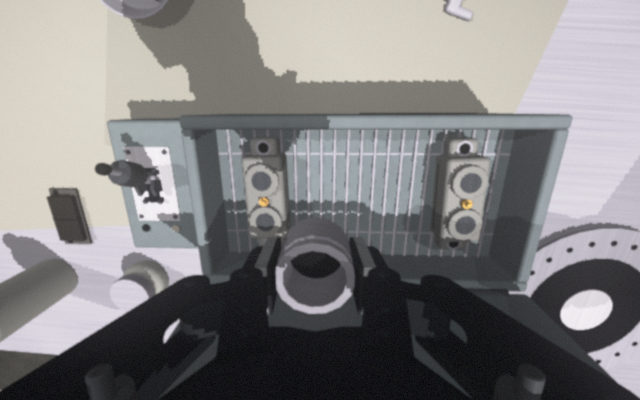

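Emit:
apply_moves(targets=[0.002,0.009,-0.01,0,36,0,0.007,-0.02,0,36,0,0,-0.025,0,36,0,0,-0.025,0,36,0,0,-0.015,0,36,0,0,0,0,36,0,0,0,0,36,0,0,0,0,36])

```text
t: 42.15
position: [0.5825, 0.1418, 0.1354]
ee_rot: [-0.619, 1.494, -0.569]
ft_force: [0.3, 0.0, -1.2]
width: 0.0365
```

```bash
python3 -c "
from h import *
s=st(); i=snap('wrist','w39')"
```

```text
t 42.15 pos [0.5825 0.1418 0.1354] yawY 92.81 tilt -0.9971 F [ 0.3  0.  -1.2] w 0.0365
```

View pics/w39.png

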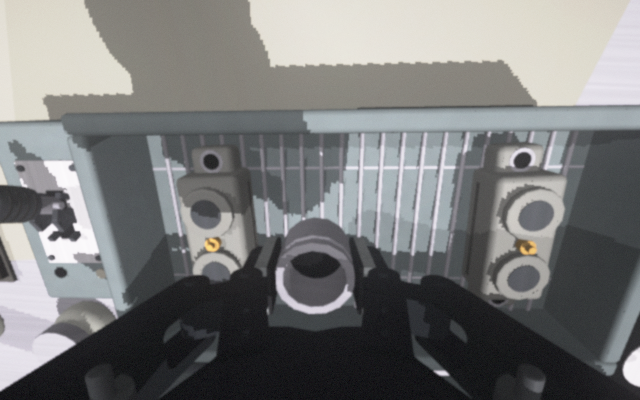

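Emit:
apply_moves(targets=[0,0.003,-0.012,0,36,0,0.002,-0.015,0,36,0,0,-0.012,0,36,0,0,-0.005,0,36,0,0,0,0,36,0,0,0,0,36])

```text
t: 42.7
position: [0.5853, 0.1485, 0.0926]
ee_rot: [-0.53, 1.489, -0.481]
ft_force: [-0.1, -1.3, -1.2]
width: 0.0367
```

```bash
python3 -c "
from h import *
s=st()"
```

```text
t 42.7 pos [0.5853 0.1485 0.0926] yawY 92.74 tilt -0.9967 F [-0.1 -1.3 -1.2] w 0.0367
```

Emit:
apply_moves(targets=[-0.001,-0.005,-0.004,0,36,0,-0.001,-0.004,0,36,0,0,-0.001,0,36,0,0,0,0,36,0,0,0,0,36])

```text
t: 43.12
position: [0.5853, 0.1418, 0.0847]
ee_rot: [-0.504, 1.487, -0.456]
ft_force: [0.8, 0.0, -1.0]
width: 0.0363
```

```bash
python3 -c "
from h import *
s=st()"
```

```text
t 43.12 pos [0.5853 0.1418 0.0847] yawY 92.7 tilt -0.9965 F [ 0.8  0.  -1. ] w 0.0363
```

Emit:
apply_moves(targets=[0,0,-0.002,0,36,0,0,-0.001,0,36,0,0,0,0,52,0,0,0,0,52,0,0,0,0,52,0,0,0,0,52,0,0,0.015,0,52,0,0,0.03,0,52,0,0,0.035,0,52,0,0,0.035,0,52,0,0,0.03,0,52,0,0,0,0,52])

```text
t: 44.12
position: [0.5835, 0.1414, 0.2318]
ee_rot: [-0.533, 1.489, -0.484]
ft_force: [1.0, 0.9, 0.0]
width: 0.0444
```

```bash
python3 -c "
from h import *
s=st(); i=snap('wrist','w40'); snap('scene','sc40')"
```

```text
t 44.12 pos [0.5835 0.1414 0.2318] yawY 92.72 tilt -0.9967 F [1.  0.9 0. ] w 0.0444
```

View pics/w40.png

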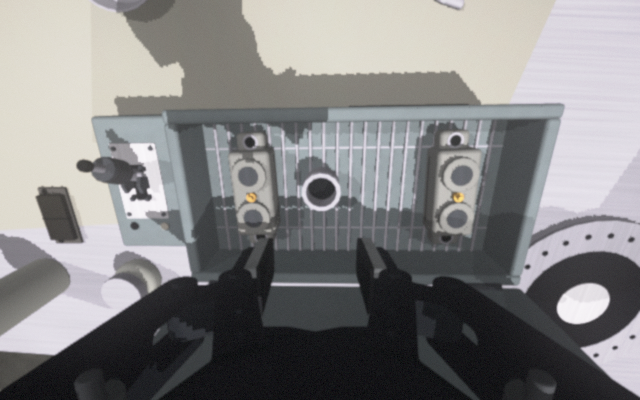

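View pics/sc40.png

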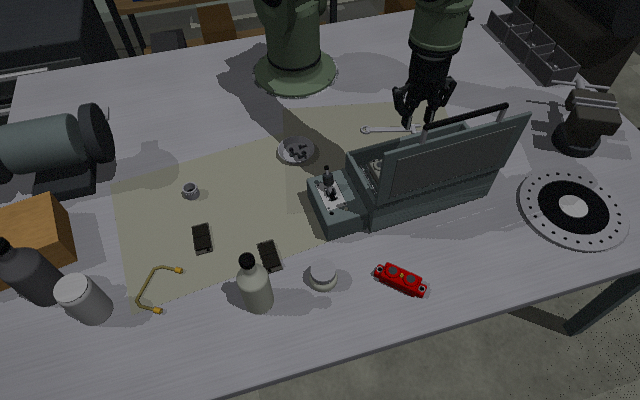

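Emit:
apply_moves(targets=[-0.009,-0.03,0,-1,62,-0.0095,-0.034,0,-1,62,-0.0095,-0.035,0,-1,62,-0.0095,-0.035,0,-1,62,-0.0095,-0.035,0,-1,62,-0.0095,-0.035,0,-1,62,-0.0095,-0.035,0,-1,62,-0.0095,-0.035,0,-1,62,-0.0095,-0.035,0,-1,62,-0.0095,-0.035,0,-1,62,-0.0095,-0.035,0,-1,62,-0.0095,-0.035,0,-1,62])

```text
t: 45.22
position: [0.4547, -0.2794, 0.2131]
ee_rot: [-0.728, 1.509, -0.882]
ft_force: [0.5, -0.6, -0.2]
width: 0.053
```

Emit:
apply_moves(targets=[-0.009,-0.034,0,-1,62,-0.009,-0.03,0,-1,62,-0.004,-0.015,-0.01,0,62,0,0,-0.02,0,62,0,0,-0.02,0,62,0,0,-0.02,0,62,0,0,0,0,62,0,0,0,0,62,0,0,0,0,62])

```text
t: 45.97
position: [0.4208, -0.3696, 0.1316]
ee_rot: [-0.92, 1.518, -1.125]
ft_force: [-0.5, -0.5, -0.1]
width: 0.0531
```

```bash
python3 -c "
from h import *
s=st();print(s['joint_pos'].round(2)); W=cam('wrist'); i=snap('wrist','w41'); print(proj(W,[[.4355,-.3875,.032]]))"
```

```text
t 45.97 pos [ 0.4208 -0.3696  0.1316] yawY 78.24 tilt -0.9986 F [-0.5 -0.5 -0.1] w 0.0531
[ 0.4   0.55  0.27  1.91 -0.19  0.66  2.15]
[[303.61021188 219.62907572]]
```

View pics/w41.png

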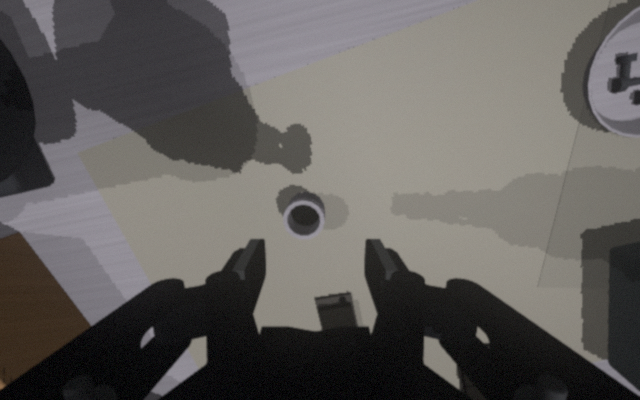

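Seen at (304,217), as predicted. Δ is (+0.0147, -0.018), then down.

Emit:
apply_moves(targets=[0.007,-0.009,-0.015,0,62,0.006,-0.007,-0.02,0,62,0,0,-0.02,0,62,0,0,-0.015,0,62,0,0,0,0,62,0,0,0,0,62,0,0,0,0,62])

```text
t: 46.6
position: [0.4392, -0.3875, 0.0676]
ee_rot: [-0.816, 1.508, -1.018]
ft_force: [0.0, -0.1, 0.3]
width: 0.0531
```

```bash
python3 -c "
from h import *
s=st();print(s['joint_pos'].round(2)); i=snap('wrist','w42');crop(i,160,100,480,350,2.4,'w42c')"
```

```text
t 46.6 pos [ 0.4392 -0.3875  0.0676] yawY 78.39 tilt -0.998 F [ 0.  -0.1  0.3] w 0.0531
[ 0.45  0.67  0.23  1.89 -0.23  0.55  2.18]
```

View pics/w42c.png

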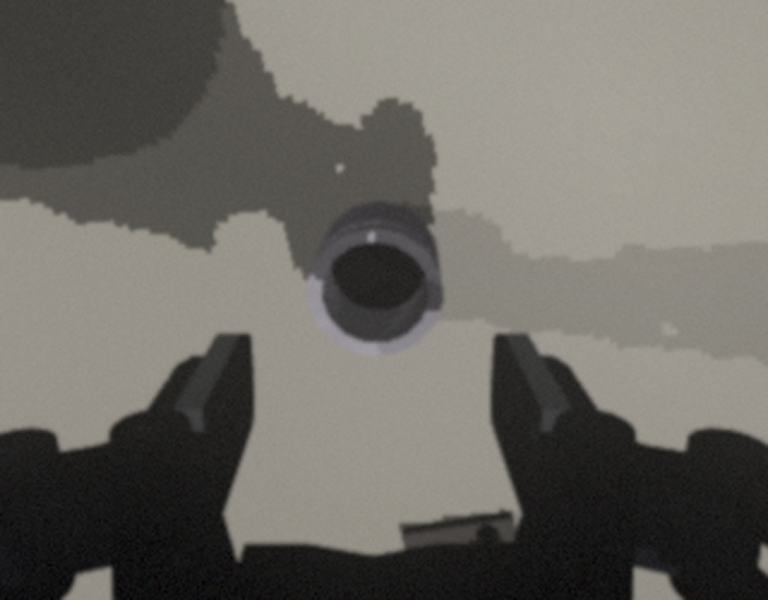

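Centred.

Emit:
apply_moves(targets=[-0.004,0,-0.012,0,62,-0.001,0,-0.015,0,62,0,0,-0.015,0,62,0,0,-0.01,0,62,0,0,0,0,62,0,0,0,0,62])

```text
t: 47.15
position: [0.4379, -0.3896, 0.0217]
ee_rot: [-0.752, 1.497, -0.953]
ft_force: [0.7, 0.4, -0.1]
width: 0.053
```

```bash
python3 -c "
from h import *
s=st()"
```

```text
t 47.15 pos [ 0.4379 -0.3896  0.0217] yawY 78.42 tilt -0.9973 F [ 0.7  0.4 -0.1] w 0.053
```

Emit:
apply_moves(targets=[-0.003,0.002,-0.008,0,62,0,0,-0.007,0,62,0,0,-0.001,0,62,0,0,0,0,62,0,0,0,0,36,0,0,0,0,36,0,0,0,0,36,0,0,0,0,36])

```text
t: 47.82
position: [0.4358, -0.3882, 0.0076]
ee_rot: [-0.736, 1.494, -0.937]
ft_force: [-0.2, -0.5, -0.1]
width: 0.0365
```

```bash
python3 -c "
from h import *
s=st()"
```

```text
t 47.82 pos [ 0.4358 -0.3882  0.0076] yawY 78.42 tilt -0.9971 F [-0.2 -0.5 -0.1] w 0.0365
```

Emit:
apply_moves(targets=[0,0,0.015,0,34,0,0,0.03,0,34,0,0,0.035,0,34,0,0,0.035,0,34,0,0,0.035,0,34,0,0,0.035,0,34,0,0,0.035,0,34,0.007,0.025,0,1,34,0.009,0.035,0,1,34,0.009,0.037,0,1,34,0.009,0.037,0,1,34,0.009,0.037,0,1,34])

```text
t: 48.82
position: [0.4734, -0.2179, 0.2401]
ee_rot: [-0.743, 1.491, -0.868]
ft_force: [1.8, -1.3, -1.0]
width: 0.0365
```

Emit:
apply_moves(targets=[0.009,0.037,0,1,34,0.009,0.037,0,1,34,0.009,0.037,0,1,34,0.009,0.037,0,1,34,0.009,0.037,0,1,34,0.009,0.037,0,1,34,0.009,0.037,0,1,34,0.009,0.037,0,1,34,0.009,0.037,0,1,34,0.009,0.035,0,1,34,0.008,0.03,0,0.5,34,0,0,0,0,34])

```text
t: 49.82
position: [0.5711, 0.2095, 0.2422]
ee_rot: [-0.671, 1.49, -0.595]
ft_force: [-0.9, 0.3, -1.6]
width: 0.0365
```

```bash
python3 -c "
from h import *
s=st(); i=snap('wrist','w43')"
```

```text
t 49.82 pos [0.5711 0.2095 0.2422] yawY 94.23 tilt -0.9967 F [-0.9  0.3 -1.6] w 0.0365
```

View pics/w43.png

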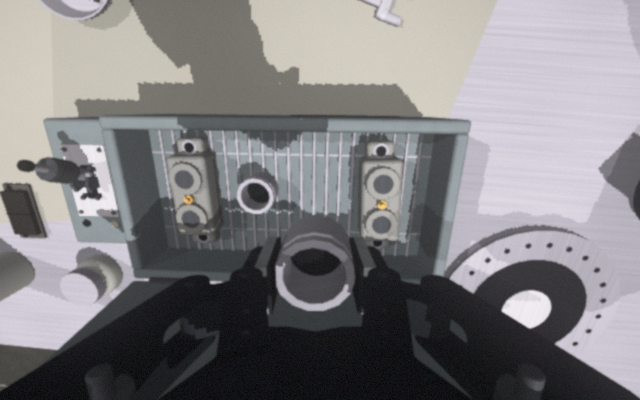

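Emit:
apply_moves(targets=[0.005,0.003,-0.01,0,34,0,0,-0.02,0,34,0,0,-0.025,0,34,0,0,-0.025,0,34,0,0,-0.02,0,34,0,0,0,0,34,0,0,0,0,34,0,0,0,0,34])

```text
t: 50.53
position: [0.5773, 0.2031, 0.1366]
ee_rot: [-0.7, 1.487, -0.634]
ft_force: [-0.1, 0.3, -1.9]
width: 0.0363
```

```bash
python3 -c "
from h import *
s=st(); i=snap('wrist','w44')"
```

```text
t 50.53 pos [0.5773 0.2031 0.1366] yawY 93.67 tilt -0.9965 F [-0.1  0.3 -1.9] w 0.0363
```

View pics/w44.png

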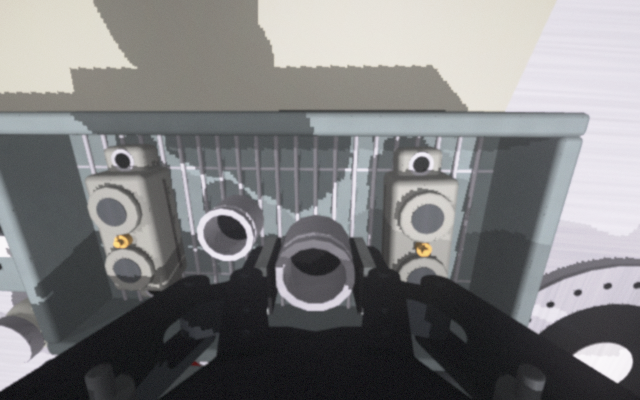

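Emit:
apply_moves(targets=[0,0,-0.012,0,34,0,0,-0.015,0,34,0,0,-0.012,0,34,0,0,-0.006,0,34,0,0,0,0,34,0,0,0,0,34])

```text
t: 51.08
position: [0.58, 0.2036, 0.0928]
ee_rot: [-0.616, 1.483, -0.552]
ft_force: [-0.4, 0.1, -0.8]
width: 0.0365
```

```bash
python3 -c "
from h import *
s=st()"
```

```text
t 51.08 pos [0.58   0.2036 0.0928] yawY 93.6 tilt -0.9962 F [-0.4  0.1 -0.8] w 0.0365
```

Emit:
apply_moves(targets=[0,0.001,-0.005,0,34,0,0.001,-0.004,0,34,0,0,-0.001,0,34,0,0,0,0,34,0,0,-0.001,0,34,0,0,0,0,50,0,0,0,0,50,0,0,0,0,50,0,0,0,0,50])

```text
t: 51.83
position: [0.5812, 0.2065, 0.0829]
ee_rot: [-0.585, 1.481, -0.52]
ft_force: [-0.6, 0.2, -0.1]
width: 0.043
```

Emit:
apply_moves(targets=[0,0,0.015,0,50,0,0,0.03,0,50,0,0,0.035,0,50,0,0,0.035,0,50,0,0,0.03,0,50,-0.02,0,0.02,0,50,-0.03,0,0.02,0,30,-0.02,0,0.02,0,20,0,0,0,0,20,0,0,0,0,20])

```text
t: 52.67
position: [0.5067, 0.2047, 0.2975]
ee_rot: [-0.579, 1.482, -0.515]
ft_force: [-0.2, -0.0, -0.4]
width: 0.0169
```

```bash
python3 -c "
from h import *
s=st(); print(s['joint_pos'].round(2));i=snap('wrist','w45'); snap('scene','sc45')
i=snap('side','s45'); crop(i,200,20,360,220,3,'s45c')"
```

```text
t 52.67 pos [0.5067 0.2047 0.2975] yawY 93.52 tilt -0.9961 F [-0.2 -0.  -0.4] w 0.0169
[-0.64  0.3   0.13  1.78  0.04  1.02  1.1 ]
```

View pics/w45.png

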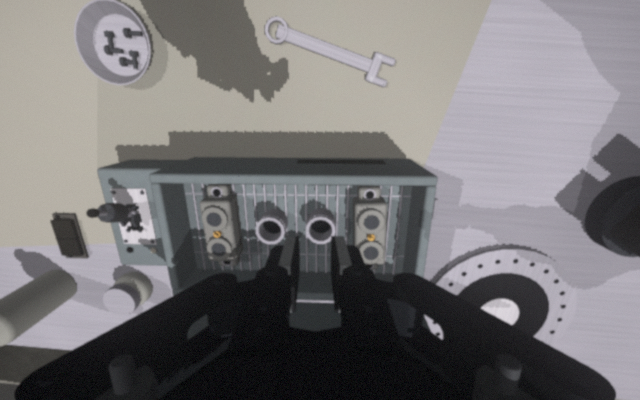

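View pics/s45c.png

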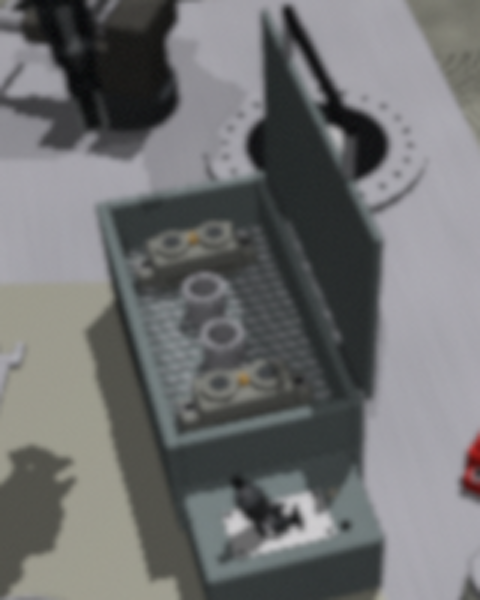

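View pics/sc45.png

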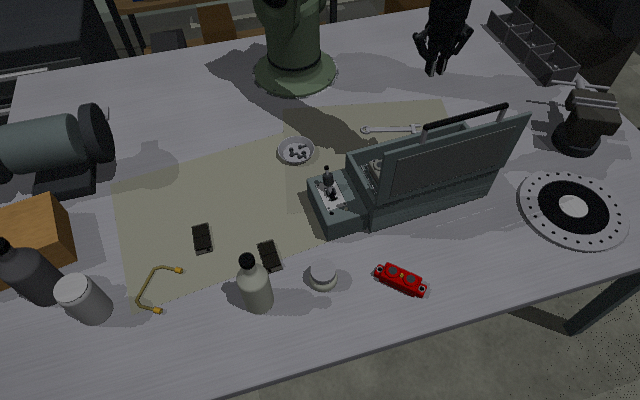

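```bash
cat > bar.py <<'E'
from h import *
v=(.591,.1735,.0711)
def bar(phi,y):
    x=.085-.21*np.cos(phi); z=.125+.21*np.sin(phi); c,s=np.cos(v[2]),np.sin(v[2])
    return [v[0]+c*x-s*y,v[1]+s*x+c*y,z]
if __name__=='__main__':
    for n in('scene','side'):
        C=cam(n)
        for phi in(1.45,1.55,1.6,1.65,1.7): print(n,phi,proj(C,[bar(phi,-.085),bar(phi,.085)]).round(1).tolist(),np.round(bar(phi,0),3))
    i=cv2.imread('pics/sc45.png')[:,:,::-1]; crop(i,400,90,530,150,6,'b1')
    i=cv2.imread('pics/s45.png')[:,:,::-1]; crop(i,270,10,350,70,8,'b2')
E
python3 bar.py
```

```text
scene 1.45 [[417.0, 115.5], [494.4, 94.4]] [0.651 0.178 0.333]
scene 1.55 [[422.5, 122.0], [501.0, 100.3]] [0.671 0.179 0.335]
scene 1.6 [[425.3, 125.7], [504.2, 103.7]] [0.682 0.18  0.335]
scene 1.65 [[428.1, 129.7], [507.3, 107.3]] [0.692 0.181 0.334]
scene 1.7 [[430.8, 133.9], [510.4, 111.2]] [0.703 0.181 0.333]
side 1.45 [[301.6, 65.2], [281.9, 25.6]] [0.651 0.178 0.333]
side 1.55 [[310.6, 63.0], [290.1, 23.6]] [0.671 0.179 0.335]
side 1.6 [[315.1, 62.1], [294.2, 22.9]] [0.682 0.18  0.335]
side 1.65 [[319.6, 61.5], [298.3, 22.5]] [0.692 0.181 0.334]
side 1.7 [[324.1, 61.1], [302.4, 22.2]] [0.703 0.181 0.333]
```

View pics/b1.png

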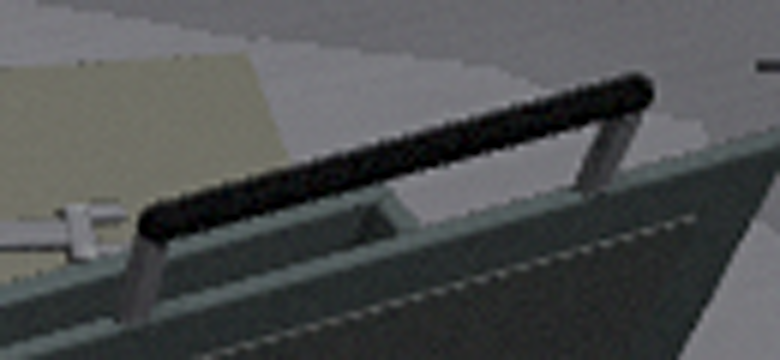

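View pics/b2.png

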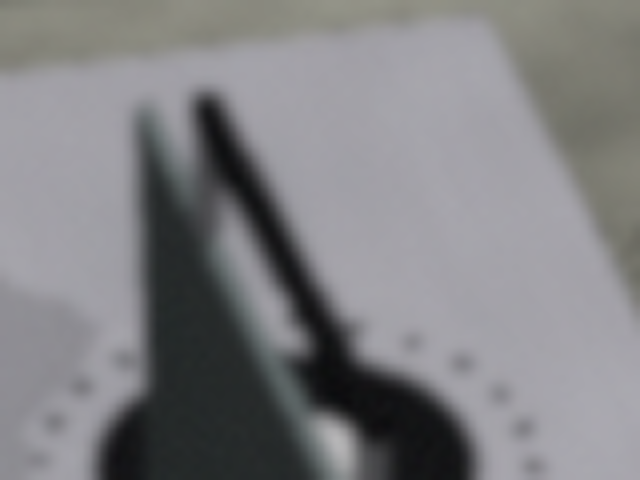

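```bash
python3 -c "
from h import *
s=st(); print(Ro.from_euler('xyz',s['ee_rot']).as_matrix().round(3))"
```

```text
t 52.82 pos [0.5073 0.2043 0.296 ] yawY 93.48 tilt -0.9961 F [ 0.  -0.5 -0. ] w 0.0171
[[ 0.076 -0.061  0.995]
 [-0.045  0.997  0.064]
 [-0.996 -0.05   0.073]]
```

Emit:
apply_moves(targets=[0.01,0,0.03,0,0,0.01,0,0.035,0,0,0.02,-0.004,0.02,0,0,0.03,-0.004,0,0,0,0.035,-0.004,0,0,0,0.035,-0.004,0,0,0,0.035,-0.004,0,0,0,0.03,0,0,0,0,0,0,0,0,0,0,0,0,0,0])

```text
t: 53.65
position: [0.724, 0.1793, 0.37]
ee_rot: [-0.804, 1.489, -0.741]
ft_force: [-1.2, -0.1, 0.8]
width: -0.0001
```

```bash
python3 -c "
from h import *
s=st(); print(Ro.from_euler('xyz',s['ee_rot']).as_matrix()[:,0].round(3)); snap('wrist','w46')"
```

```text
t 53.65 pos [0.724  0.1793 0.37  ] yawY 93.51 tilt -0.9967 F [-1.2 -0.1  0.8] w -0.0001
[ 0.06  -0.055 -0.997]
```

View pics/w46.png

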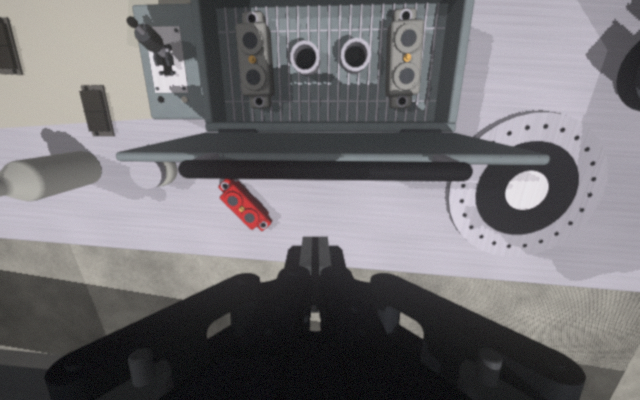

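Emit:
apply_moves(targets=[0,0,-0.015,0,0,0,0,-0.015,0,0,0,0,-0.015,0,0,0,0,0,0,0,0,0,0,0,0])

```text
t: 54.12
position: [0.7211, 0.1796, 0.3215]
ee_rot: [-0.843, 1.491, -0.779]
ft_force: [-0.1, 0.5, 1.2]
width: 0.0002
```

```bash
python3 -c "
from h import *
s=st()"
```

```text
t 54.12 pos [0.7211 0.1796 0.3215] yawY 93.56 tilt -0.9968 F [-0.1  0.5  1.2] w 0.0002
```

Emit:
apply_moves(targets=[-0.016,-0.001,0,0,0,-0.016,-0.001,0,0,0,-0.016,-0.001,0,0,0,-0.016,-0.001,-0.001,0,0])

```text
t: 54.45
position: [0.6568, 0.1755, 0.3227]
ee_rot: [-0.804, 1.488, -0.74]
ft_force: [4.8, -0.2, -2.2]
width: -0.0001
```

```bash
python3 -c "
from h import *
s=st()"
```

```text
t 54.45 pos [0.6568 0.1755 0.3227] yawY 93.55 tilt -0.9966 F [ 4.8 -0.2 -2.2] w -0.0001
```

Emit:
apply_moves(targets=[-0.013,-0.001,-0.006,0,0,-0.013,-0.001,-0.005,0,0,-0.013,-0.001,-0.006,0,0,-0.012,-0.001,-0.006,0,0])

```text
t: 54.78
position: [0.6045, 0.1723, 0.3063]
ee_rot: [-0.683, 1.483, -0.619]
ft_force: [3.7, -0.0, -2.2]
width: -0.0002
```

```bash
python3 -c "
from h import *
s=st();snap('scene','sc47')"
```

```text
t 54.78 pos [0.6045 0.1723 0.3063] yawY 93.58 tilt -0.9961 F [ 3.7 -0.  -2.2] w -0.0002
```

View pics/sc47.png

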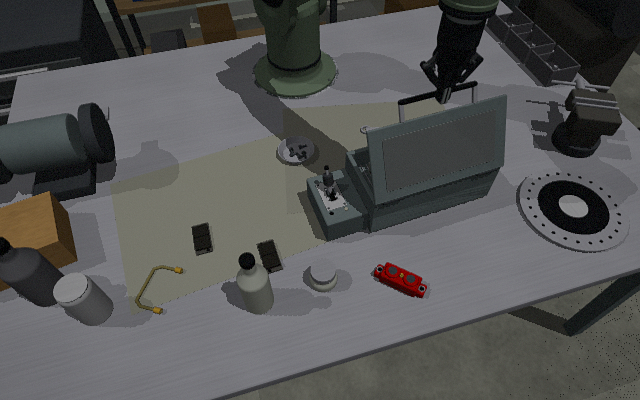

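Emit:
apply_moves(targets=[-0.011,-0.001,-0.006,0,0,-0.011,-0.001,-0.007,0,0,-0.011,-0.001,-0.008,0,0])

```text
t: 55.08
position: [0.5714, 0.1701, 0.2887]
ee_rot: [-0.619, 1.479, -0.554]
ft_force: [3.9, 2.0, -1.2]
width: -0.0
```

```bash
python3 -c "
from h import *
s=st();"
```

```text
t 55.08 pos [0.5714 0.1701 0.2887] yawY 93.61 tilt -0.9958 F [ 3.9  2.  -1.2] w -0.0
```

Emit:
apply_moves(targets=[0.012,0.001,0.002,0,0,0.012,0.001,0,0,0,0,0,-0.01,0,0,-0.006,0,-0.012,0,0,-0.011,-0.001,-0.008,0,0,-0.011,-0.001,-0.01,0,0])

```text
t: 55.58
position: [0.5684, 0.1715, 0.2544]
ee_rot: [-0.55, 1.476, -0.485]
ft_force: [-12.0, 0.8, 18.7]
width: 0.0
```

```bash
python3 -c "
from h import *
s=st();i=snap('side','s48'); crop(i,180,20,340,200,3.3,'s48c')"
```

```text
t 55.58 pos [0.5684 0.1715 0.2544] yawY 93.64 tilt -0.9955 F [-12.    0.8  18.7] w 0.0
```

View pics/s48c.png

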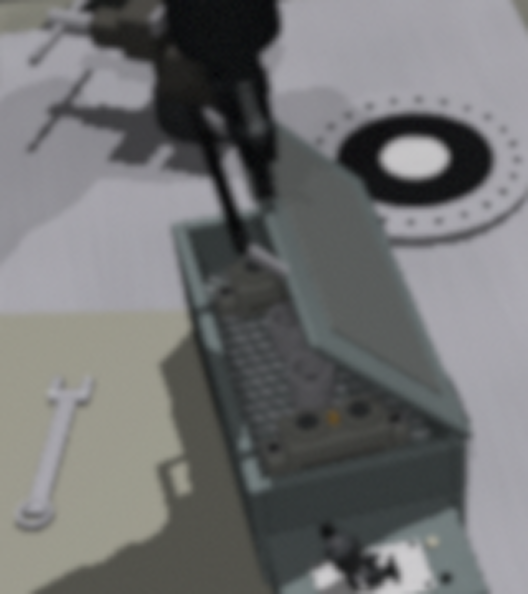

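Emit:
apply_moves(targets=[0,0,0.015,0,0,0.002,0,0.025,0,0,0.02,0.001,0.01,0,0,0.02,0.001,0,0,0,0,0,0,0,0,0,0,0,0,0])

```text
t: 56.13
position: [0.6059, 0.1738, 0.3046]
ee_rot: [-0.584, 1.48, -0.516]
ft_force: [-0.8, 0.0, -0.5]
width: -0.0
```

```bash
python3 -c "
from h import *
from bar import bar
s=st();i=snap('wrist','w49'); j=snap('scene','sc49'); crop(j,330,40,530,220,3.6,'sc49c')
C=cam('scene')
for p in(.6,.7,.8,.9,1.0): print(p,((proj(C,[bar(p,-.085),bar(p,.085)])-[330,40])*3.6).round(0).tolist())"
```

```text
t 56.13 pos [0.6059 0.1738 0.3046] yawY 93.79 tilt -0.9959 F [-0.8  0.  -0.5] w -0.0
0.6 [[176.0, 233.0], [415.0, 170.0]]
0.7 [[187.0, 224.0], [431.0, 160.0]]
0.8 [[200.0, 218.0], [449.0, 154.0]]
0.9 [[214.0, 216.0], [468.0, 150.0]]
1.0 [[230.0, 217.0], [489.0, 149.0]]
```

View pics/w49.png

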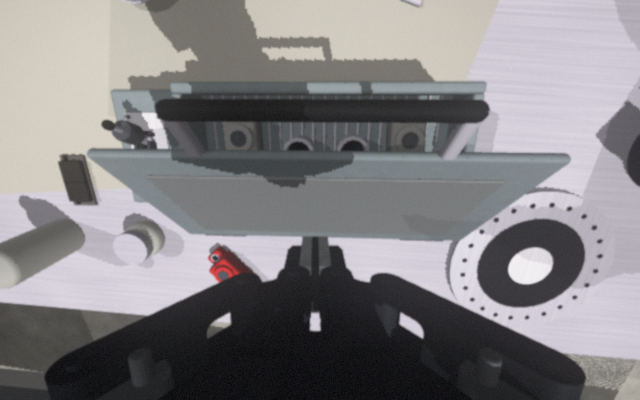

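View pics/sc49c.png

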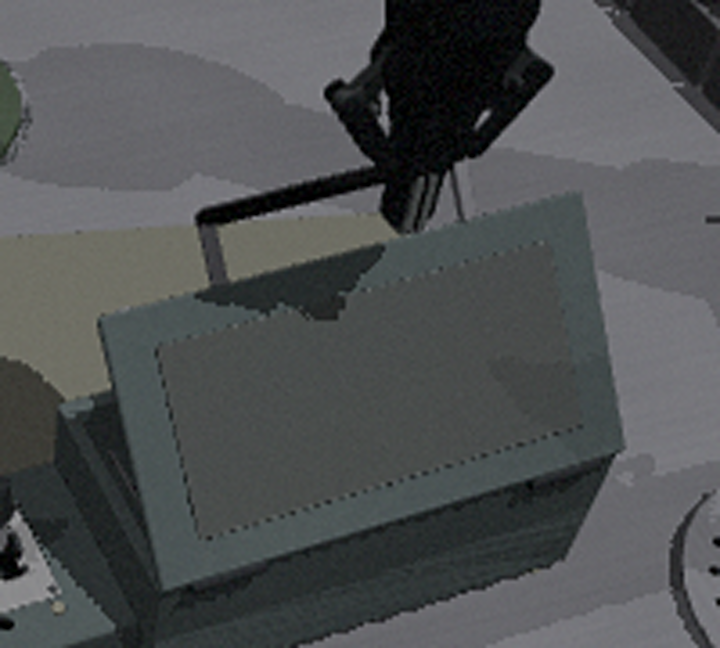

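Emit:
apply_moves(targets=[-0.001,0,-0.025,0,0,-0.001,0,-0.025,0,0,-0.001,0,-0.02,0,0,-0.004,0,-0.01,0,0,-0.006,0,-0.012,0,0,-0.006,0,-0.012,0,0])

```text
t: 56.73
position: [0.5837, 0.1741, 0.1988]
ee_rot: [-0.544, 1.478, -0.475]
ft_force: [0.3, 0.1, 4.3]
width: -0.0001
```

```bash
python3 -c "
from h import *
s=st()"
```

```text
t 56.73 pos [0.5837 0.1741 0.1988] yawY 93.83 tilt -0.9957 F [0.3 0.1 4.3] w -0.0001
```

Contact is good (about 4 N). I'll keep following the arc.

Emit:
apply_moves(targets=[-0.005,0,-0.01,0,0,-0.005,0,-0.01,0,0,-0.004,0,-0.01,0,0,-0.003,0,-0.01,0,0,-0.002,0,-0.008,0,0])

```text
t: 57.15
position: [0.5604, 0.1738, 0.1486]
ee_rot: [-0.542, 1.478, -0.472]
ft_force: [2.0, -0.1, 1.6]
width: -0.0
```

```bash
python3 -c "
from h import *
s=st();i=snap('side','s50'); crop(i,180,20,340,200,3.3,'s50c')"
```

```text
t 57.15 pos [0.5604 0.1738 0.1486] yawY 93.89 tilt -0.9957 F [ 2.  -0.1  1.6] w -0.0
```

View pics/s50c.png

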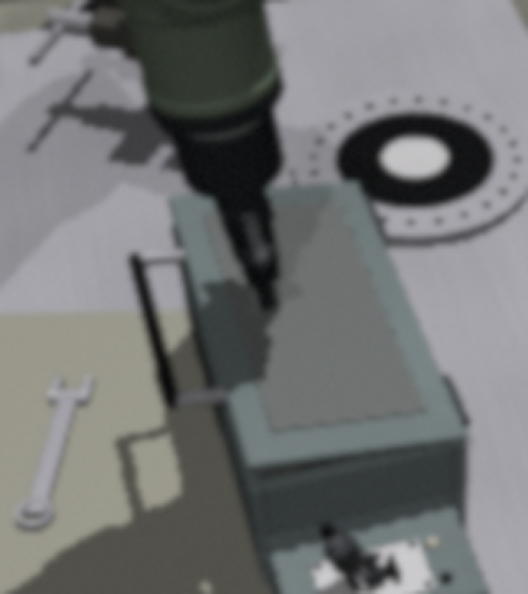

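Emit:
apply_moves(targets=[-0.002,0,-0.006,0,0,0,0,-0.005,0,0,0,0,-0.004,0,0])

```text
t: 57.45
position: [0.5573, 0.174, 0.1326]
ee_rot: [-0.546, 1.479, -0.475]
ft_force: [-25.5, -5.3, 93.8]
width: -0.0001
```

```bash
python3 -c "
from h import *
s=st()"
```

```text
t 57.45 pos [0.5573 0.174  0.1326] yawY 93.92 tilt -0.9958 F [-25.5  -5.3  93.8] w -0.0001
```

Emit:
apply_moves(targets=[0,0,0.01,0,0,0,0,0.02,0,0,0,0,0.03,0,20,0,-0.01,0.03,0,45,0.003,-0.035,0,0,45,0.003,-0.035,0,0,45,0.003,-0.035,0,0,45,0.003,-0.035,0,0,45,0,-0.035,0,0,45,0,-0.025,0,0,45,0,0,0,0,45,0,0,0,0,45])

```text
t: 58.45
position: [0.5676, -0.0436, 0.2265]
ee_rot: [-0.536, 1.478, -0.462]
ft_force: [0.7, 0.7, -1.1]
width: 0.0382
```

```bash
python3 -c "
from h import *
from bar import bar
s=st(); print(s['joint_pos'].round(2),Ro.from_euler('xyz',s['ee_rot']).as_matrix()[:,0].round(3)); i=snap('wrist','w51'); j=snap('scene','sc51'); crop(j,300,90,520,250,3.5,'sc51c'); j=snap('side','s51'); crop(j,200,60,350,240,3.3,'s51c')
for n,o,k in (('scene',[300,90],3.5),('side',[200,60],3.3)):
  C=cam(n)
  for p in(.019,.069,.12): print(n,p,((proj(C,[bar(p,-.085),bar(p,.085)])-o)*k).round(0).tolist())"
```

```text
t 58.45 pos [ 0.5676 -0.0436  0.2265] yawY 94.15 tilt -0.9957 F [ 0.7  0.7 -1.1] w 0.0382
[-0.19  0.4   0.18  1.84 -0.04  0.83  1.64] [ 0.083 -0.041 -0.996]
scene 0.019 [[239.0, 146.0], [449.0, 88.0]]
scene 0.069 [[240.0, 136.0], [452.0, 78.0]]
scene 0.12 [[242.0, 125.0], [455.0, 67.0]]
side 0.019 [[109.0, 291.0], [72.0, 151.0]]
side 0.069 [[108.0, 281.0], [70.0, 141.0]]
side 0.12 [[107.0, 271.0], [69.0, 130.0]]
```

View pics/sc51c.png

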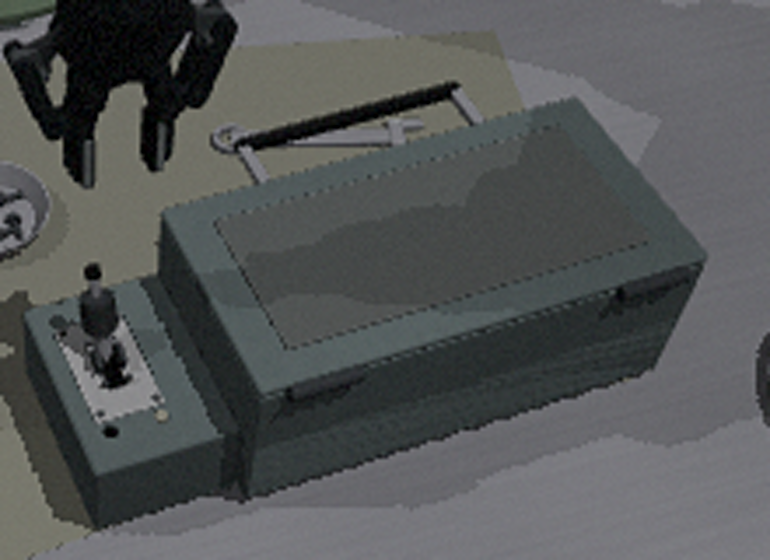

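View pics/s51c.png

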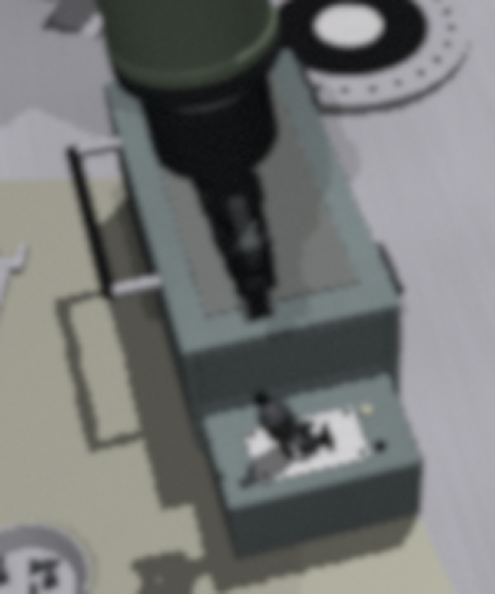

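View pics/w51.png

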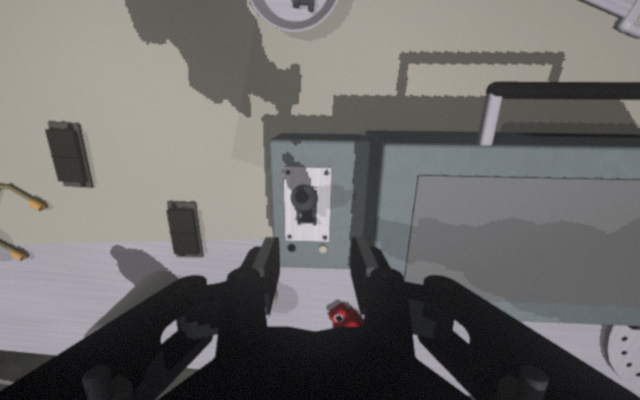

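Emit:
apply_moves(targets=[0.004,-0.008,-0.01,0,45,0.003,-0.006,-0.02,0,45,0,0,-0.02,0,45,0,0,-0.02,0,45,0,0,-0.01,0,45,0,0,0,0,45,0,0,0,0,45,0,0,0,0,45])

```text
t: 59.27
position: [0.577, -0.05, 0.1411]
ee_rot: [-0.514, 1.478, -0.425]
ft_force: [0.5, -0.3, -0.2]
width: 0.0384
```

```bash
python3 -c "
from h import *
s=st(); i=snap('wrist','w52'); crop(i,220,120,440,300,3.6,'w52c')"
```

```text
t 59.27 pos [ 0.577  -0.05    0.1411] yawY 94.98 tilt -0.9957 F [ 0.5 -0.3 -0.2] w 0.0384
```

View pics/w52c.png

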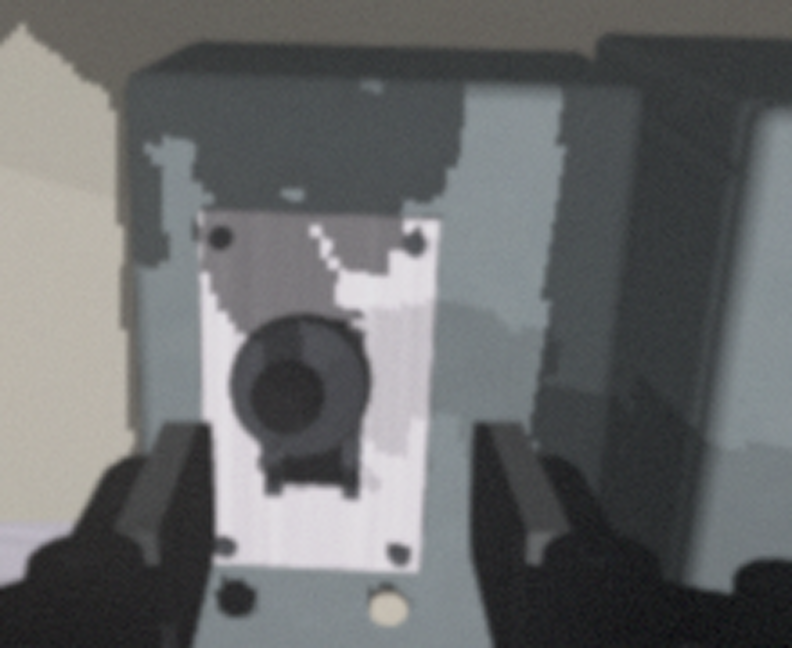

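Shift y by -0.009, then descend.

Emit:
apply_moves(targets=[0,-0.005,-0.002,-0.5,45,0,-0.004,-0.01,-0.4,45,0,0,-0.012,0,45,0,0,-0.01,0,45,0,0,0,0,45,0,0,0,0,45])

```text
t: 59.82
position: [0.579, -0.0609, 0.1077]
ee_rot: [-0.487, 1.472, -0.417]
ft_force: [-0.1, -0.9, 0.0]
width: 0.0385
```

```bash
python3 -c "
from h import *
s=st(); i=snap('wrist','w53'); crop(i,220,120,440,300,3.6,'w53c')"
```

```text
t 59.82 pos [ 0.579  -0.0609  0.1077] yawY 93.88 tilt -0.9951 F [-0.1 -0.9  0. ] w 0.0385
```

View pics/w53c.png

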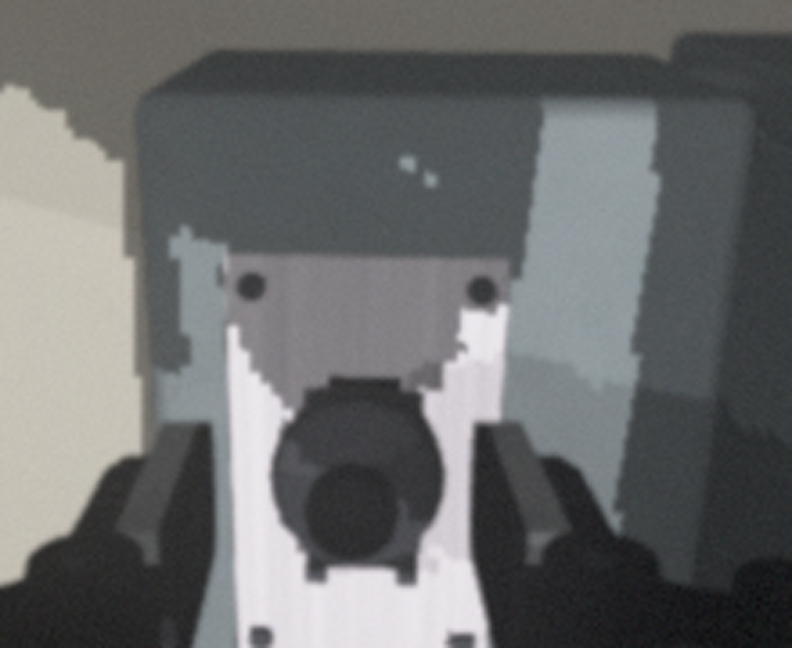

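Emit:
apply_moves(targets=[-0.001,0.001,-0.007,0,45,-0.001,0,-0.006,0,45,0,0,0,0,45,0,0,0,0,45,0,0,0,0,15,0,0,0,0,15,0,0,0,0,15,0,0,0,0,15,0,0,0,0,15], grip_force=60)

```text
t: 60.62
position: [0.577, -0.0589, 0.0947]
ee_rot: [-0.475, 1.472, -0.405]
ft_force: [0.6, 0.2, -4.4]
width: 0.0222
```

```bash
python3 -c "
from h import *
s=st()"
```

```text
t 60.62 pos [ 0.577  -0.0589  0.0947] yawY 93.93 tilt -0.9951 F [ 0.6  0.2 -4.4] w 0.0222
```

Emit:
apply_moves(targets=[-0.001,0,0.003,0,15,-0.001,0,0.003,0,15,-0.001,0,0.003,0,15,0,0,0,0,15,0,0,0,0,15])

```text
t: 61.03
position: [0.5736, -0.0591, 0.1045]
ee_rot: [-0.478, 1.472, -0.407]
ft_force: [1.6, -0.8, -6.4]
width: 0.0221
```

```bash
python3 -c "
from h import *
s=st()"
```

```text
t 61.03 pos [ 0.5736 -0.0591  0.1045] yawY 93.93 tilt -0.9951 F [ 1.6 -0.8 -6.4] w 0.0221
```

Lifted by about 0.0104 (0.0034 in x, 0.0098 in z). Swinging in +x now.

Emit:
apply_moves(targets=[0.006,0.0004,0.0018,0,15,0.006,0.0004,0.0013,0,15,0.006,0.0004,0.0008,0,15,0.006,0.0004,0.0003,0,15,0,0,0,0,15])

```text
t: 61.45
position: [0.5973, -0.0569, 0.1077]
ee_rot: [-0.498, 1.478, -0.428]
ft_force: [-1.1, 2.2, -5.6]
width: 0.0223
```

```bash
python3 -c "
from h import *
s=st()"
```

```text
t 61.45 pos [ 0.5973 -0.0569  0.1077] yawY 93.91 tilt -0.9957 F [-1.1  2.2 -5.6] w 0.0223
```

Emit:
apply_moves(targets=[0.006,0.0004,0,0,15,0.006,0.0004,-0.0006,0,15,0.006,0.0004,-0.0012,0,15,0.006,0.0004,-0.0018,0,15,0.002,0,-0.0007,0,15,0.002,0,0,0,15,0,0,0,0,15])

```text
t: 62.03
position: [0.6305, -0.0556, 0.1045]
ee_rot: [-0.483, 1.473, -0.413]
ft_force: [-0.8, -0.0, -0.0]
width: 0.0124
```

```bash
python3 -c "
from h import *
s=st(); i=snap('wrist','w54'); crop(i,220,150,440,320,3.6,'w54c')"
```

```text
t 62.03 pos [ 0.6305 -0.0556  0.1045] yawY 93.92 tilt -0.9952 F [-0.8 -0.  -0. ] w 0.0124
```

View pics/w54c.png

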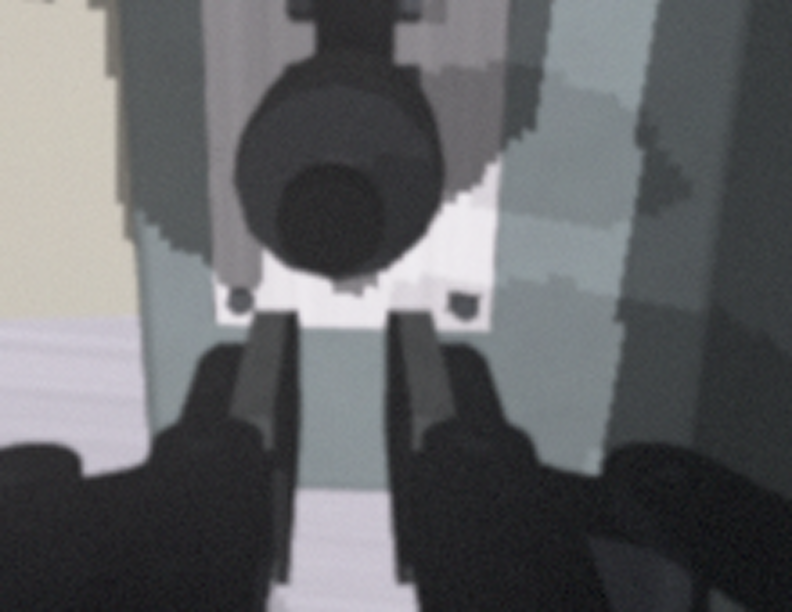

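Emit:
apply_moves(targets=[0.005,0,0.01,0,15,0.003,0,0.03,0,45,0,0,0.035,0,45,0,0,0.035,0,45,-0.015,0,0,0,45,-0.015,0,0,0,45,-0.006,0,0,0,45,0,0,0,0,45,0,0,0,0,45])

```text
t: 62.83
position: [0.5996, -0.056, 0.22]
ee_rot: [-0.481, 1.473, -0.411]
ft_force: [-0.4, -0.2, -0.9]
width: 0.0383
```

```bash
python3 - <<'E'
from h import *
st(); W=cam('wrist'); im=snap('wrist','w55'); crop(im,240,80,420,280,3.5,'w55c')
j=snap('scene','sc55'); crop(j,305,160,365,220,11,'sc55c')
c,s=np.cos(.0711),np.sin(.0711)
piv=np.array([.616-.0202*c,-.056-.0202*s,.055])
C=cam('scene')
for a in(-.35,-.2,-.1,0,.1,.2,.35):
    P=[piv+h*np.array([np.sin(a)*c,np.sin(a)*s,np.cos(a)]) for h in (.094,.072)]; print(a,((proj(W,P)-[240,80])*3.5).round(0).tolist(),((proj(C,P)-[305,160])*11).round(0).tolist())
E
```

```text
t 62.83 pos [ 0.5996 -0.056   0.22  ] yawY 93.89 tilt -0.9952 F [-0.4 -0.2 -0.9] w 0.0383
-0.35 [[274.0, 276.0], [277.0, 291.0]] [[222.0, 66.0], [236.0, 157.0]]
-0.2 [[273.0, 341.0], [276.0, 336.0]] [[246.0, 100.0], [253.0, 183.0]]
-0.1 [[273.0, 384.0], [276.0, 366.0]] [[262.0, 127.0], [265.0, 203.0]]
0 [[273.0, 425.0], [276.0, 395.0]] [[278.0, 158.0], [278.0, 227.0]]
0.1 [[273.0, 464.0], [276.0, 423.0]] [[295.0, 192.0], [290.0, 253.0]]
0.2 [[273.0, 499.0], [276.0, 448.0]] [[311.0, 229.0], [303.0, 281.0]]
0.35 [[273.0, 545.0], [276.0, 482.0]] [[336.0, 289.0], [321.0, 326.0]]
```

View pics/w55c.png

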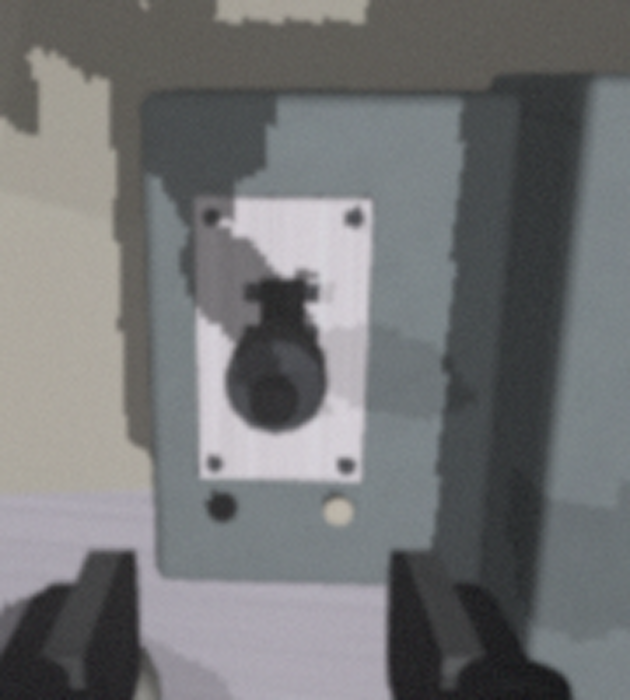

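View pics/sc55c.png

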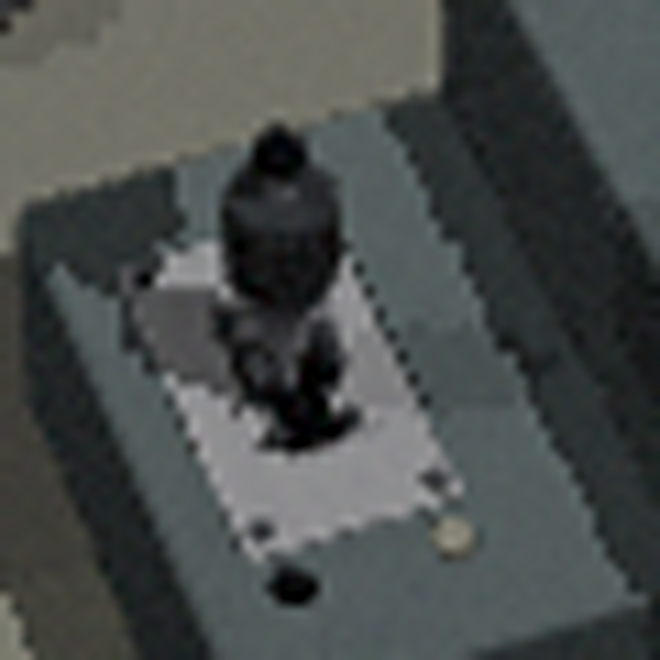

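Emit:
apply_moves(targets=[-0.004,-0.001,-0.02,0,45,-0.003,0,-0.025,0,45,0,0,-0.025,0,45,0,0,-0.015,0,45,0,0,0,0,45,0,0,0,0,45])

```text
t: 63.43
position: [0.5949, -0.0569, 0.1295]
ee_rot: [-0.489, 1.473, -0.419]
ft_force: [0.6, 0.1, 0.2]
width: 0.0385
```

```bash
python3 -c "
from h import *
s=st(); i=snap('wrist','w56'); crop(i,220,120,440,300,3.6,'w56c')"
```

```text
t 63.43 pos [ 0.5949 -0.0569  0.1295] yawY 93.92 tilt -0.9953 F [0.6 0.1 0.2] w 0.0385
```

View pics/w56c.png

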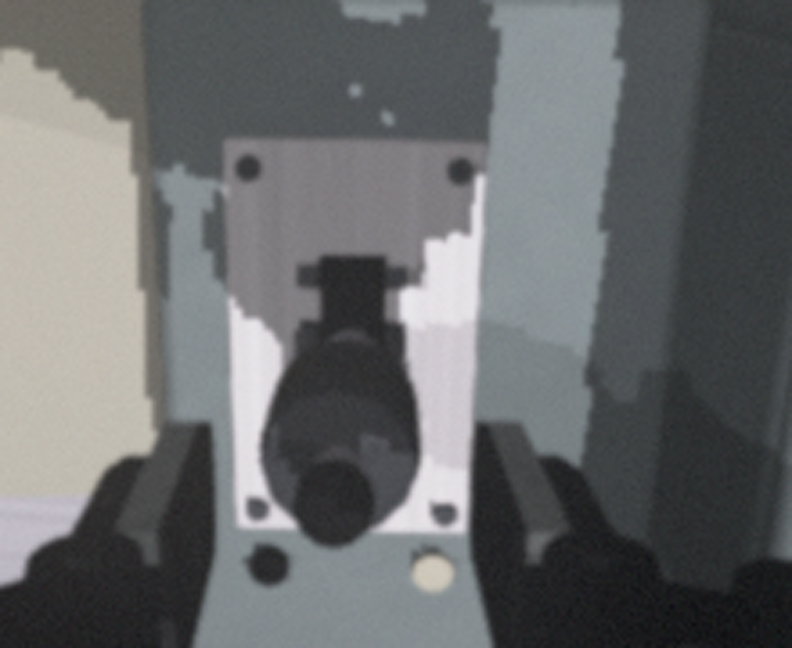

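Emit:
apply_moves(targets=[-0.001,0,-0.01,0,45,0,0,-0.01,0,45,0,0,-0.008,0,45,0,0,0,0,45,0,0,0,0,15,0,0,0,0,15,0,0,0,0,15,0,0,0,0,15,0,0,0,0,15], grip_force=80)

```text
t: 64.23
position: [0.5956, -0.0577, 0.1022]
ee_rot: [-0.474, 1.47, -0.405]
ft_force: [1.7, -1.3, -5.9]
width: 0.0222
```

```bash
python3 -c "
from h import *
s=st()"
```

```text
t 64.23 pos [ 0.5956 -0.0577  0.1022] yawY 93.84 tilt -0.9949 F [ 1.7 -1.3 -5.9] w 0.0222
```

Emit:
apply_moves(targets=[0.005,0.0004,0.001,0,15,0.005,0.0004,0,0,15,0.005,0.0004,-0.0005,0,15])

```text
t: 64.48
position: [0.6073, -0.0568, 0.1021]
ee_rot: [-0.505, 1.477, -0.437]
ft_force: [-6.0, -3.4, -1.7]
width: 0.0219
```

```bash
python3 -c "
from h import *
s=st(); i=snap('wrist','w57'); crop(i,220,150,440,320,3.6,'w57c')"
```

```text
t 64.48 pos [ 0.6073 -0.0568  0.1021] yawY 93.79 tilt -0.9956 F [-6.  -3.4 -1.7] w 0.0219
```

View pics/w57c.png

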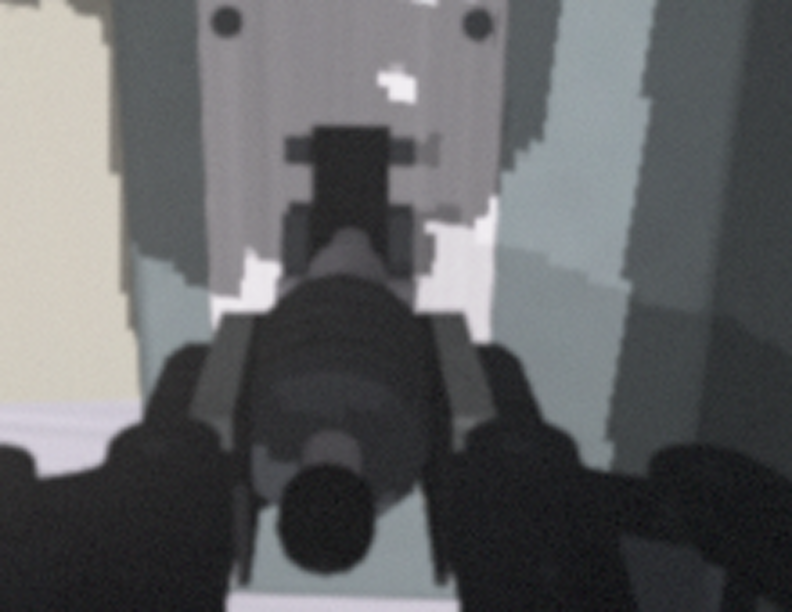

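Emit:
apply_moves(targets=[0.005,0.0004,0,0,15,0.005,0.0004,-0.0007,0,15,0.005,0.0004,-0.001,0,15,0,0,0,0,15])

```text
t: 64.87
position: [0.6227, -0.0561, 0.0997]
ee_rot: [-0.533, 1.479, -0.463]
ft_force: [7.0, -0.3, 4.7]
width: 0.0148
```

```bash
python3 -c "
from h import *
s=st(); i=snap('wrist','w58'); crop(i,220,150,440,320,3.6,'w58c')"
```

```text
t 64.87 pos [ 0.6227 -0.0561  0.0997] yawY 93.89 tilt -0.9958 F [ 7.  -0.3  4.7] w 0.0148
```

View pics/w58c.png

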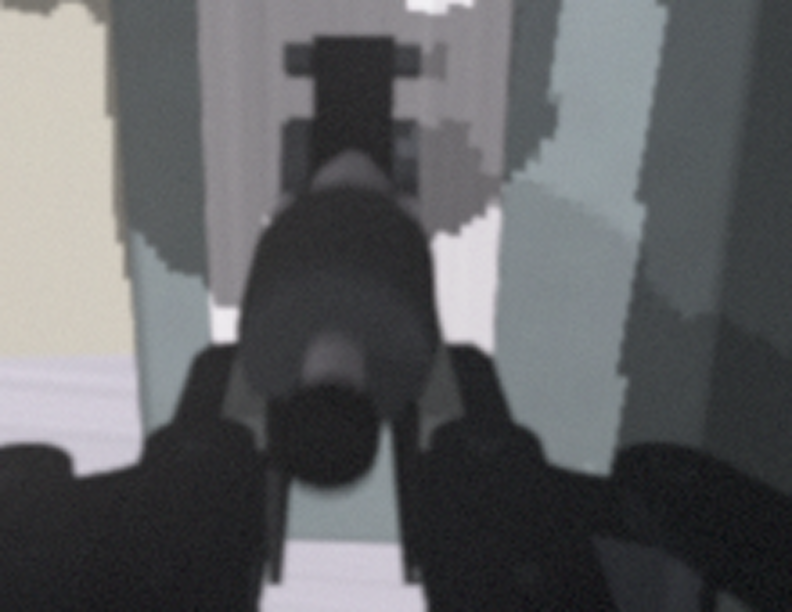

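Emit:
apply_moves(targets=[0.006,0,0,0,15,0.006,0,0.005,0,15,0,0,0.03,0,10,0,0,0.035,0,0,-0.02,0,0.02,0,0,-0.03,0,0,0,0,-0.025,0,0,0,0,0,0,0,0,0,0,0,0,0,0])

```text
t: 65.67
position: [0.5644, -0.0548, 0.1986]
ee_rot: [-0.471, 1.469, -0.401]
ft_force: [0.7, 0.5, -0.2]
width: -0.0002
```

```bash
python3 - <<'E'
from h import *
st(); W=cam('wrist'); im=snap('wrist','w59'); crop(im,240,80,420,280,3.5,'w59c')
j=snap('scene','sc59'); crop(j,305,160,365,220,11,'sc59c')
c,s=np.cos(.0711),np.sin(.0711)
piv=np.array([.616-.0202*c,-.056-.0202*s,.055])
for a in(-.1,0,.1,.2,.35):
    P=[piv+h*np.array([np.sin(a)*c,np.sin(a)*s,np.cos(a)]) for h in (.094,.072)]; print(a,((proj(W,P)-[240,80])*3.5).round(0).tolist())
E
```

```text
t 65.67 pos [ 0.5644 -0.0548  0.1986] yawY 93.93 tilt -0.9948 F [ 0.7  0.5 -0.2] w -0.0002
-0.1 [[252.0, 571.0], [257.0, 535.0]]
0 [[252.0, 611.0], [257.0, 563.0]]
0.1 [[252.0, 648.0], [257.0, 589.0]]
0.2 [[253.0, 680.0], [257.0, 613.0]]
0.35 [[254.0, 721.0], [258.0, 644.0]]
```

View pics/w59c.png

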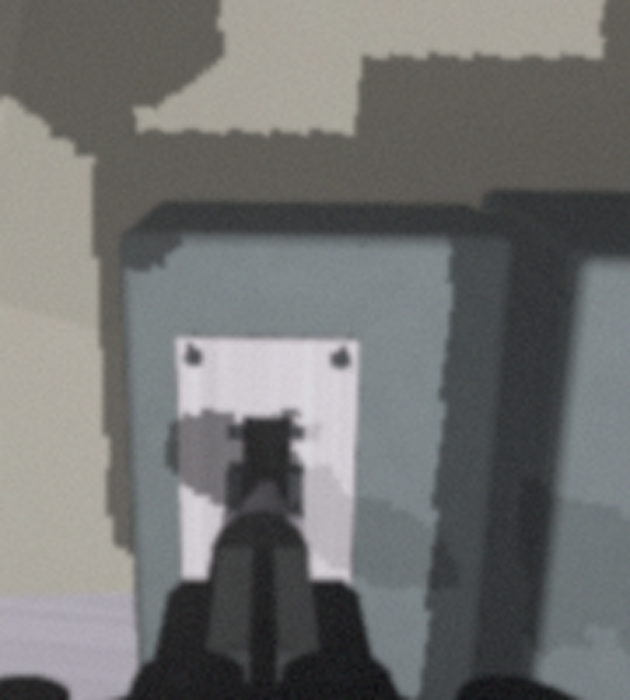

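View pics/sc59c.png

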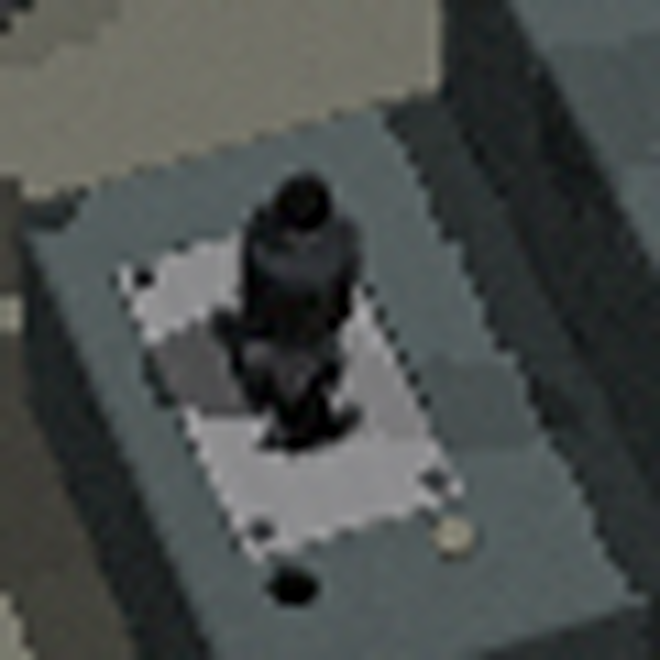

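Emit:
apply_moves(targets=[0,-0.001,-0.025,0,0,0,-0.001,-0.025,0,0,0,0,-0.025,0,0,0,0,-0.012,0,0,0,0,0,0,0,0,0,0,0,0])

```text
t: 66.27
position: [0.5702, -0.0566, 0.1077]
ee_rot: [-0.462, 1.466, -0.391]
ft_force: [0.5, -0.4, -0.3]
width: 0.0003
```

Emit:
apply_moves(targets=[0.007,0.0005,0,0,0,0.007,0.0005,0,0,0,0.007,0.0005,0,0,0])

```text
t: 66.52
position: [0.5931, -0.0551, 0.1093]
ee_rot: [-0.461, 1.466, -0.39]
ft_force: [0.0, -0.2, 0.3]
width: 0.0004
```

```bash
python3 -c "
from h import *
s=st(); i=snap('wrist','w60'); crop(i,220,150,440,320,3.6,'w60c')"
```

```text
t 66.52 pos [ 0.5931 -0.0551  0.1093] yawY 93.93 tilt -0.9945 F [ 0.  -0.2  0.3] w 0.0004
```

View pics/w60c.png

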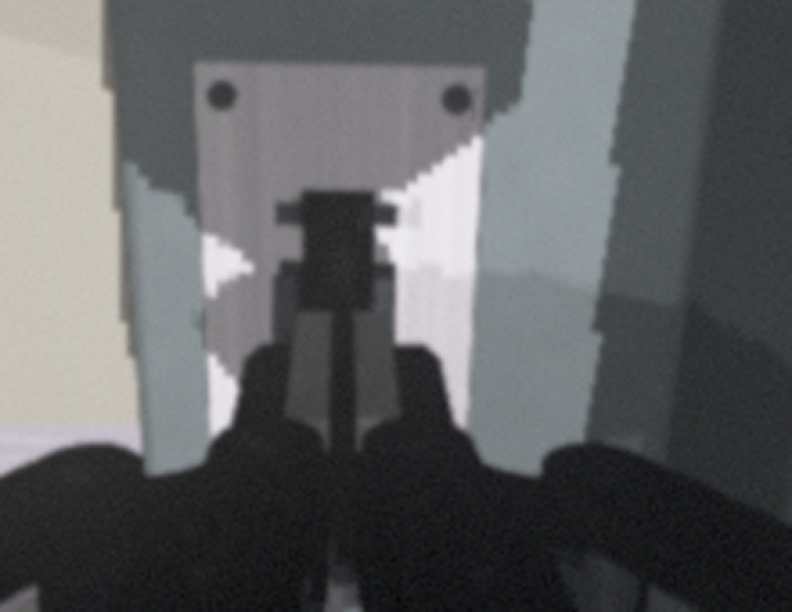

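```bash
python3 -c "
from h import *
j=snap('scene','sc61'); crop(j,305,150,375,220,10,'sc61c'); j=snap('side','s61'); crop(j,255,155,345,235,8,'s61c')"
```

```text
(no output)
```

View pics/sc61c.png

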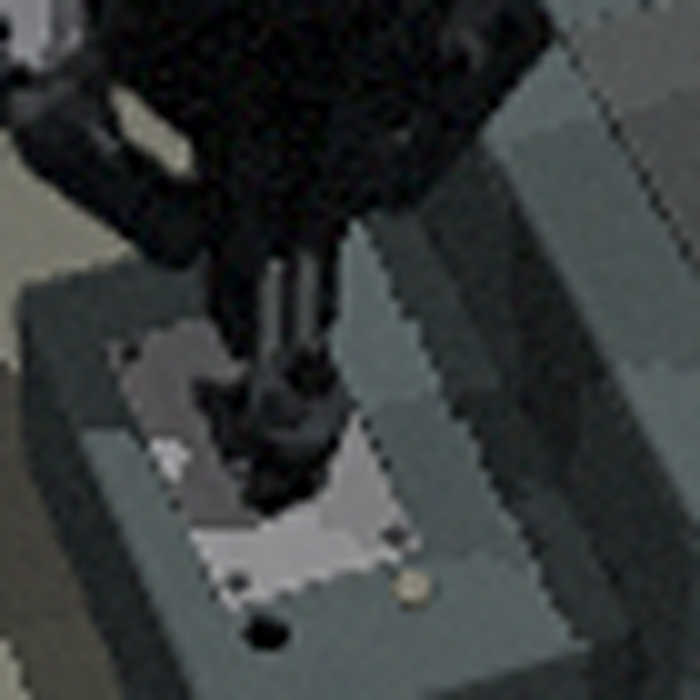

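View pics/s61c.png

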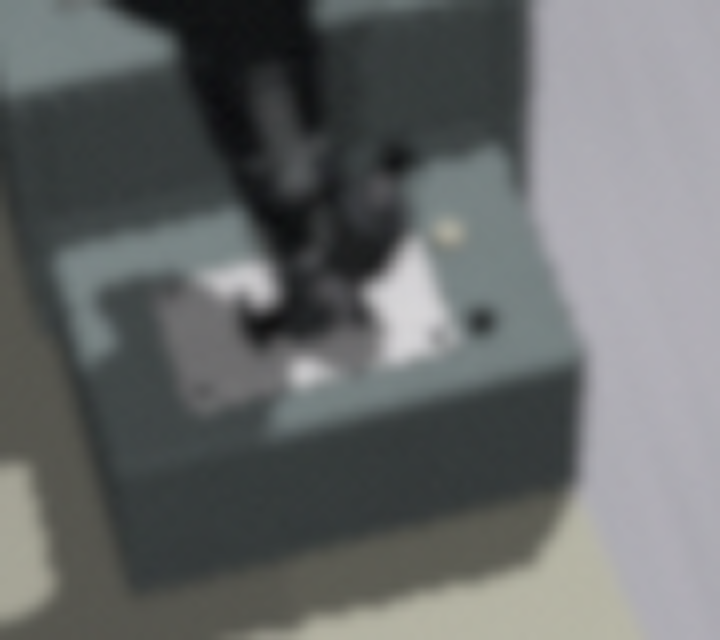

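Emit:
apply_moves(targets=[0.003,0,0,0,0,0.003,0,0,0,0])

```text
t: 66.83
position: [0.5963, -0.0553, 0.1086]
ee_rot: [-0.48, 1.47, -0.41]
ft_force: [-21.0, 0.8, 4.8]
width: 0.0003
```

Firm stop at 21 N. I'll back off, rise clear and look.

Emit:
apply_moves(targets=[-0.006,0,0,0,0,-0.015,0,0,0,0,-0.01,0,0.02,0,0,0,0,0.035,0,0,0,0,0.035,0,0,-0.02,0,0.03,0,30,-0.03,0,0.01,0,40,-0.03,0,0,0,40,0,0,0,0,40,0,0,0,0,40])

```text
t: 67.67
position: [0.4795, -0.0556, 0.2458]
ee_rot: [-0.453, 1.467, -0.383]
ft_force: [0.3, -0.3, -0.3]
width: 0.0342
```

```bash
python3 - <<'E'
from h import *
st(); W=cam('wrist'); im=snap('wrist','w62')
j=snap('scene','sc62'); crop(j,305,165,365,220,12,'sc62c'); j=snap('side','s62'); crop(j,265,165,335,225,10,'s62c')
E
```

```text
t 67.67 pos [ 0.4795 -0.0556  0.2458] yawY 93.89 tilt -0.9947 F [ 0.3 -0.3 -0.3] w 0.0342
```

View pics/sc62c.png

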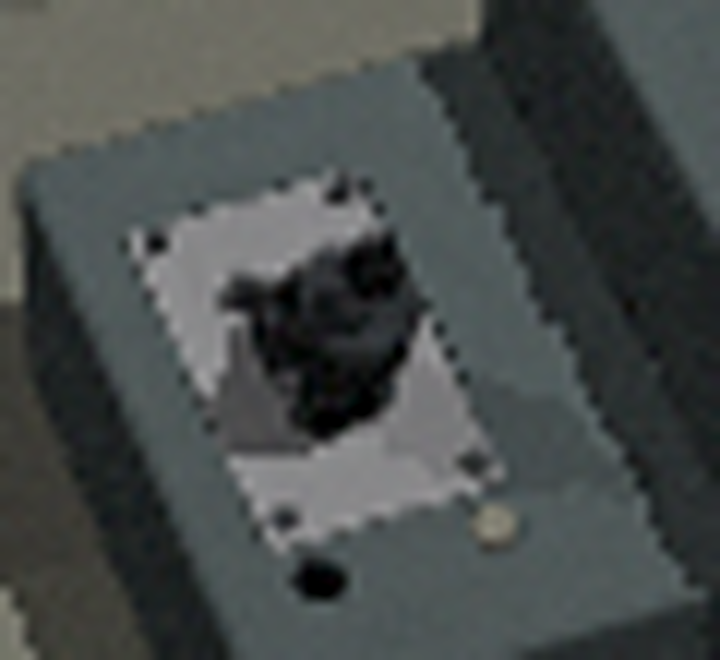

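View pics/s62c.png

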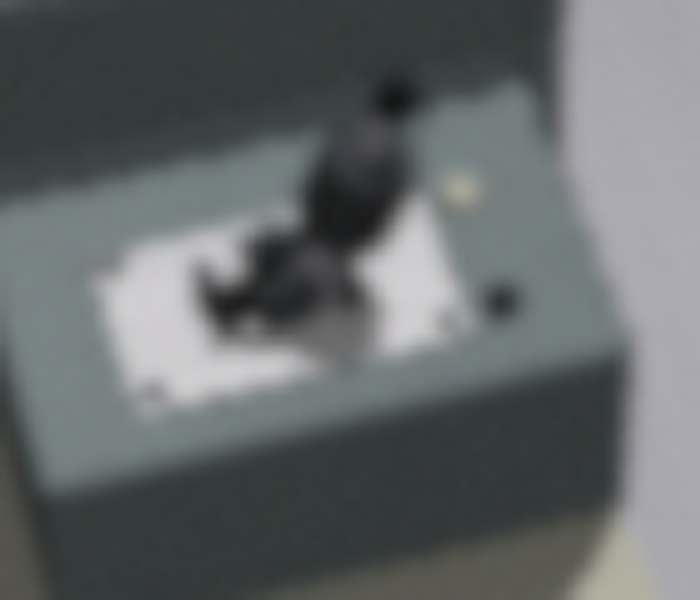

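View pics/w62.png

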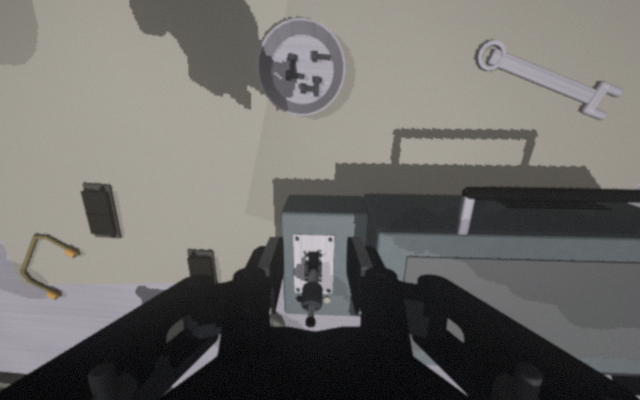

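```bash
python3 - <<'E'
import cv2,numpy as np
for a,b,(x0,y0,x1,y1),n in(('scene0','sc62',(305,165,365,220),'df1'),('side0','s62',(265,165,335,225),'df2')):
    A=cv2.imread(f'pics/{a}.png')[y0:y1,x0:x1];B=cv2.imread(f'pics/{b}.png')[y0:y1,x0:x1]
    ga,gb=[cv2.GaussianBlur(cv2.cvtColor(i,6),(3,3),0).astype(int) for i in(A,B)]
    d=abs(ga-gb); print(n,d.max(),(d>25).sum())
    cv2.imwrite(f'pics/{n}.png',cv2.resize(np.hstack([A,B,np.repeat(np.clip(d*4,0,255).astype(np.uint8)[:,:,None],3,2)]),None,fx=4,fy=4,interpolation=cv2.INTER_CUBIC))
E
```

```text
df1 22 0
df2 19 0
```

View pics/df1.png

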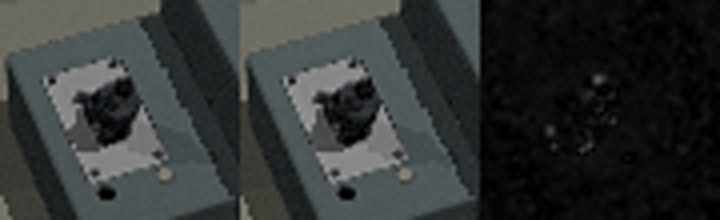

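View pics/df2.png

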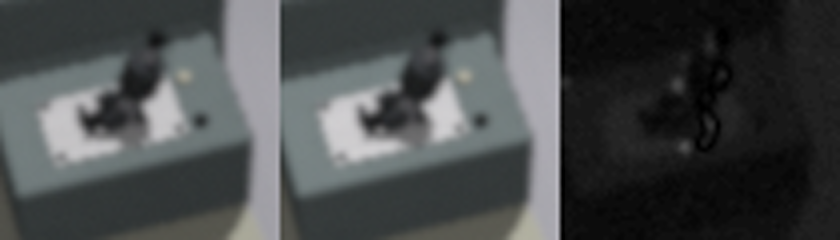

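```bash
python3 - <<'E'
import cv2,numpy as np
A=cv2.imread('pics/scene0.png')[100:250,290:520];B=cv2.imread('pics/sc62.png')[100:250,290:520]
cv2.imwrite('pics/df3.png',cv2.resize(np.vstack([A,B]),None,fx=2,fy=2))
E
python3 -c "
from h import *
st(); snap('scene','sc63')"
```

```text
t 67.82 pos [ 0.4801 -0.0557  0.2447] yawY 93.89 tilt -0.9948 F [ 0.5 -0.2  0.5] w 0.0343
```

View pics/df3.png

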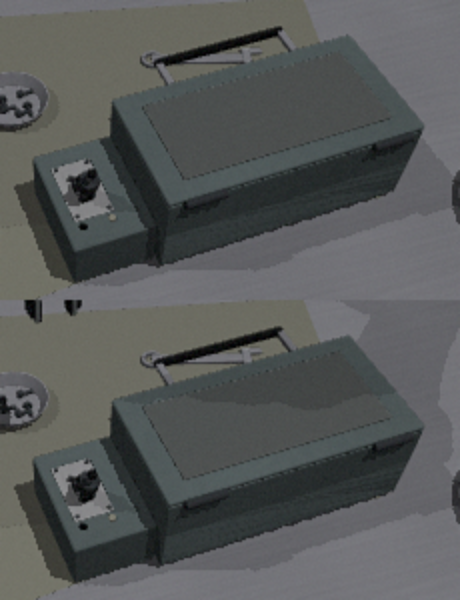

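View pics/sc63.png

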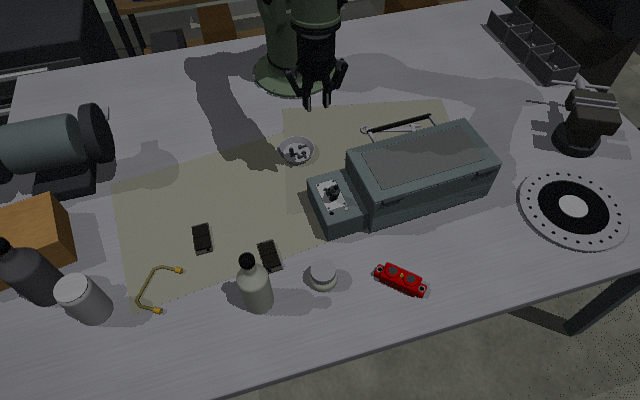

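```bash
python3 -c "
from h import *
print(arm.sign_off())"
```

```text
the job is handed in; nothing more can be done
None
```

The job is finished and handed in at about 68 s of the 210 s limit; no verdict was reported.

- **Switch off:** I lifted the collar, threw the lever towards the robot and let the collar drop home. A push of about 15 N afterwards hardly moved it, so it was locked.
- **Lid opened:** I opened it to about 1.6 rad. The gripper jammed between the bar and the lid edge part-way, so I finished by pushing.
- **Parts loaded:** Both grey calipers and the two pistons that were there lie side by side on the grate. I saw no third piston on the bench. The brake pads and the red look-alike caliper were not touched.
- **Lid shut:** The bar sits within about a pixel of where it was at the start.
- **Switch back on:** The grip on the collar came off twice during this throw, leaving the lever part-way with the collar still up. I pushed the lever the rest of the way with closed fingers until it stopped firmly at 21 N.

**Last checks:** in both fixed cameras the lever and collar match the starting "on" picture to within a pixel. The bench is clear of all metal parts, both pads look unmoved, and the arm is clear of everything.

**Problems:**
- **Force:** pressing the lid shut read 94 N in z (about 97 N overall) at the wrist, under the 120 N limit.
- **Tool tilt:** the tool ended up tilted about 6°, which the moves could not correct.
- **Parts not rechecked:** I could not look at the parts once the lid was down; the last view before closing showed all four lying flat in one layer.

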